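# Pull jammed covers off bead cups and stir the beads

### The job

Two bead cups must be stirred in the steel dock; one or both have jammed inside their grey covers. Slide each cup, nested or already bare, into a bay so that the lips hold its foot down, pull any cover straight off there (never elsewhere) with the cup left behind, and stand the covers closed end up in the white tray. Then take the hanging rod and stir round at least twice near the bottom of each cup, blue beads first, then orange, spilling none, and hang the rod back in its stand.

Things in the scene. Friction and masses are not known exactly. Their poses are not given: they have to be found in the camera images.
- cup_blue_foot (a point): centre of the underside of the blue cup's foot, z up along the cup: white open beaker holding three blue beads, 75 mm tall, 55 mm outside and 50 mm inside diameter, on a foot flange 72 mm wide and 5 mm thick; inner floor 5 mm up; 200 g with beads. Both cups are always there; one may start bare, its cover absent. Of the other only the flange shows. Rubber pads, 32 mm up, stand 5 mm out from its wall
- cover_blue_mid (a point): centre, half-way up, of the grey cover with a blue disc on its closed top: upside-down beaker, 68 mm diameter, 62 mm tall, 60 g, z up. On its cup its rim is 16 mm and this point 47 mm above the bench. Rubber pads on the cup jam it with 4 to 8 N, more than the cup weighs, for the first 20 mm of pull; it clears the cup after 60 mm
- bead_blue_1_center (a point): blue smooth glass bead, ball of 16 mm diameter, 12 g, lying in the blue cup; this point: its centre
- bead_blue_2_center (a point): blue smooth glass bead, ball of 16 mm diameter, 12 g, lying in the blue cup; this point: its centre
- bead_blue_3_center (a point): blue smooth glass bead, ball of 16 mm diameter, 12 g, lying in the blue cup; this point: its centre
- cup_orange_foot (a point): centre of the underside of the orange cup's foot, z up along the cup: white open beaker holding three orange beads, 75 mm tall, 55 mm outside and 50 mm inside diameter, on a foot flange 72 mm wide and 5 mm thick; inner floor 5 mm up; 200 g with beads. Both cups are always there; one may start bare, its cover absent. Of the other only the flange shows. Rubber pads, 32 mm up, stand 5 mm out from its wall
- cover_orange_mid (a point): centre, half-way up, of the grey cover with a orange disc on its closed top: upside-down beaker, 68 mm diameter, 62 mm tall, 60 g, z up. On its cup its rim is 16 mm and this point 47 mm above the bench. Rubber pads on the cup jam it with 4 to 8 N, more than the cup weighs, for the first 20 mm of pull; it clears the cup after 60 mm
- bead_orange_1_center (a point): orange smooth glass bead, ball of 16 mm diameter, 12 g, lying in the orange cup; this point: its centre
- bead_orange_2_center (a point): orange smooth glass bead, ball of 16 mm diameter, 12 g, lying in the orange cup; this point: its centre
- bead_orange_3_center (a point): orange smooth glass bead, ball of 16 mm diameter, 12 g, lying in the orange cup; this point: its centre
- bay_left (a point): bench point where a docked cup's axis stands in the bay towards the fixed steel dock's +y. A bay is a U 12 mm high, open to the dock's -x; z up. Its two lips run along x from 36 mm before to 38 mm behind this point, inner edges 31 mm from the bay's centre line, undersides 8 mm and tops 12 mm above the bench: they pass over a cup's flange and under its cover's rim
- bay_right (a point): the same for the bay towards the dock's -y, 130 mm from the other; either bay suits either cup. In each bay side rails leave 40 mm either side of the centre line for the flange and flare outward before the mouth, to 60 mm before this point; a cross bar stops the flange 2 mm beyond this point
- tray_mid (a point): centre of the floor (4 mm above the bench) of the white cover tray, loose, 0.6 kg, 210 mm along its x by 110 mm along its y, with a rim 12 mm high and 4 mm thick
- stand_slot (a point): the rod's seat in the fixed stand: centre of the top face, 130 mm above the bench, of a fork of two flat prongs with an 18 mm wide slot between them, open on the stand's -x side; prong ends, 18 to 22 mm before this point, have nibs that rise 3 mm. The rod hangs here by its collar; the post is 42 mm behind (+x)
- rod_handle (a point): stirring rod, 177 mm long, hanging upright at the start. This point: middle of its black square handle, 20 by 20 mm and 56 mm tall, its flats facing along its x and y; z up along the rod. The tip is 149 mm below this point; the collar (30 mm diameter, 6 mm thick) has its underside 34 mm below it; the green shaft is 8 mm thick
- rod_tip (a point): lowest point of the rod's rounded 8 mm tip; it hangs 15 mm above the bench at the start
- rod_collar (a point): centre of the underside of the rod's collar; at stand_slot when the rod hangs in its seat
Things that resemble listed ones, but are neither listed nor needed, are in the scene too. Of the things that look like the part that bears rod_handle, the larger one is meant.

How it is judged:
By the outcome, as a careful person would: the job done as asked, in the order asked, and still so for the second after the job is handed in, with the robot touching nothing.
Of cover_blue, cover_orange only 1 to 2 are there at a start; the rules pass over those that are not, and their reading is None.
At some moment in a run one of tray may be knocked a few centimetres aside while the robot is not near it.
Once in a run the grip may slacken for a moment while it holds something.
It also fails if it takes over 210 s, if anything falls off the work surface, if the arm or the gripper's body presses on something with over 40 N, if the wrist force passes 120 N, or if a joint passes its speed limit or range.

### The arm

A 6-joint arm with a two-finger parallel gripper is mounted at the origin on the work surface; the furniture and walls round the work are solid. World frame = base frame: x ahead of the robot, y to its left, z up, the work surface at z = 0. Lengths are in m, angles in degrees, forces in N, time in s.
With the tool pointing down it reaches from about 0.4 to 0.825 m from the base axis. Payload 7 kg.
Tool frame: the origin (TCP) lies at the very end of the fingers, on their centre line; the grasp point (between the pads) lies 19 mm behind it; x points along the fingers, y is the direction in which the jaws open and shut, and the axes are right-handed (so a half turn about x gives the same grasp; the last joint's range is limited). The gripper opens to 88 mm and grips with 3 to 60 N. Pads are 19 mm wide; open, the fingers measure 130 mm over their backs; the gripper's body (78 mm by 193 mm) begins 47 mm behind the grasp point.
Start: joints at [81.137, 20.546, 0.682, 0, -70.136, -16.507], TCP at [0.289, 0.61, 0.227] pointing down, gripper open.
Joint ranges: [-176.03, 176.03], [-82.01, 121.73], [-58.28, 71.71], [-173.87, 95.51], [-174.79, -0.11], [-173.66, 173.66]. Speed limits (degrees/s): [136.94, 136.94, 172.46, 180, 180, 180].

### API

Orientations are given as [roll, pitch, yaw] about the fixed x, y, z axes, in that order (R = Rz(yaw) Ry(pitch) Rx(roll)).
In Python, from plant import monitor, eyes, ticket gives the robot as it stands. The module is installed in compiled form; this text tells all that it offers.
- The arm moves only by the shell command python3 -m crank 'ROWS'. ROWS is JSON, a list of rows, each an object with "linear": the shift along the world's x, y, z in units of 60 mm (1.0 is 60 mm), a list of three; "rot": the turn, a rotation vector about the world's x, y, z in units of 5 degrees (1.0 is 5 degrees), a list of three; "hand": the opening, from 0 (shut) to 1 (fully open). In form: [{"linear": [tx, ty, tz], "rot": [ax, ay, az], "hand": hand}, ...]. A call has 1 to 20 rows; each row shifts and turns the pose as measured when the row begins; what a row does not reach is not made up. A row lasts 1/8 s, in which the tool goes at most 62.5 mm and 10.7 degrees, less where a joint would pass 70% of its speed; a pose out of reach is approached as far as the arm can. A call is refused whole if a number of a shift passes 1 or a number of a turn 1, either way. A call with a gripper value outside its range is refused whole. The fingers move at their own pace and stop on an object; the grip force is fixed at half the most. Time passes only in rows, so rows that do not move let the fingers close. It gives the time, the measured TCP pose, the force and the opening at its end, in the units of the state.
- monitor.get_obs(): the state, without advancing time (a new reading comes with each control period).
- eyes.snapshot(name): name is "scene" or "side" or "wrist"; returns a dict with "image" (400x640x3 uint8, red, green, blue), "depth" (400x640 float32, m along the optical axis (not along the pixel's ray), 0 where there is no reading), "K" (3x3 intrinsics, pixels), "k1" (the pictures are not rectified: a ray, as slopes to the right and down, at radius r is drawn at 1 + k1 r^2 times it, then the intrinsics apply), "camera_from_world" (4x4, takes a point from world to camera coordinates); the wrist camera has in their place "hand_eye" (4x4, takes a point from camera to tool coordinates, whose origin is the TCP and whose axes are the tool frame's). Camera axes: x right, y up, looking along -z (the intrinsics and any distortion apply to the point x, -y, -z); pixel columns grow to the right and rows downward; lengths in m; the calibration is good to about 2 mm. A picture is of the moment at which its call begins: read the wrist's pose just before it.
- ticket.close_job(): hands the job in, once; it reports no verdict.
The state is a dict: "clock": time; "joint_pos": joint angles; "qvel": joint speeds; "tau": joint torques, N m; "tool_pos": TCP position; "orientation": TCP orientation; "force": force on the tool from outside, world axes, zero at the start; "moment": the same for the moment, N m; "opening": finger opening in m.
Only numpy, scipy, OpenCV 4.12 (cv2) and the standard library are available. Lean on these libraries where they do the work, as an engineer would, in place of code of your own. Each camera call takes 0.05 s, during which the arm holds its last target.

## Working session

There is one attempt and no reset: what is moved stays moved. The work goes in short steps, Python scripts to look and compute and a shell command to move; the robot and the scene stay as the last step left them, time stands still between calls to the robot, and variables do not carry over. Pictures are saved under pics/ and viewed, and the job is handed in when it is done.

```bash
ls; mkdir -p pics; cat > h.py <<'E'
import numpy as np, cv2
from plant import monitor, eyes, ticket
from scipy.spatial.transform import Rotation as R
def snap(n):
    o=monitor.get_obs(); d=eyes.snapshot(n)
    if n=='wrist':
        T=np.eye(4); T[:3,:3]=R.from_euler('xyz',o['orientation'],degrees=True).as_matrix(); T[:3,3]=o['tool_pos']
        d['wfc']=T@d['hand_eye']
    else: d['wfc']=np.linalg.inv(d['camera_from_world'])
    return d
def ray(d,u,v):
    K=d['K'];x=(u-K[0,2])/K[0,0];y=(v-K[1,2])/K[1,1]
    a,b=x,y
    for _ in range(20):
        f=1+d['k1']*(a*a+b*b);a,b=x/f,y/f
    return np.array([a,-b,-1.0])
def atz(d,u,v,z):
    r=d['wfc'][:3,:3]@ray(d,u,v);o=d['wfc'][:3,3]
    return o+r*(z-o[2])/r[2]
def atd(d,u,v):
    z=np.median(d['depth'][int(v)-1:int(v)+2,int(u)-1:int(u)+2])
    return (d['wfc']@np.append(ray(d,u,v)*z,1))[:3]
def cloud(d):
    K=d['K'];v,u=np.mgrid[0:400,0:640]
    x=(u-K[0,2])/K[0,0];y=(v-K[1,2])/K[1,1];a,b=x,y
    for _ in range(20):
        f=1+d['k1']*(a*a+b*b);a,b=x/f,y/f
    P=np.stack([a,-b,-np.ones_like(a)],-1)*d['depth'][...,None]
    return P@d['wfc'][:3,:3].T+d['wfc'][:3,3]
def proj(d,p):
    c=np.linalg.inv(d['wfc'])@np.append(p,1);x=c[0]/-c[2];y=-c[1]/-c[2]
    f=1+d['k1']*(x*x+y*y);K=d['K'];return np.array([K[0,0]*x*f+K[0,2],K[1,1]*y*f+K[1,2]])
def save(d,name,crop=None,s=1.25):
    im=d['image'][...,::-1]
    if crop: u0,v0,u1,v1=crop; im=im[v0:v1,u0:u1]
    cv2.imwrite('pics/'+name,cv2.resize(im,None,fx=s,fy=s,interpolation=cv2.INTER_CUBIC))
def st():
    o=monitor.get_obs();print({k:np.round(o[k],4).tolist() for k in('clock','joint_pos','tool_pos','orientation','force','moment','opening')})
E
python3 - <<'E'
from h import *
st()
for n in('scene','side','wrist'):
    d=snap(n);save(d,n+'0.png');print(n,d['wfc'].round(3).tolist(),d['K'].tolist(),d['k1'])
E
```

```text
pics
{'clock': 0.0, 'joint_pos': [81.1372, 20.593, 0.6346, -0.0184, -70.1362, -16.5081], 'tool_pos': [0.289, 0.6095, 0.2256], 'orientation': [96.1535, 89.9038, -109.2238], 'force': [-0.4137, -0.3727, 0.0748], 'moment': [0.0204, 0.0086, -0.0196], 'opening': 0.0874}
scene [[0.99, 0.072, -0.124, 0.432], [-0.142, 0.592, -0.793, -0.773], [0.016, 0.803, 0.596, 0.716], [0.0, 0.0, 0.0, 1.0]] [[446.61168423028704, 0.0, 326.91870273937565], [0.0, 446.61168423028704, 200.3424655111266], [0.0, 0.0, 1.0]] -0.009102700142237121
side [[1.0, 0.007, 0.016, 0.544], [0.006, 0.686, -0.727, -0.605], [-0.016, 0.727, 0.686, 0.702], [0.0, 0.0, 0.0, 1.0]] [[378.5672275786035, 0.0, 319.0457704378679], [0.0, 378.5672275786035, 195.47075567097187], [0.0, 0.0, 1.0]] -0.06452956954323948
wrist [[-0.429, 0.874, 0.229, 0.349], [-0.903, -0.416, -0.105, 0.581], [0.003, -0.252, 0.968, 0.384], [0.0, 0.0, 0.0, 1.0]] [[308.81708055629025, 0.0, 323.11417540802603], [0.0, 308.81708055629025, 203.03964951313174], [0.0, 0.0, 1.0]] -0.04407870495692765
```

View pics/scene0.png

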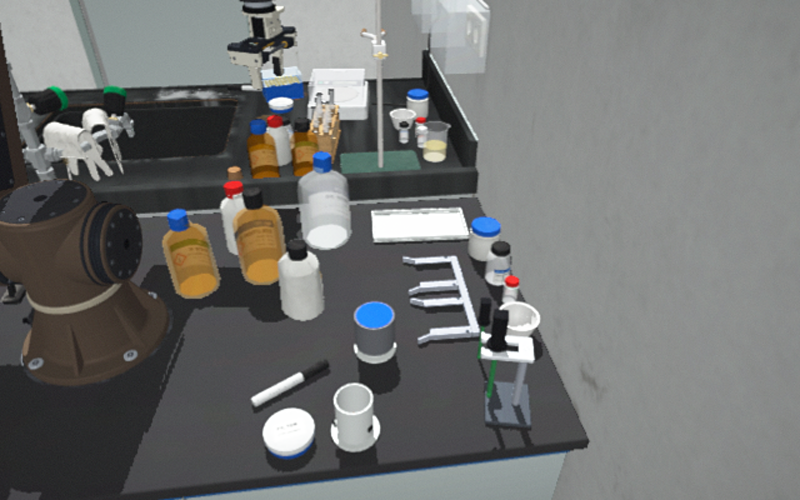

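View pics/side0.png

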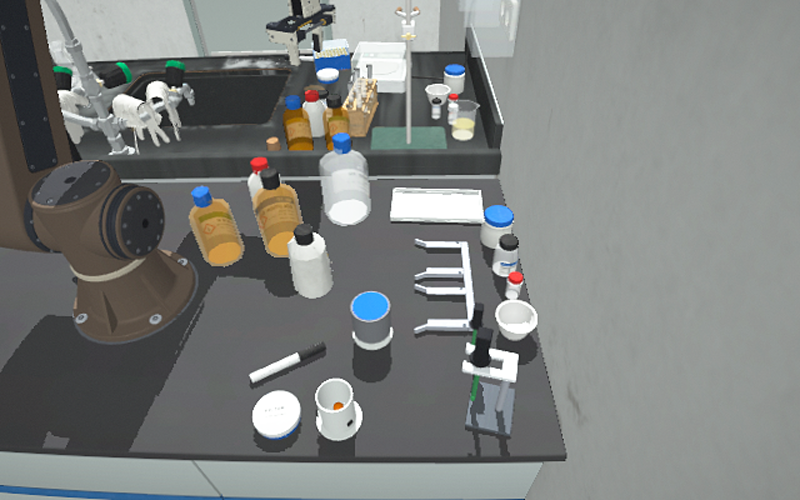

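View pics/wrist0.png

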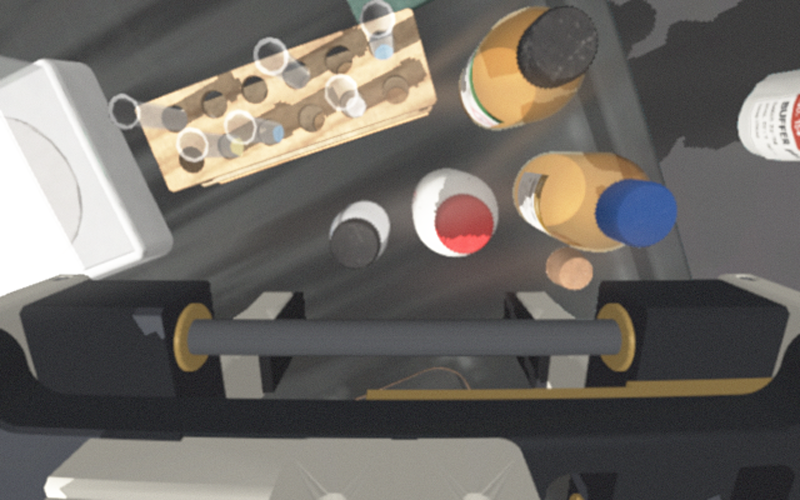

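Scene: the covered blue cup is at about (375,335), the bare white cup with an orange bead at (355,415), the dock at (445,295), the tray at (420,225), and the stand with the rod at (507,350). Possible look-alikes are the lid jar (289,430), the marker, a mortar (518,318), and a second, smaller black handle at (485,310). I'll enlarge these.

```bash
python3 - <<'E'
from h import *
d=snap('scene');save(d,'c1.png',(240,190,480,370),3.3);save(d,'c2.png',(320,160,440,350),3.1)
d2=snap('side');save(d2,'c3.png',(190,180,450,370),3);save(d2,'c4.png',(360,230,430,350),5)
E
```

```text
(no output)
```

View pics/c1.png

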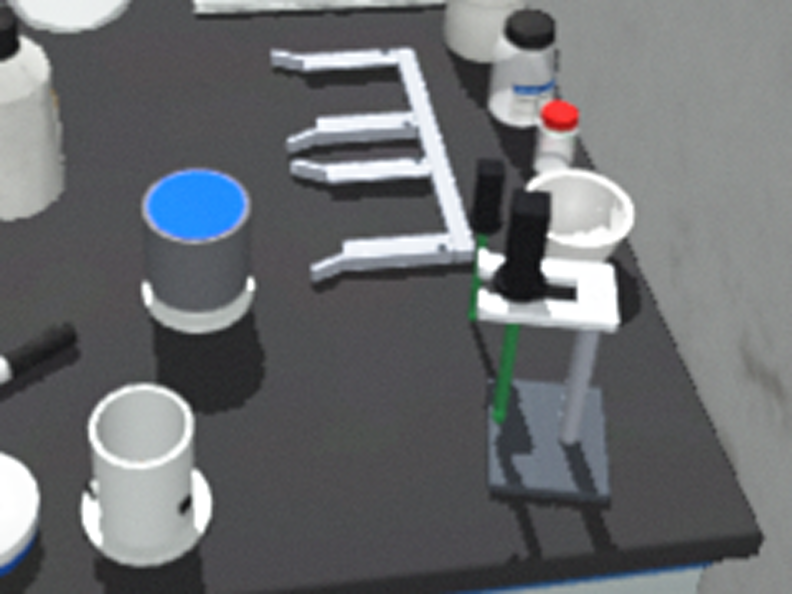

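View pics/c3.png

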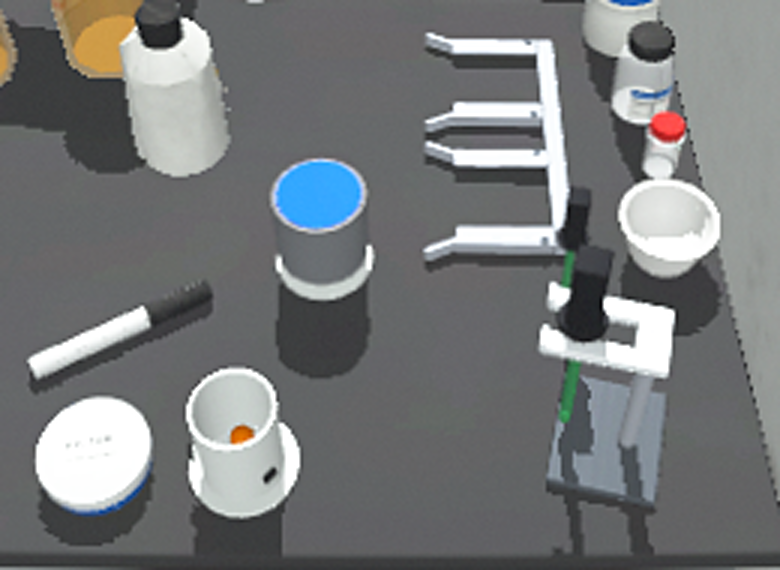

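View pics/c4.png

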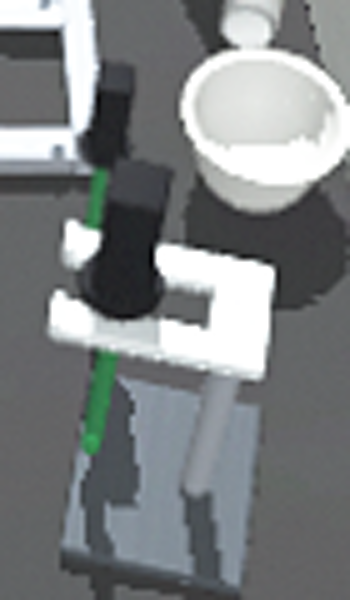

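```bash
python3 - <<'E'
from h import *
s=snap('scene');e=snap('side')
S=lambda x,y:(240+x/3.3,190+y/3.3)
E=lambda x,y:(190+x/3,180+y/3)
def p(n,d,uv,z=None): print(n,atd(d,*uv).round(4), atz(d,*uv,z).round(4) if z is not None else '')
p('blue top s',s,S(197,205),.078); p('blue top e',e,E(320,194),.078)
p('smallrod s',s,S(488,190)); p('smallrod e',e,E(578,205))
p('handle s',s,S(530,225));p('handletop s',s,S(531,205),.192)
p('handle e',e,E(592,280))
for uv in [(547,45),(562,240),(430,38),(430,253),(430,148),(430,122)]: p('dock e',e,E(*uv),.012)
for uv in [(408,53),(463,250),(278,58),(318,275),(298,165),(292,145)]: p('dock s',s,S(*uv),.012)
for d,n in((s,'s'),(e,'e')):
    C=cloud(d).reshape(-1,3);I=d['image'].reshape(-1,3).astype(int)
    inb=(C[:,0]>.3)&(C[:,0]<1.0)&(C[:,1]>-.4)&(C[:,1]<.4)
    b=inb&(I[:,2]>180)&(I[:,0]<90)&(abs(C[:,2]-.078)<.01)&(C[:,0]<.7)
    print(n,'blue disc',C[b].mean(0),np.ptp(C[b],axis=0),b.sum())
    # tops
    for nm,x0,x1,y0,y1,z0,z1 in [('cuprim',.42,.58,-.36,-.12,.068,.085),('fork',.6,.95,-.35,-.02,.120,.136),('handle',.6,.95,-.35,.05,.14,.21)]:
        m=(C[:,0]>x0)&(C[:,0]<x1)&(C[:,1]>y0)&(C[:,1]<y1)&(C[:,2]>z0)&(C[:,2]<z1)
        if m.sum(): print(n,nm,m.sum(),C[m].mean(0).round(4),C[m].min(0).round(4),C[m].max(0).round(4))
E
```

```text
blue top s [ 0.4827 -0.0969  0.0799] [ 0.4829 -0.0949  0.078 ]
blue top e [ 0.4832 -0.0959  0.0785] [ 0.4832 -0.0955  0.078 ]
smallrod s [ 0.652  -0.15    0.1216] 
smallrod e [ 0.6535 -0.1487  0.1306] 
handle s [ 0.6436 -0.2448  0.1848] 
handletop s [ 0.6448 -0.2389  0.1932] [ 0.6453 -0.2376  0.192 ]
handle e [ 0.6444 -0.2455  0.1868] 
dock e [0.6692 0.1248 0.0131] [0.6694 0.1259 0.012 ]
dock e [ 0.6468 -0.1477  0.0926] [ 0.6605 -0.0872  0.012 ]
dock e [0.5662 0.1396 0.0088] [0.5661 0.1361 0.012 ]
dock e [ 0.5614 -0.0961  0.009 ] [ 0.5613 -0.0983  0.012 ]
dock e [0.5635 0.0089 0.0082] [0.5634 0.0056 0.012 ]
dock e [0.5641 0.0357 0.0104] [0.564  0.0342 0.012 ]
dock s [0.6693 0.1266 0.0129] [0.6696 0.1277 0.012 ]
dock s [ 0.6614 -0.0896  0.0108] [ 0.661  -0.0908  0.012 ]
dock s [0.5672 0.1362 0.0101] [0.5668 0.1337 0.012 ]
dock s [ 0.5618 -0.0955  0.006 ] [ 0.5607 -0.1013  0.012 ]
dock s [0.5639 0.0085 0.0111] [0.5637 0.0075 0.012 ]
dock s [0.5631 0.0327 0.0093] [0.5626 0.0296 0.012 ]
s blue disc [ 0.48139347 -0.09550229  0.08027079] [0.05825543 0.05928596 0.00694637] 447
s cuprim 346 [ 0.4573 -0.2065  0.0745] [ 0.4205 -0.288   0.068 ] [ 0.5035 -0.1201  0.0826]
s fork 1291 [ 0.717  -0.2224  0.1292] [ 0.6186 -0.3498  0.12  ] [ 0.7821 -0.0215  0.136 ]
s handle 3636 [ 0.7666 -0.1924  0.1756] [ 0.6326 -0.35    0.1401] [0.7824 0.05   0.21  ]
e blue disc [ 0.48130506 -0.09530848  0.07889836] [0.05725965 0.0605488  0.0065363 ] 468
e cuprim 278 [ 0.4597 -0.2038  0.0739] [ 0.4209 -0.2885  0.068 ] [ 0.5057 -0.1201  0.0806]
e fork 1329 [ 0.7104 -0.2255  0.1291] [ 0.619  -0.3499  0.12  ] [ 0.7821 -0.0202  0.136 ]
e handle 3341 [ 0.7671 -0.1958  0.1763] [ 0.6331 -0.3499  0.14  ] [0.7824 0.0499 0.2099]
```

```bash
cat >> h.py <<'E'
def yaw():
    "azimuth of jaw axis (tool y), and tilt of tool x from down"
    M=R.from_euler('xyz',monitor.get_obs()['orientation'],degrees=True).as_matrix()
    return np.degrees(np.arctan2(M[1,1],M[0,1])), M.round(4)
E
python3 - <<'E'
from h import *
print(yaw()); print(snap('wrist')['hand_eye'].round(4))
e=snap('side');C=cloud(e).reshape(-1,3)
# height map summary of objects: 2cm grid max z
import sys
xs=np.arange(.3,.82,.02);ys=np.arange(.40,-.34,-.02)
s=snap('scene');C=np.vstack([C,cloud(s).reshape(-1,3)])
print('y\\x '+' '.join('%3d'%round(x*100+1) for x in xs))
for y in ys:
    r=[]
    for x in xs:
        m=(C[:,0]>=x)&(C[:,0]<x+.02)&(C[:,1]>=y)&(C[:,1]<y+.02)
        r.append('%3d'%round(1000*C[m,2].max()) if m.sum() else '  .')
    print('%+.2f'%(y+.01),' '.join(r))
E
```

```text
(np.float64(-115.37427779827071), array([[-1.000e-04, -4.285e-01, -9.035e-01],
       [-4.000e-04, -9.035e-01,  4.285e-01],
       [-1.000e+00,  4.000e-04, -1.000e-04]]))
[[-1.500e-03  2.520e-01 -9.677e-01 -1.582e-01]
 [ 1.000e+00  7.000e-04 -1.300e-03  4.000e-04]
 [ 4.000e-04 -9.677e-01 -2.520e-01 -6.650e-02]
 [ 0.000e+00  0.000e+00  0.000e+00  1.000e+00]]
y\x  31  33  35  37  39  41  43  45  47  49  51  53  55  57  59  61  63  65  67  69  71  73  75  77  79  81
+0.41  70  69  69   .   .  65  68  69  69  69  69  68  68  69  69  70  69  69  69 429 428 428 427 452 450   .
+0.39  68  70  67   .   .   .  66  69  69  69  69  68  69  68  67  67  69  69  69  68  68  68  70 448 457   .
+0.37   5   4   2   .   .   .   .   1   4   5   5   4   3   3   3   5   4   3   5   6   4   3   4 449 461   .
+0.35   4   4   4   .   .   .   .   3   4   4   3   4   5   4   5   4   5   3   4   4   4   4   4 464 465   .
+0.33   4   4   3   .   .   .   .   3   5   4  14  14  16  15  13  12  13  13  11   3   5   5   5 465 470   .
+0.31   4   4   4   .   .   .   .   2   4   5  15  14  16  15  15  15  14  15  14 
[... 2737 characters left out ...]
   4   8   8   4   3   4   4 589 590   .
-0.21   4   4   3   4   4   4   .   2   6   4   5   3   4   5   4   4 134 131 131  12  10   5   4 594 596   .
-0.23  26  26  27  26   4  76  78  78   6   4   4   4   4   4   3   3 194 195 133 134 130   4   4 602 602   .
-0.25  28  27  27  27   3  78  67  78  78   3   4   4   4   4   4 135 193 195 134 133  12   3   4 607 608   .
-0.27  27  28  27  27   3  78  76  77  78   4   4   4   4   4   4   4  11 132 133 133  10   4   4 614 614   .
-0.29  25  27  27  27   3  76  77  78  36   4   5   4   4   3   4   4   4   9  11  11   6   4   3 620 620   .
-0.31   5   5   4   4   4   4   3   4   3   4   3   4   4   3   4   4   4   4   4   4   3   4   3 624 624   .
```

```bash
python3 -m crank '[{"linear":[0,0,0.8],"rot":[0,0,0],"hand":1},{"linear":[0,0,0.8],"rot":[0,0,0],"hand":1},{"linear":[0.34,-0.8,0],"rot":[0,0,0.4],"hand":1},{"linear":[0.34,-0.8,0],"rot":[0,0,0.4],"hand":1},{"linear":[0.34,-0.8,0],"rot":[0,0,0.4],"hand":1},{"linear":[0.34,-0.8,0],"rot":[0,0,0.4],"hand":1},{"linear":[0.34,-0.8,0],"rot":[0,0,0.4],"hand":1},{"linear":[0.34,-0.8,0],"rot":[0,0,0.4],"hand":1},{"linear":[0.34,-0.8,0],"rot":[0,0,0.4],"hand":1},{"linear":[0.34,-0.8,0],"rot":[0,0,0.4],"hand":1},{"linear":[0.34,-0.8,0],"rot":[0,0,0.4],"hand":1},{"linear":[0.34,-0.8,0],"rot":[0,0,0.4],"hand":1},{"linear":[0.34,-0.8,0],"rot":[0,0,0.4],"hand":1},{"linear":[0.34,-0.8,0],"rot":[0,0,0.4],"hand":1},{"linear":[0.3,0,0],"rot":[0,0,0.3],"hand":1}]'; python3 - <<'E'
from h import *
st();print(yaw())
E
```

```text
clock: 2.38
tool_pos: [0.5554, 0.0144, 0.3274]
orientation: [-152.3, 89.5, 28.9]
force: [0.5, 1.4, -0.7]
opening: 0.0874
{'clock': 2.375, 'joint_pos': [21.6337, 6.1195, -5.246, -0.0589, -78.1824, 69.5383], 'tool_pos': [0.5554, 0.0144, 0.3274], 'orientation': [-152.2632, 89.5443, 28.897], 'force': [0.4883, 1.3937, -0.6753], 'moment': [0.0356, 0.0142, -0.0103], 'opening': 0.0874}
(np.float64(-88.83909057404273), array([[ 0.007 ,  0.0203, -0.9998],
       [ 0.0038, -0.9998, -0.0202],
       [-1.    , -0.0037, -0.007 ]]))
```

```bash
python3 - <<'E'
from h import *
st()
d=snap('wrist');save(d,'w1.png');np.save('w1.npy',d,allow_pickle=True)
E
```

```text
{'clock': 2.375, 'joint_pos': [21.6337, 6.1195, -5.246, -0.0589, -78.1824, 69.5383], 'tool_pos': [0.5554, 0.0144, 0.3274], 'orientation': [-152.2632, 89.5443, 28.897], 'force': [0.4883, 1.3937, -0.6753], 'moment': [0.0356, 0.0142, -0.0103], 'opening': 0.0874}
```

View pics/w1.png

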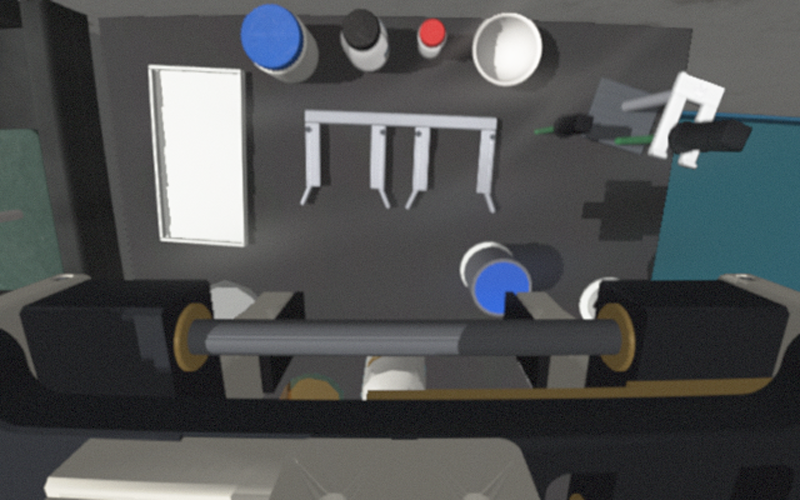

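```bash
python3 - <<'E'
from h import *
d=np.load('w1.npy',allow_pickle=True).item();save(d,'w1c.png',(235,80,405,175),4.6);save(d,'w1d.png',(420,50,620,140),4)
E
```

```text
(no output)
```

View pics/w1c.png

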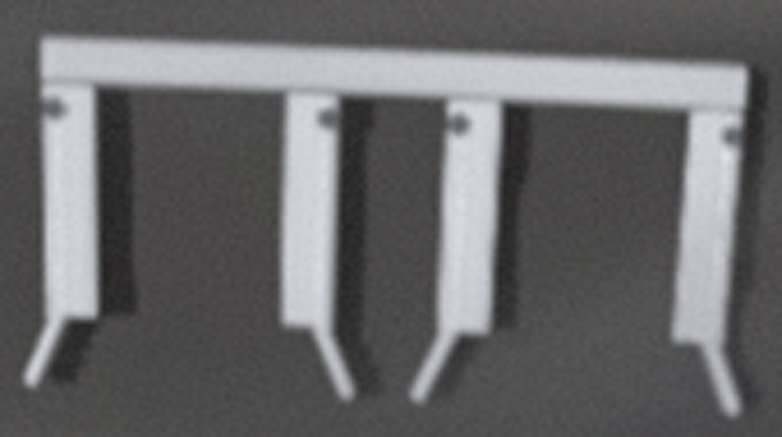

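View pics/w1d.png

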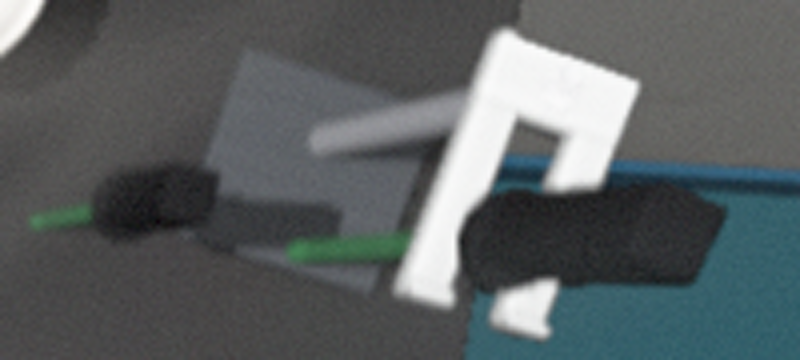

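```bash
python3 - <<'E'
from h import *
d=np.load('w1.npy',allow_pickle=True).item()
W=lambda x,y:(235+x/4.6-.4,80+y/4.6-.4)
q={}
for n,uv in dict(La=(97,90),Lb=(98,318),Lc=(287,93),Ld=(281,326),Ra=(500,100),Rb=(491,333),Rc=(690,110),Rd=(672,340),B0=(41,83),B1=(746,106),T0=(41,38),T1=(748,66)).items():
    q[n]=atz(d,*W(*uv),.012);print(n,q[n].round(4))
for s in 'LR':
    f=(q[s+'b']+q[s+'d'])/2;b=(q[s+'a']+q[s+'c'])/2
    print(s,'front',f.round(4),'back',b.round(4),'len',np.linalg.norm(b-f),'width',np.linalg.norm(q[s+'b']-q[s+'d']),np.linalg.norm(q[s+'a']-q[s+'c']),'yaw',np.degrees(np.arctan2(*(b-f)[[1,0]])),'bay',(f+(b-f)*36/74).round(4))
print('bar yaw',np.degrees(np.arctan2(*(q['B0']-q['B1'])[[1,0]]))-90)
V=lambda x,y:(420+x/4-.4,50+y/4-.4)
for n,uv in dict(pl=(398,292),pl2=(452,303),pr=(492,325),pr2=(547,337),sl=(517,118),sr=(566,133),bl=(500,30),br=(638,82)).items():
    p=atz(d,*V(*uv),.130);print(n,p.round(4),atd(d,*V(*uv)).round(4))
C=cloud(d).reshape(-1,3)
for nm,x0,x1,y0,y1,z0,z1 in [('handle',.6,.75,-.35,-.18,.188,.21),('small',.6,.75,-.18,-.1,.10,.2),('tray',.45,.75,.19,.36,.011,.03),('blue',.4,.6,-.2,0,.06,.12)]:
    m=(C[:,0]>x0)&(C[:,0]<x1)&(C[:,1]>y0)&(C[:,1]<y1)&(C[:,2]>z0)&(C[:,2]<z1)
    if m.sum(): print(nm,m.sum(),C[m].mean(0).round(4),C[m].min(0).round(4),C[m].max(0).round(4))
E
```

```text
La [0.6559 0.1161 0.012 ]
Lb [0.5836 0.1179 0.012 ]
Lc [0.6559 0.0554 0.012 ]
Ld [0.5821 0.0573 0.012 ]
Ra [ 0.6551 -0.0126  0.012 ]
Rb [ 0.5812 -0.0122  0.012 ]
Rc [ 0.6534 -0.0736  0.012 ]
Rd [ 0.5802 -0.0723  0.012 ]
B0 [0.6578 0.134  0.012 ]
B1 [ 0.6551 -0.0915  0.012 ]
T0 [0.6715 0.1336 0.012 ]
T1 [ 0.6674 -0.0912  0.012 ]
L front [0.5828 0.0876 0.012 ] back [0.6559 0.0857 0.012 ] len 0.07307525357956407 width 0.06063361524424106 0.06077120426724218 yaw -1.439022413302562 bay [0.6184 0.0867 0.012 ]
R front [ 0.5807 -0.0423  0.012 ] back [ 0.6543 -0.0431  0.012 ] len 0.07360559202149877 width 0.060112611426442246 0.06095332826814918 yaw -0.6542764250574267 bay [ 0.6165 -0.0427  0.012 ]
bar yaw -0.6809177890696816
pl [ 0.6293 -0.2067  0.13  ] [ 0.6294 -0.2095  0.1256]
pl2 [ 0.6268 -0.2232  0.13  ] [ 0.6268 -0.2212  0.133 ]
pr [ 0.6211 -0.2363  0.13  ] [ 0.6222 -0.9046 -0.8158]
pr2 [ 0.6184 -0.2535  0.13  ] [ 0.6184 -0.2507  0.1338]
sl [ 0.6775 -0.2337  0.13  ] [ 0.6775 -0.2334  0.1304]
sr [ 0.6743 -0.2487  0.13  ] [ 0.6741 -0.248   0.131 ]
bl [ 0.7001 -0.2249  0.13  ] [ 0.7289 -0.312   0.0009]
br [ 0.6888 -0.2675  0.13  ] [ 0.7765 -0.632  -0.3291]
handle 492 [ 0.6436 -0.2333  0.1919] [ 0.632  -0.2476  0.188 ] [ 0.6556 -0.2223  0.1948]
small 369 [ 0.6518 -0.139   0.1243] [ 0.644  -0.1495  0.1001] [ 0.6609 -0.1334  0.1352]
tray 870 [0.5995 0.2604 0.013 ] [0.45   0.2063 0.011 ] [0.7208 0.3269 0.0298]
blue 1541 [ 0.4856 -0.0902  0.0779] [ 0.4468 -0.1285  0.0601] [ 0.5129 -0.062   0.0814]
```

```bash
python3 -m crank '[{"linear":[-0.41,-0.61,0],"rot":[-0.04,0.08,-0.3],"hand":1},{"linear":[-0.41,-0.61,0],"rot":[0,0,0],"hand":1},{"linear":[-0.41,-0.61,0],"rot":[0,0,0],"hand":1},{"linear":[0,0,-0.9],"rot":[0,0,0],"hand":1},{"linear":[0,0,-0.9],"rot":[0,0,0],"hand":1},{"linear":[0,0,-0.9],"rot":[0,0,0],"hand":1},{"linear":[0,0,0],"rot":[0,0,0],"hand":1}]'; python3 - <<'E'
from h import *
st();print(yaw());d=snap('side');save(d,'s2.png',(190,120,450,330),3);d=snap('wrist');save(d,'w2.png')
E
```

```text
clock: 3.3
tool_pos: [0.4805, -0.0968, 0.1626]
orientation: [-178.6, 89.7, 1.0]
force: [-0.3, -0.5, -0.1]
opening: 0.0875
{'clock': 3.3, 'joint_pos': [11.6832, 6.0243, -27.586, 0.0559, -56.1439, 77.9114], 'tool_pos': [0.4805, -0.0968, 0.1626], 'orientation': [-178.6305, 89.7499, 0.9951], 'force': [-0.2796, -0.5281, -0.0776], 'moment': [-0.0408, 0.0136, -0.0457], 'opening': 0.0875}
(np.float64(-90.37439324843375), array([[ 4.4e-03, -6.5e-03, -1.0e+00],
       [ 1.0e-04, -1.0e+00,  6.5e-03],
       [-1.0e+00, -1.0e-04, -4.4e-03]]))
```

View pics/s2.png

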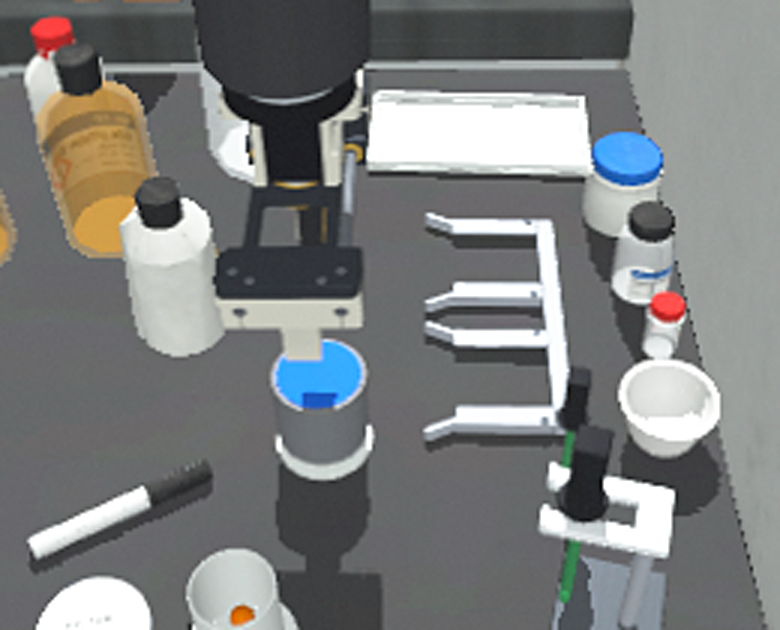

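View pics/w2.png

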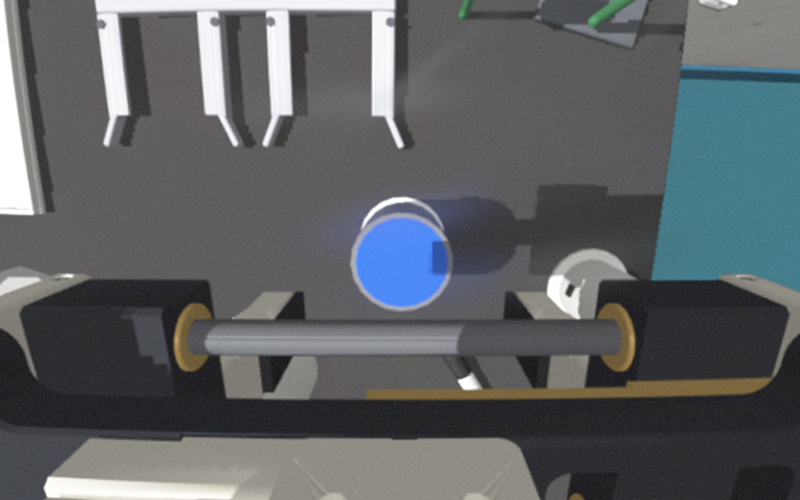

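```bash
python3 -m crank '[{"linear":[0,0,-0.9],"rot":[0,0,0],"hand":1},{"linear":[0,0,-0.9],"rot":[0,0,0],"hand":1},{"linear":[0,0,-0.4],"rot":[0,0.05,0],"hand":1},{"linear":[0,0,0],"rot":[0,0,0],"hand":1},{"linear":[0,0,0],"rot":[0,0,0],"hand":0},{"linear":[0,0,0],"rot":[0,0,0],"hand":0},{"linear":[0,0,0],"rot":[0,0,0],"hand":0},{"linear":[0,0,0],"rot":[0,0,0],"hand":0}]'; python3 - <<'E'
from h import *
st();print(yaw()[0]);d=snap('side');save(d,'s3.png',(190,120,450,330),3)
E
```

```text
clock: 4.4
tool_pos: [0.5002, -0.0938, 0.0501]
orientation: [-175.5, 87.7, 4.5]
force: [-0.3, -0.4, -3.6]
opening: 0.0646
{'clock': 4.4, 'joint_pos': [11.7483, 14.8651, -34.8182, 0.4752, -38.0228, 77.8493], 'tool_pos': [0.5002, -0.0938, 0.0501], 'orientation': [-175.4891, 87.6866, 4.477], 'force': [-0.3339, -0.4083, -3.5634], 'moment': [-0.0307, 0.1768, 0.0421], 'opening': 0.0646}
-90.030301067206
```

View pics/s3.png

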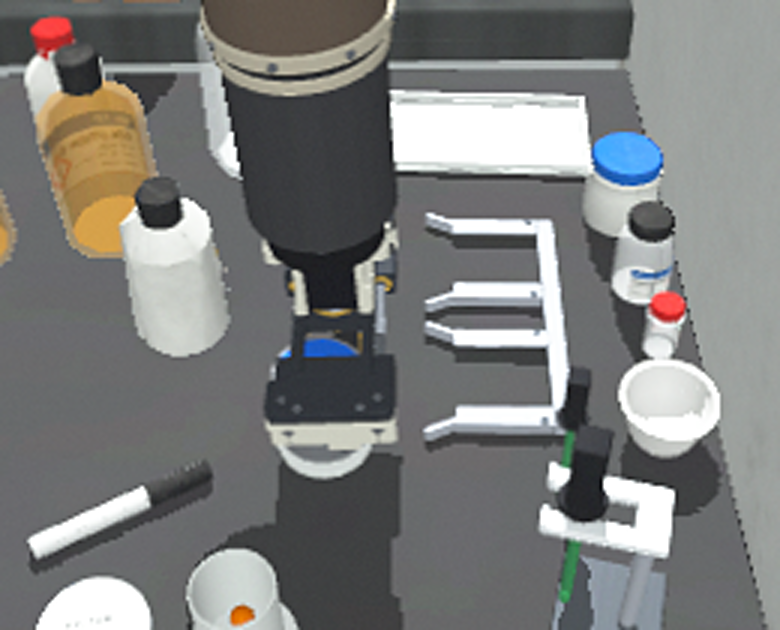

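```bash
python3 -m crank '[{"linear":[0,0,0],"rot":[0,0,0],"hand":1},{"linear":[0,0,0],"rot":[0,0,0],"hand":1},{"linear":[0,0,0],"rot":[0,0,0],"hand":1}]'; python3 -m crank '[{"linear":[-0.15,0,0],"rot":[0,0.2,0],"hand":1},{"linear":[-0.1,0,0],"rot":[0,0.2,0],"hand":1}]'; python3 - <<'E'
from h import *
st();print(yaw());print(monitor.get_obs()['tau'])
E
```

```text
clock: 4.82
tool_pos: [0.5005, -0.0939, 0.0503]
orientation: [-175.8, 87.7, 4.1]
force: [-0.2, -0.3, 0.2]
opening: 0.0862
clock: 5.08
tool_pos: [0.4844, -0.094, 0.0502]
orientation: [-138.1, 89.8, 41.9]
force: [0.0, -0.8, 0.6]
opening: 0.0877
{'clock': 5.075, 'joint_pos': [11.7949, 14.6759, -34.7393, -0.192, -40.3703, 78.33], 'tool_pos': [0.4844, -0.094, 0.0502], 'orientation': [-138.093, 89.7519, 41.8858], 'force': [0.0053, -0.7927, 0.621], 'moment': [-0.1005, -0.022, 0.0325], 'opening': 0.0877}
(np.float64(-90.02088343106651), array([[ 3.2e-03, -4.0e-04, -1.0e+00],
       [ 2.9e-03, -1.0e+00,  4.0e-04],
       [-1.0e+00, -2.9e-03, -3.2e-03]]))
[ 2.22502387e-02 -4.13354588e+01  2.01861298e+01  4.85856548e+00
  4.00217380e-01 -7.53486017e-02]
```

```bash
python3 -m crank '[{"linear":[-0.03,-0.01,-0.16],"rot":[0,0,0],"hand":1},{"linear":[-0.02,-0.01,-0.16],"rot":[0,0,0],"hand":1},{"linear":[0,0,0],"rot":[0,0,0],"hand":1}]'; python3 - <<'E'
from h import *
st();print(yaw())
d=snap('side');save(d,'s4.png',(240,160,400,280),5)
d=snap('scene');save(d,'s4b.png',(240,190,480,370),3.3);
I=d['image'].astype(int);C=cloud(d);b=(I[...,2]>180)&(I[...,0]<90)&(abs(C[...,2]-.078)<.01)&(C[...,0]<.7)
print(C[b].min(0),C[b].max(0))
E
```

```text
clock: 5.45
tool_pos: [0.4807, -0.0952, 0.0294]
orientation: [-128.2, 89.8, 51.8]
force: [-0.6, -0.2, -0.2]
opening: 0.0878
{'clock': 5.45, 'joint_pos': [11.7204, 16.3395, -36.2522, -0.2239, -37.2472, 78.4307], 'tool_pos': [0.4807, -0.0952, 0.0294], 'orientation': [-128.217, 89.7893, 51.7561], 'force': [-0.6433, -0.1605, -0.237], 'moment': [-0.0697, 0.0024, 0.0042], 'opening': 0.0878}
(np.float64(-90.0267494975974), array([[ 2.3e-03, -5.0e-04, -1.0e+00],
       [ 2.9e-03, -1.0e+00,  5.0e-04],
       [-1.0e+00, -2.9e-03, -2.3e-03]]))
[0.33282242 0.99175338 0.08489073] [0.33282242 0.99175338 0.08489073]
```

View pics/s4b.png

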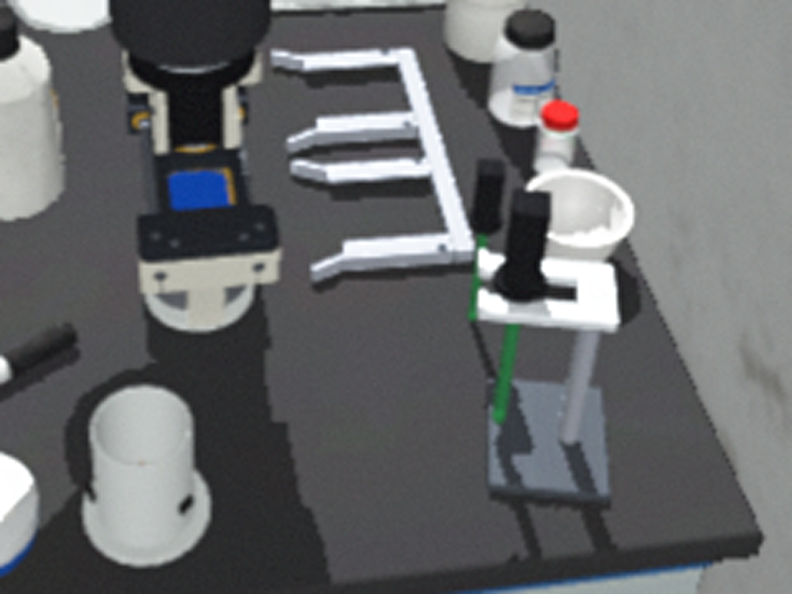

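```bash
python3 -m crank '[{"linear":[0,0,0],"rot":[0,0,0],"hand":0},{"linear":[0,0,0],"rot":[0,0,0],"hand":0},{"linear":[0,0,0],"rot":[0,0,0],"hand":0},{"linear":[0,0,0],"rot":[0,0,0],"hand":0}]'; python3 -m crank '[{"linear":[0.1,0.2,0],"rot":[0,0,0],"hand":0},{"linear":[0.1,0.3,0],"rot":[0,0,0],"hand":0},{"linear":[0.1,0.3,0],"rot":[0,0,0],"hand":0},{"linear":[0.1,0.3,0],"rot":[0,0,0],"hand":0}]'
```

```text
clock: 6.05
tool_pos: [0.482, -0.0949, 0.0306]
orientation: [-145.2, 89.7, 34.8]
force: [0.5, 0.1, -1.5]
opening: 0.0665
clock: 6.55
tool_pos: [0.5066, -0.0257, 0.0305]
orientation: [-143.2, 89.7, 36.7]
force: [0.3, -0.0, 0.4]
opening: 0.0667
```

```bash
python3 -m crank '[{"linear":[0,0.31,0],"rot":[0,0,0],"hand":0},{"linear":[0,0.31,0],"rot":[0,0,0],"hand":0},{"linear":[0,0.31,0],"rot":[0,0,0],"hand":0},{"linear":[0,0.31,0],"rot":[0,0,0],"hand":0},{"linear":[0,0.31,0],"rot":[0,0,0],"hand":0},{"linear":[0,0.31,0],"rot":[0,0,0],"hand":0},{"linear":[0,0,0],"rot":[0,0,0],"hand":0}]';python3 - <<'E'
from h import *
st();print(yaw())
d=snap('side');save(d,'s5.png',(240,110,440,260),4)
d=snap('wrist');save(d,'w5.png');np.save('w5.npy',d,allow_pickle=True)
E
```

```text
clock: 7.42
tool_pos: [0.5091, 0.099, 0.0306]
orientation: [-150.1, 89.6, 30.2]
force: [0.7, 1.3, -0.9]
opening: 0.0669
{'clock': 7.425, 'joint_pos': [32.7201, 18.2957, -32.9326, 0.027, -38.3854, 57.5741], 'tool_pos': [0.5091, 0.099, 0.0306], 'orientation': [-150.0779, 89.6133, 30.2374], 'force': [0.7228, 1.2653, -0.8643], 'moment': [0.2687, -0.1759, 0.0103], 'opening': 0.0669}
(np.float64(-89.684131288452), array([[ 0.0058,  0.0055, -1.    ],
       [ 0.0034, -1.    , -0.0055],
       [-1.    , -0.0034, -0.0058]]))
```

View pics/s5.png

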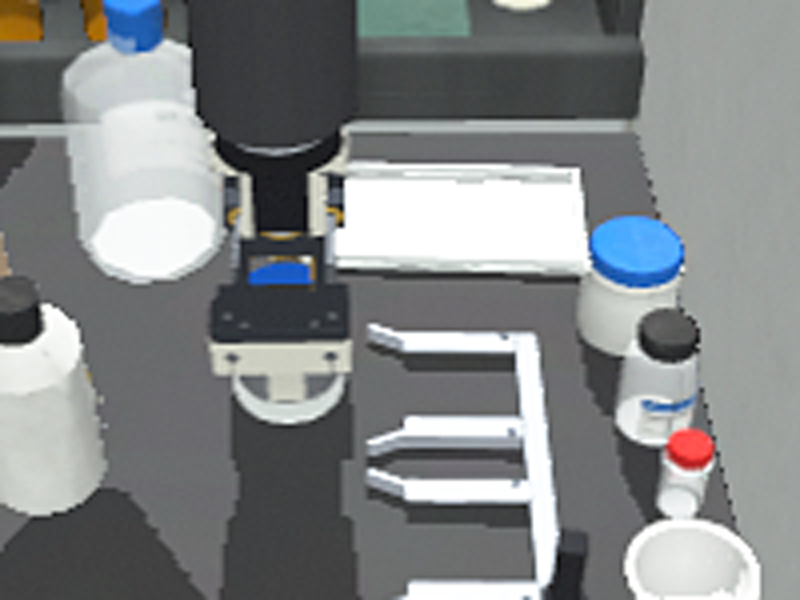

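View pics/w5.png

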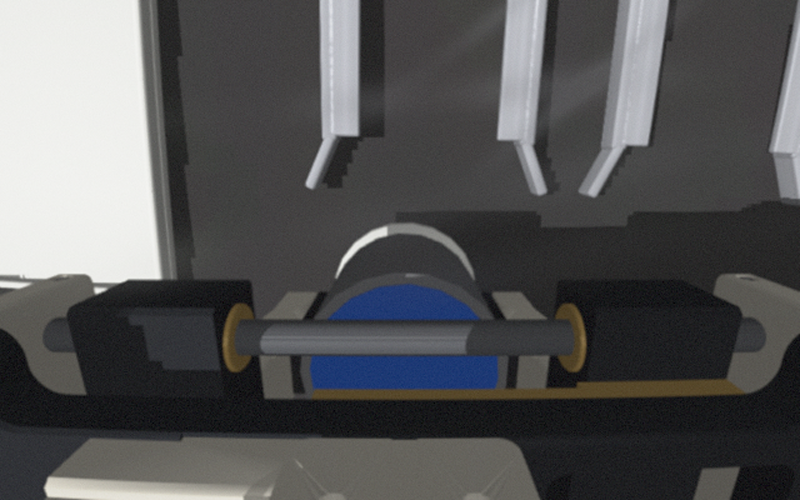

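```bash
python3 - <<'E'
from h import *
d=np.load('w5.npy',allow_pickle=True).item()
for a in [(358,136),(498,139),(320,136),(542,143)]: print(atz(d,a[0]/1.25-.1,a[1]/1.25-.1,.012).round(4))
P=[atz(d,a[0]/1.25-.1,a[1]/1.25-.1,.005)[:2] for a in [(405,223),(337,271),(474,272),(360,240),(452,240)]]
print(np.round(P,4))
from scipy.optimize import least_squares
print(least_squares(lambda c:[np.hypot(*(p-c))-.036 for p in P],[.5,.1]))
E
```

```text
[0.5829 0.119  0.012 ]
[0.582  0.0571 0.012 ]
[0.5829 0.1359 0.012 ]
[0.5806 0.0373 0.012 ]
[[0.5429 0.0981]
 [0.5186 0.1319]
 [0.5184 0.0635]
 [0.5344 0.12  ]
 [0.5347 0.0751]]
     message: `gtol` termination condition is satisfied.
     success: True
      status: 1
         fun: [ 2.447e-04  2.390e-04  5.804e-05 -3.581e-04 -8.104e-05]
           x: [ 5.067e-01  9.762e-02]
        cost: 1.2759685905717421e-07
         jac: [[-9.999e-01 -1.244e-02]
               [-3.278e-01 -9.448e-01]
               [-3.248e-01  9.458e-01]
               [-7.784e-01 -6.278e-01]
               [-7.788e-01  6.273e-01]]
        grad: [-8.358e-10  1.426e-09]
  optimality: 1.4257334491992049e-09
 active_mask: [ 0.000e+00  0.000e+00]
        nfev: 4
        njev: 4
```

```bash
python3 -m crank '[{"linear":[0.05,-0.16,0],"rot":[0,0,0],"hand":0},{"linear":[0.15,0,0],"rot":[0,0,0],"hand":0},{"linear":[0.2,0,0],"rot":[0,0,0],"hand":0},{"linear":[0,0,0],"rot":[0,0,0],"hand":0}]'
```

```text
clock: 8.02
tool_pos: [0.5339, 0.0857, 0.0305]
orientation: [-147.2, 89.7, 32.9]
force: [0.9, 1.6, -0.5]
opening: 0.0664
```

```bash
python3 -m crank '[{"linear":[0.15,0.04,0],"rot":[0,0,0],"hand":0},{"linear":[0.2,0,0],"rot":[0,0,0],"hand":0},{"linear":[0.2,0,0],"rot":[0,0,0],"hand":0},{"linear":[0.2,0,0],"rot":[0,0,0],"hand":0}]';python3 -m crank '[{"linear":[0.2,0,0],"rot":[0,0,0],"hand":0},{"linear":[0.1,0,0],"rot":[0,0,0],"hand":0},{"linear":[0.1,0,0],"rot":[0,0,0],"hand":0}]';python3 - <<'E'
from h import *
st();
d=snap('wrist');save(d,'w6.png')
E
```

```text
clock: 8.52
tool_pos: [0.5789, 0.0867, 0.0306]
orientation: [-116.7, 89.9, 63.3]
force: [-4.7, 1.3, 4.1]
opening: 0.0669
clock: 8.9
tool_pos: [0.6046, 0.0864, 0.0306]
orientation: [-69.4, 89.9, 110.7]
force: [-4.4, 0.3, 5.2]
opening: 0.0669
{'clock': 8.9, 'joint_pos': [26.3954, 25.3987, -20.5841, -0.0841, -44.0113, 63.7018], 'tool_pos': [0.6046, 0.0864, 0.0306], 'orientation': [-69.352, 89.9413, 110.6848], 'force': [-4.4361, 0.3455, 5.1779], 'moment': [-0.0217, 1.5499, -0.0321], 'opening': 0.0669}
```

View pics/w6.png

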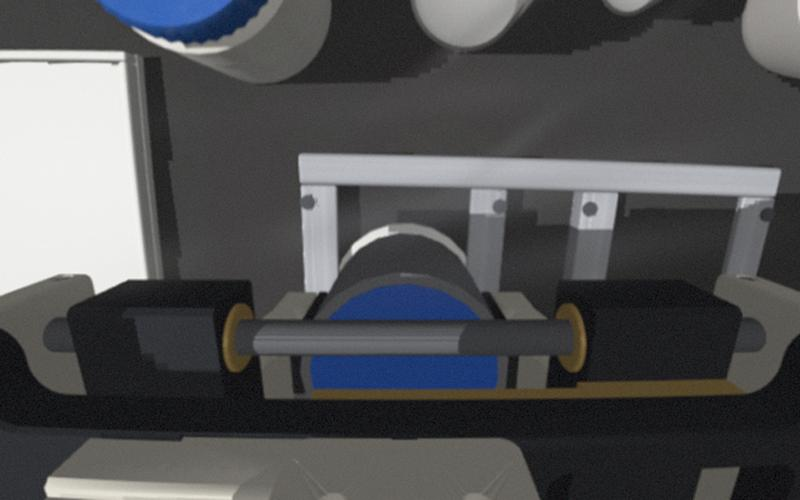

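```bash
python3 -m crank '[{"linear":[0,0,0.015],"rot":[0,0,0],"hand":0},{"linear":[0,0,0],"rot":[0,0,0],"hand":0}]';python3 - <<'E'
from h import *
st();print(yaw())
d=snap('wrist');save(d,'w6.png',(230,110,430,260),4)
d=snap('side');save(d,'s6.png',(240,110,440,260),4)
E
```

```text
clock: 9.2
tool_pos: [0.6061, 0.0866, 0.0307]
orientation: [-123.6, 89.9, 56.4]
force: [-0.6, -0.5, -2.4]
opening: 0.067
{'clock': 9.2, 'joint_pos': [26.3537, 25.4712, -20.4544, -0.0669, -43.9943, 63.7186], 'tool_pos': [0.6061, 0.0866, 0.0307], 'orientation': [-123.5758, 89.9074, 56.4485], 'force': [-0.552, -0.5367, -2.4234], 'moment': [-0.0357, 0.0575, 0.0063], 'opening': 0.067}
(np.float64(-89.97569461860935), array([[ 9.0e-04,  4.0e-04, -1.0e+00],
       [ 1.3e-03, -1.0e+00, -4.0e-04],
       [-1.0e+00, -1.3e-03, -9.0e-04]]))
```

View pics/w6.png

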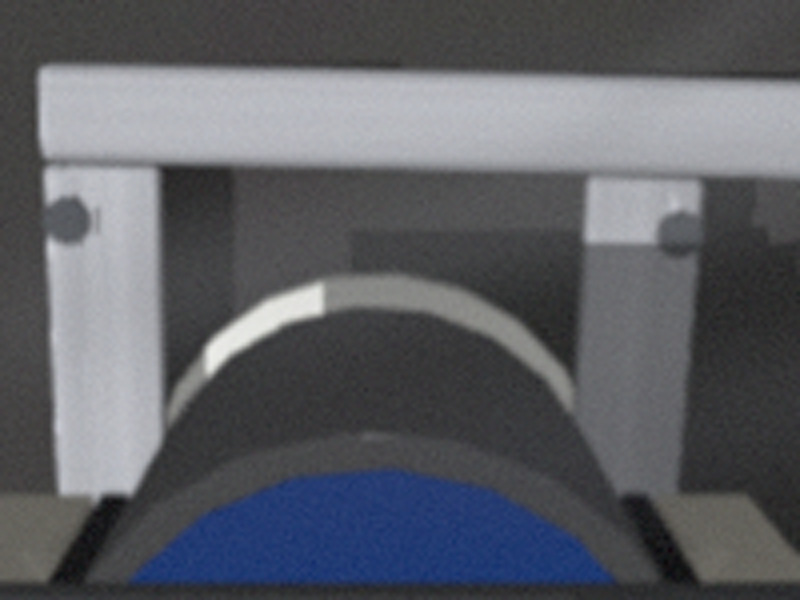

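View pics/s6.png

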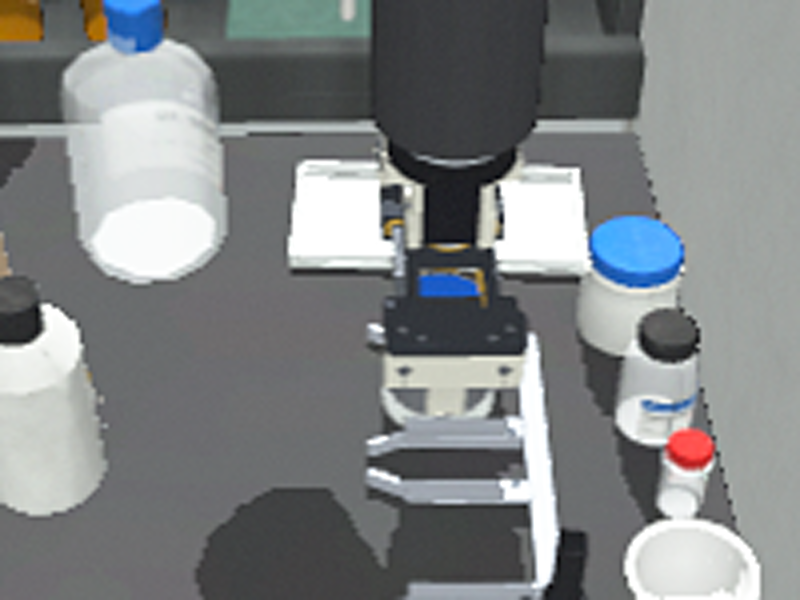

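```bash
python3 -m crank '[{"linear":[0.06,0,0.005],"rot":[0,0,0],"hand":0},{"linear":[0.06,0,0.005],"rot":[0,0,0],"hand":0},{"linear":[0.06,0,0],"rot":[0,0,0],"hand":0}]';python3 -m crank '[{"linear":[0.05,0,0],"rot":[0,0,0],"hand":0}]';python3 -m crank '[{"linear":[0.04,0,0],"rot":[0,0,0],"hand":0}]';python3 -m crank '[{"linear":[0.04,0,0],"rot":[0,0,0],"hand":0}]'
```

```text
clock: 9.68
tool_pos: [0.6172, 0.0867, 0.0313]
orientation: [-119.1, 89.9, 61.0]
force: [-0.3, -0.1, -3.2]
opening: 0.0668
clock: 9.8
tool_pos: [0.6205, 0.0867, 0.0312]
orientation: [-119.3, 89.9, 60.7]
force: [-1.1, 0.2, -2.1]
opening: 0.0671
clock: 9.93
tool_pos: [0.6229, 0.0866, 0.0311]
orientation: [-98.8, 89.9, 81.3]
force: [-3.7, 1.1, 0.3]
opening: 0.0667
clock: 10.05
tool_pos: [0.6238, 0.0863, 0.0309]
orientation: [-8.7, 89.8, 171.3]
force: [-7.9, 0.5, 4.8]
opening: 0.0667
```

```bash
python3 -m crank '[{"linear":[-0.02,0,0],"rot":[0,0,0],"hand":0},{"linear":[0,0,0.1],"rot":[0,0,0],"hand":0},{"linear":[0,0,0.1],"rot":[0,0,0],"hand":0}]';python3 -m crank '[{"linear":[0,0,0.15],"rot":[0,0,0],"hand":0},{"linear":[0,0,0.15],"rot":[0,0,0],"hand":0},{"linear":[0,0,0.15],"rot":[0,0,0],"hand":0}]';python3 - <<'E'
from h import *
st();print(yaw())
d=snap('scene');save(d,'s7.png',(280,150,440,270),5)
E
```

```text
clock: 10.42
tool_pos: [0.6218, 0.0861, 0.0425]
orientation: [-1.2, 89.7, 178.8]
force: [-1.1, 0.5, -5.3]
opening: 0.067
clock: 10.8
tool_pos: [0.6232, 0.0864, 0.0726]
orientation: [-20.0, 89.9, 160.0]
force: [0.2, -0.4, -0.3]
opening: 0.0667
{'clock': 10.8, 'joint_pos': [25.5951, 23.9835, -15.9478, -0.0928, -50.1386, 64.4966], 'tool_pos': [0.6232, 0.0864, 0.0726], 'orientation': [-19.9962, 89.9002, 160.0359], 'force': [0.2442, -0.3573, -0.3296], 'moment': [-0.064, -0.043, -0.0103], 'opening': 0.0667}
(np.float64(-89.96787706616446), array([[-1.6e-03,  6.0e-04, -1.0e+00],
       [ 6.0e-04, -1.0e+00, -6.0e-04],
       [-1.0e+00, -6.0e-04,  1.6e-03]]))
```

View pics/s7.png

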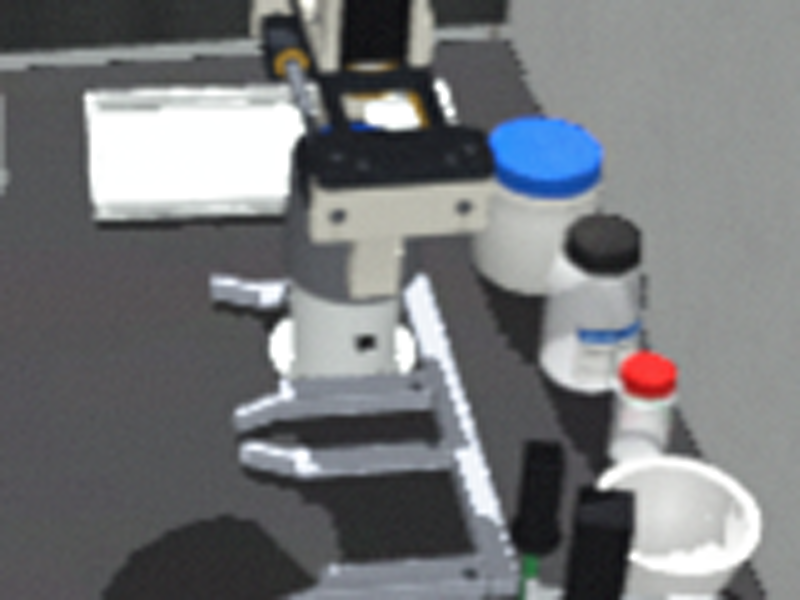

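```bash
python3 -m crank '[{"linear":[0,0,0.2],"rot":[0,0,0],"hand":0},{"linear":[0,0,0.2],"rot":[0,0,0],"hand":0},{"linear":[0,0,0.2],"rot":[0,0,0],"hand":0},{"linear":[0,0,0.3],"rot":[0,0,0],"hand":0},{"linear":[0,0,0.3],"rot":[0,0,0],"hand":0},{"linear":[0,0,0.3],"rot":[0,0,0],"hand":0},{"linear":[0,0,0],"rot":[0,0,0],"hand":0}]';python3 - <<'E'
from h import *
st();print(yaw())
d=snap('scene');save(d,'s8.png',(260,110,440,270),4.4)
d=snap('wrist');save(d,'w8.png');np.save('w8.npy',d,allow_pickle=True)
E
```

```text
clock: 11.72
tool_pos: [0.6249, 0.0867, 0.172]
orientation: [-151.2, 89.7, 28.8]
force: [-0.5, -0.8, -1.5]
opening: 0.0668
{'clock': 11.725, 'joint_pos': [25.5905, 18.4954, -9.7219, -0.0173, -61.5141, 64.4816], 'tool_pos': [0.6249, 0.0867, 0.172], 'orientation': [-151.2254, 89.7309, 28.8385], 'force': [-0.5329, -0.7654, -1.5356], 'moment': [-0.0826, 0.0274, 0.0153], 'opening': 0.0668}
(np.float64(-89.93586341348517), array([[ 0.0041,  0.0011, -1.    ],
       [ 0.0023, -1.    , -0.0011],
       [-1.    , -0.0023, -0.0041]]))
```

View pics/s8.png

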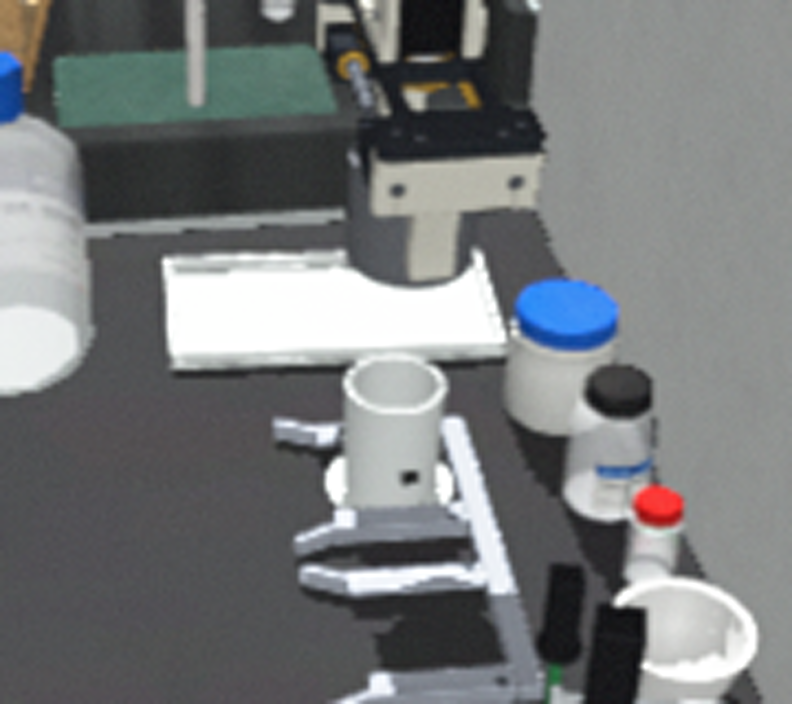

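View pics/w8.png

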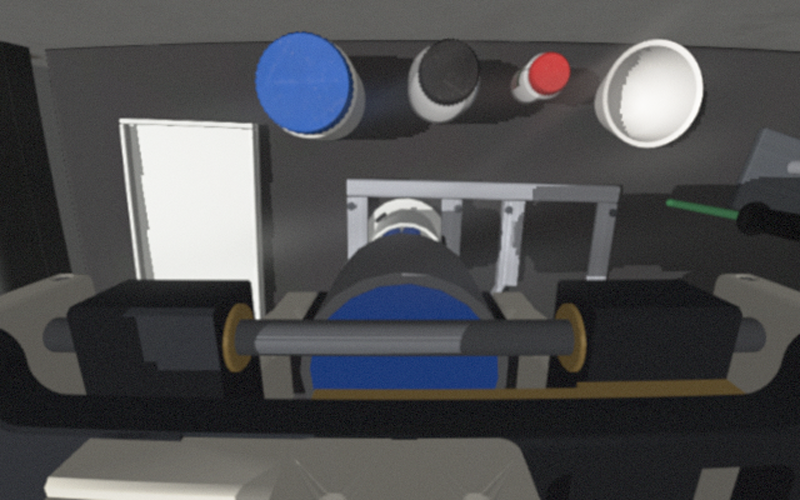

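```bash
python3 - <<'E'
from h import *
for n in('side','scene'):
    d=snap(n);C=cloud(d);I=d['image'].astype(int)
    m=(I.min(-1)>200)&(C[...,0]>.47)&(C[...,0]<.74)&(C[...,1]>.18)&(C[...,1]<.36)&(C[...,2]<.03)
    P=C[m][:,:2].astype(np.float32);r=cv2.minAreaRect(P);print(n,m.sum(),r, P.mean(0))
E
```

```text
side 1241 ((0.6092835664749146, 0.256101131439209), (0.1390368789434433, 0.22588665783405304), 77.1561508178711) [0.599415   0.25787404]
scene 1391 ((0.6171687841415405, 0.2668571174144745), (0.1515859067440033, 0.21512028574943542), 86.7440185546875) [0.6075929 0.2633116]
```

```bash
python3 - <<'E'
from h import *
d=np.load('w1.npy',allow_pickle=True).item()
P=[atz(d,u/1.25,v/1.25,.012) for u,v in[(149,66),(244,69),(160,244),(247,246)]]
print(np.round(P,4),np.mean(P,0))
E
```

```text
[[0.7195 0.3145 0.012 ]
 [0.7158 0.202  0.012 ]
 [0.507  0.3273 0.012 ]
 [0.5066 0.2135 0.012 ]] [0.61224047 0.26432953 0.012     ]
```

```bash
python3 -m crank '[{"linear":[-0.03,0.35,0],"rot":[0,0,0],"hand":0},{"linear":[-0.03,0.35,0],"rot":[0,0,0],"hand":0},{"linear":[-0.03,0.35,0],"rot":[0,0,0],"hand":0},{"linear":[-0.03,0.35,0],"rot":[0,0,0],"hand":0},{"linear":[-0.03,0.35,0],"rot":[0,0,0],"hand":0},{"linear":[-0.03,0.35,0],"rot":[0,0,0],"hand":0},{"linear":[-0.03,0.35,0],"rot":[0,0,0],"hand":0},{"linear":[0,0.35,0],"rot":[0,0,0],"hand":0},{"linear":[0,0,-0.4],"rot":[0,0,0],"hand":0},{"linear":[0,0,-0.4],"rot":[0,0,0],"hand":0},{"linear":[0,0,-0.4],"rot":[0,0,0],"hand":0},{"linear":[0,0,-0.4],"rot":[0,0,0],"hand":0},{"linear":[0,0,0],"rot":[0,0,0],"hand":0}]';python3 - <<'E'
from h import *
st();print(yaw())
d=snap('scene');save(d,'s9.png',(260,110,440,270),4.4)
d=snap('wrist');save(d,'w9.png');np.save('w9.npy',d,allow_pickle=True)
E
```

```text
clock: 13.55
tool_pos: [0.6092, 0.2716, 0.0687]
orientation: [-14.7, 89.9, 165.5]
force: [0.4, 0.0, -1.1]
opening: 0.067
{'clock': 13.55, 'joint_pos': [40.6907, 27.2274, -10.9785, -0.0997, -51.8488, 49.5707], 'tool_pos': [0.6092, 0.2716, 0.0687], 'orientation': [-14.6543, 89.9044, 165.5454], 'force': [0.437, 0.0029, -1.0738], 'moment': [-0.0705, -0.0017, -0.034], 'opening': 0.067}
(np.float64(-89.80026157004258), array([[-1.6e-03,  3.5e-03, -1.0e+00],
       [ 4.0e-04, -1.0e+00, -3.5e-03],
       [-1.0e+00, -4.0e-04,  1.6e-03]]))
```

View pics/s9.png

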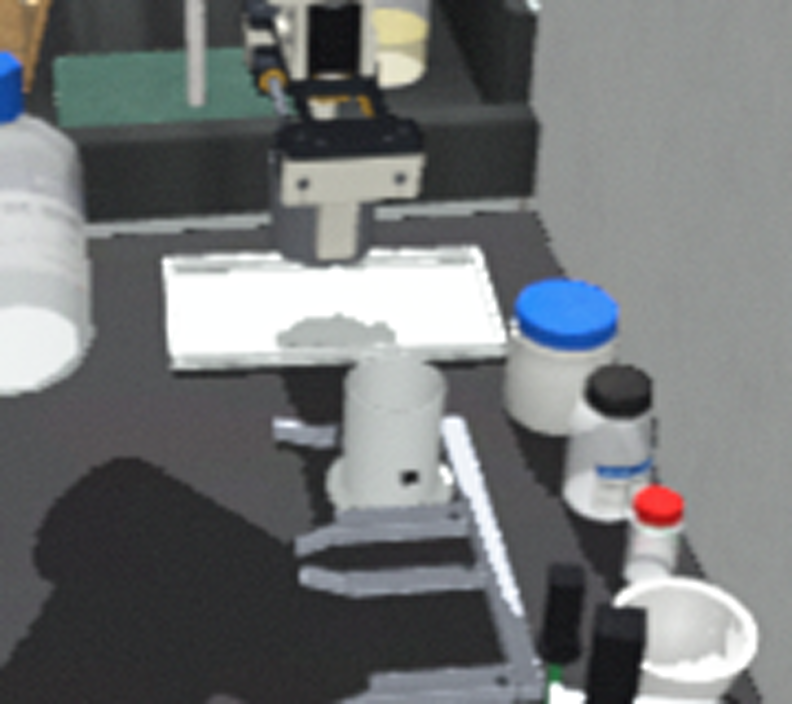

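View pics/w9.png

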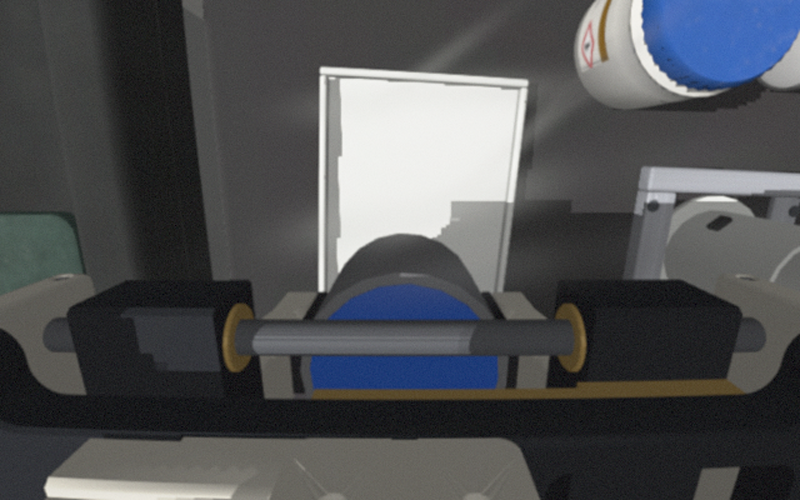

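```bash
python3 - <<'E'
from h import *
d=np.load('w9.npy',allow_pickle=True).item()
for u,v in[(320,285),(503,285),(320,67),(528,80)]: print(atz(d,u/1.25,v/1.25,.012).round(4))
E
python3 -m crank '[{"linear":[0,-0.1,-0.2],"rot":[0,0,0],"hand":0},{"linear":[0,0,-0.2],"rot":[0,0,0],"hand":0},{"linear":[0,0,-0.2],"rot":[0,0,0],"hand":0},{"linear":[0,0,-0.1],"rot":[0,0,0],"hand":0},{"linear":[0,0,0],"rot":[0,0,0],"hand":0}]'
```

```text
[0.6008 0.3218 0.012 ]
[0.6012 0.2132 0.012 ]
[0.7204 0.3161 0.012 ]
[0.7146 0.2073 0.012 ]
clock: 14.28
tool_pos: [0.6119, 0.2666, 0.0288]
orientation: [-136.6, 89.6, 43.7]
force: [0.7, 0.6, -0.7]
opening: 0.0667
```

```bash
python3 -m crank '[{"linear":[0,0,-0.06],"rot":[0,0,0],"hand":0},{"linear":[0,0,-0.05],"rot":[0,0,0],"hand":0},{"linear":[0,0,0],"rot":[0,0,0],"hand":0}]'; python3 -m crank '[{"linear":[0,0,-0.02],"rot":[0,0,0],"hand":0},{"linear":[0,0,0],"rot":[0,0,0],"hand":0}]'
```

```text
clock: 14.65
tool_pos: [0.6122, 0.267, 0.0223]
orientation: [-138.1, 89.6, 42.1]
force: [0.6, -0.4, -0.8]
opening: 0.0672
clock: 14.9
tool_pos: [0.6124, 0.2671, 0.0213]
orientation: [-138.5, 89.5, 41.8]
force: [0.2, 0.2, -1.7]
opening: 0.0668
```

```bash
python3 -m crank '[{"linear":[0,0,-0.02],"rot":[0,0,0],"hand":0},{"linear":[0,0,0],"rot":[0,0,0],"hand":0}]'; python3 -m crank '[{"linear":[0,0,0],"rot":[0,0,0],"hand":1},{"linear":[0,0,0],"rot":[0,0,0],"hand":1},{"linear":[0,0,0],"rot":[0,0,0],"hand":1},{"linear":[0,0,0],"rot":[0,0,0],"hand":1}]';python3 -m crank '[{"linear":[0,0,0.2],"rot":[0,0,0],"hand":1},{"linear":[0,0,0.4],"rot":[0,0,0],"hand":1},{"linear":[0,0,0.6],"rot":[0,0,0],"hand":1},{"linear":[0,0,0.7],"rot":[0,0,0],"hand":1},{"linear":[0,0,0.7],"rot":[0,0,0],"hand":1},{"linear":[0,0,0.7],"rot":[0,0,0],"hand":1}]';python3 - <<'E'
from h import *
st();print(yaw()[0])
d=snap('scene');save(d,'s10.png',(260,110,440,270),4.4)
E
```

```text
clock: 15.15
tool_pos: [0.6125, 0.2672, 0.0202]
orientation: [-138.5, 89.5, 41.7]
force: [-1.1, 0.1, -0.5]
opening: 0.0667
clock: 15.65
tool_pos: [0.6128, 0.2674, 0.0207]
orientation: [-139.9, 89.5, 40.4]
force: [-0.0, 0.1, -0.5]
opening: 0.0872
clock: 16.4
tool_pos: [0.6107, 0.2656, 0.2252]
orientation: [-140.9, 89.7, 39.3]
force: [0.5, 0.5, -0.2]
opening: 0.0879
{'clock': 16.4, 'joint_pos': [40.2424, 19.6004, -0.8927, 0.0043, -69.255, 50.002], 'tool_pos': [0.6107, 0.2656, 0.2252], 'orientation': [-140.9181, 89.748, 39.3278], 'force': [0.531, 0.4864, -0.153], 'moment': [0.0115, -0.0992, -0.0521], 'opening': 0.0879}
-89.75379095899247
```

View pics/s10.png

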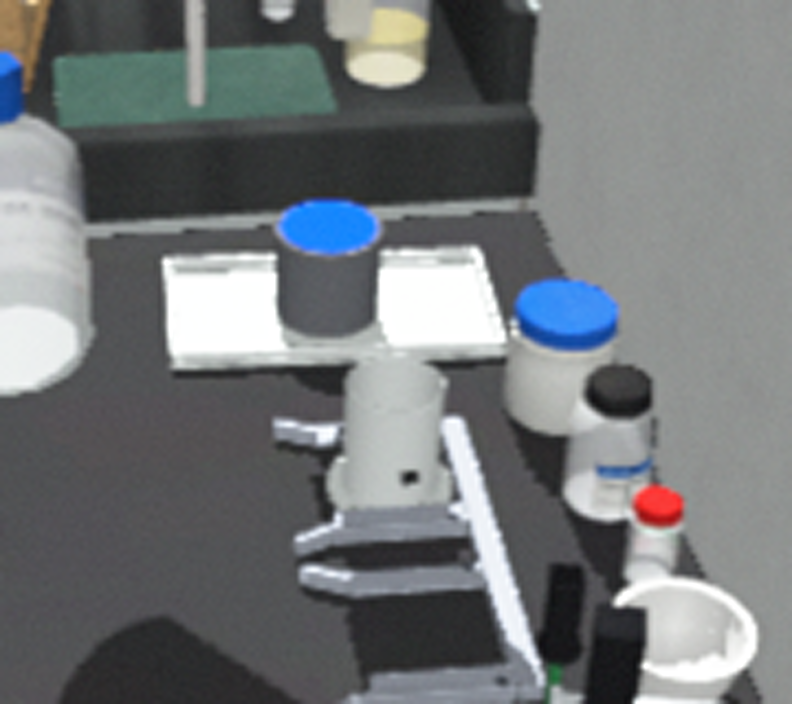

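```bash
python3 - <<'E'
from h import *
s=snap('scene');e=snap('side')
print(atz(s,240+142/3.3,190+426/3.3,.075),atz(e,190+232/3,180+408/3,.075))
for d in(s,e):
    C=cloud(d).reshape(-1,3)
    m=(C[:,0]>.38)&(C[:,0]<.52)&(C[:,1]>-.32)&(C[:,1]<-.2)&(C[:,2]>.071)&(C[:,2]<.085)
    P=C[m][:,:2].astype(np.float32);print(m.sum(),cv2.minEnclosingCircle(P))
    save(d,'o%d.png'%(d is s),(250,250,330,370) if d is s else (240,280,310,360),5)
E
```

```text
[ 0.43770904 -0.25939594  0.075     ] [ 0.43745326 -0.25957022  0.075     ]
210 ((0.4363512694835663, -0.25939929485321045), 0.028469279408454895)
171 ((0.43618085980415344, -0.2593695819377899), 0.028257988393306732)
```

View pics/o1.png

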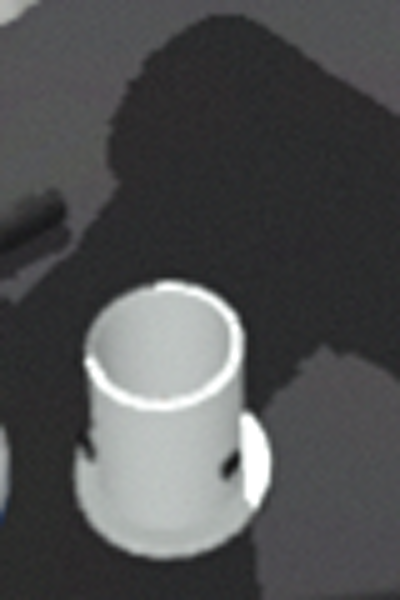

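View pics/o0.png

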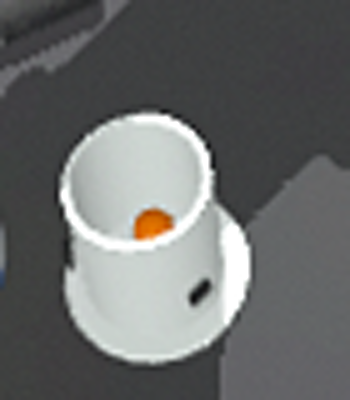

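```bash
python3 -m crank '[{"linear":[-0.24,-0.73,0],"rot":[0,0,-1],"hand":1},{"linear":[-0.24,-0.73,0],"rot":[0,0,-1],"hand":1},{"linear":[-0.24,-0.73,0],"rot":[0,0,-1],"hand":1},{"linear":[-0.24,-0.73,0],"rot":[0,0,-1],"hand":1},{"linear":[-0.24,-0.73,0],"rot":[0,0,-1],"hand":1},{"linear":[-0.24,-0.73,0],"rot":[0,0,-1],"hand":1},{"linear":[-0.24,-0.73,0],"rot":[0,0,-1],"hand":1},{"linear":[-0.24,-0.73,0],"rot":[0,0,-1],"hand":1},{"linear":[-0.24,-0.73,0],"rot":[0,0,-1],"hand":1},{"linear":[-0.24,-0.73,0],"rot":[0,0,-1],"hand":1},{"linear":[-0.24,-0.73,0],"rot":[0,0,-1],"hand":1},{"linear":[0,0,0],"rot":[0,0,-1],"hand":1},{"linear":[0,0,0],"rot":[0,0,-1],"hand":1},{"linear":[0,0,0],"rot":[0,0,-1],"hand":1},{"linear":[0,0,0],"rot":[0,0,-1],"hand":1},{"linear":[0,0,0],"rot":[0,0,-1],"hand":1}]'; python3 - <<'E'
from h import *
st();print(yaw())
E
```

```text
clock: 18.55
tool_pos: [0.4369, -0.2304, 0.22]
orientation: [62.6, 89.8, 160.1]
force: [-0.6, 0.6, 0.7]
opening: 0.0877
{'clock': 18.55, 'joint_pos': [-5.0024, 3.7206, -21.9651, -0.065, -64.5349, 12.5138], 'tool_pos': [0.4369, -0.2304, 0.22], 'orientation': [62.6131, 89.7718, 160.0964], 'force': [-0.6022, 0.5815, 0.6892], 'moment': [0.079, -0.0862, -0.0496], 'opening': 0.0877}
(np.float64(-172.51650621367702), array([[-0.0037, -0.9915, -0.1302],
       [ 0.0014, -0.1302,  0.9915],
       [-1.    ,  0.0035,  0.0018]]))
```

```bash
python3 -m crank '[{"linear":[0,-0.24,0],"rot":[0,0,-0.75],"hand":1},{"linear":[0,-0.24,0],"rot":[0,0,-0.75],"hand":1},{"linear":[0,0,-0.4],"rot":[0,0,0],"hand":1},{"linear":[0,0,-0.4],"rot":[0,0,0],"hand":1},{"linear":[0,0,0],"rot":[0,0,0],"hand":1}]'; python3 - <<'E'
from h import *
st();print(yaw());d=snap('wrist');save(d,'w11.png');np.save('w11.npy',d,allow_pickle=True)
E
```

```text
clock: 19.18
tool_pos: [0.4357, -0.2633, 0.1702]
orientation: [68.2, 89.7, 157.5]
force: [0.1, 0.5, 0.2]
opening: 0.0881
{'clock': 19.175, 'joint_pos': [-9.0622, 7.7546, -24.3557, -0.0832, -58.1846, 8.4044], 'tool_pos': [0.4357, -0.2633, 0.1702], 'orientation': [68.156, 89.6968, 157.4542], 'force': [0.1393, 0.4573, 0.1628], 'moment': [0.043, -0.0458, -0.0229], 'opening': 0.0881}
(np.float64(179.29850322839502), array([[-0.0049, -0.9999,  0.0123],
       [ 0.002 ,  0.0122,  0.9999],
       [-1.    ,  0.0049,  0.002 ]]))
```

View pics/w11.png

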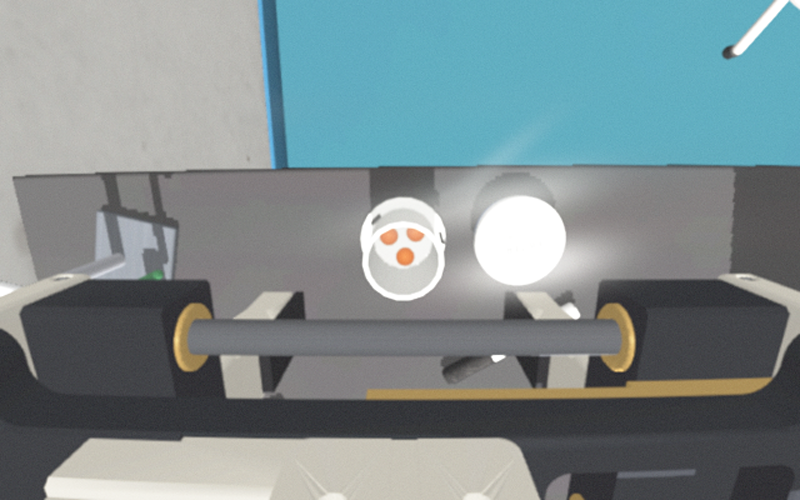

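```bash
python3 - <<'E'
from h import *
d=np.load('w11.npy',allow_pickle=True).item()
for u,v in[(403,260),(363,260),(444,260),(403,222),(403,299)]: print(atz(d,u/1.25,v/1.25,.075).round(4))
E
python3 -m crank '[{"linear":[0.02,0.06,-0.4],"rot":[0,0,0],"hand":1},{"linear":[0,0,-0.4],"rot":[0,0,0],"hand":1},{"linear":[0,0,-0.4],"rot":[0,0,0],"hand":1},{"linear":[0,0,-0.4],"rot":[0,0,0],"hand":1},{"linear":[0,0,0],"rot":[0,0,0],"hand":1}]'
```

```text
[ 0.4346 -0.2605  0.075 ]
[ 0.4619 -0.2609  0.075 ]
[ 0.4067 -0.2601  0.075 ]
[ 0.4343 -0.2867  0.075 ]
[ 0.435  -0.2321  0.075 ]
clock: 19.85
tool_pos: [0.4423, -0.2629, 0.0794]
orientation: [-109.4, 89.6, -20.2]
force: [1.2, 0.2, 0.2]
opening: 0.0877
```

```bash
python3 -m crank '[{"linear":[-0.1,0.04,-0.1],"rot":[0,0,0],"hand":1},{"linear":[0,0,-0.2],"rot":[0,0,0],"hand":1},{"linear":[0,0,-0.2],"rot":[0,0,0],"hand":1},{"linear":[0,0,-0.12],"rot":[0,0,0],"hand":1},{"linear":[0,0,0],"rot":[0,0,0],"hand":1}]'; python3 - <<'E'
from h import *
st();print(yaw());d=snap('side');save(d,'s12.png',(210,200,370,360),4)
E
```

```text
clock: 20.48
tool_pos: [0.438, -0.2611, 0.043]
orientation: [-107.6, 89.4, -18.4]
force: [0.4, 0.2, -0.3]
opening: 0.0875
{'clock': 20.475, 'joint_pos': [-8.6128, 16.3832, -33.6477, 0.1722, -39.3341, 7.717], 'tool_pos': [0.438, -0.2611, 0.043], 'orientation': [-107.599, 89.3556, -18.3623], 'force': [0.4244, 0.2118, -0.2909], 'moment': [0.0867, -0.0478, -0.0176], 'opening': 0.0875}
(np.float64(179.2377863340634), array([[ 0.0107, -0.9999,  0.0133],
       [-0.0035,  0.0133,  0.9999],
       [-0.9999, -0.0107, -0.0034]]))
```

View pics/s12.png

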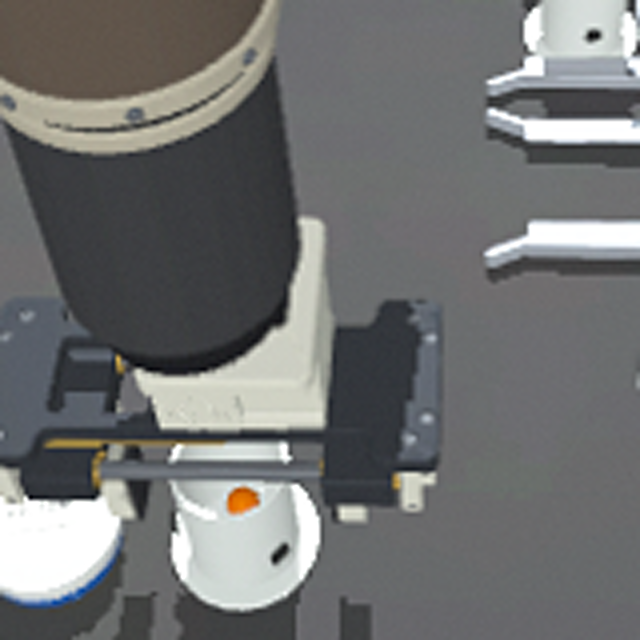

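```bash
python3 -m crank '[{"linear":[-0.02,0.02,0],"rot":[0.04,0.12,0],"hand":1},{"linear":[0,0,0],"rot":[0,0,0],"hand":0},{"linear":[0,0,0],"rot":[0,0,0],"hand":0},{"linear":[0,0,0],"rot":[0,0,0],"hand":0},{"linear":[0,0,0],"rot":[0,0,0],"hand":0},{"linear":[0,0,0],"rot":[0,0,0],"hand":0}]'; python3 - <<'E'
from h import *
st();print(yaw()[0])
E
```

```text
clock: 21.28
tool_pos: [0.4374, -0.2599, 0.0441]
orientation: [-101.5, 89.9, -12.2]
force: [0.2, -0.4, -0.3]
opening: 0.0551
{'clock': 21.275, 'joint_pos': [-8.574, 16.5043, -33.1818, 0.0056, -40.257, 7.8207], 'tool_pos': [0.4374, -0.2599, 0.0441], 'orientation': [-101.465, 89.9431, -12.214], 'force': [0.2283, -0.4103, -0.2508], 'moment': [0.0275, -0.0563, -0.0232], 'opening': 0.0551}
179.25102746175705
```

```bash
python3 -m crank '[{"linear":[0.05,0.15,0],"rot":[0,0,0],"hand":0},{"linear":[0.1,0.25,0],"rot":[0,0,0],"hand":0},{"linear":[0.1,0.25,0],"rot":[0,0,0],"hand":0},{"linear":[0.1,0.25,0],"rot":[0,0,0],"hand":0}]'; python3 -m crank '[{"linear":[0.1,0.25,0],"rot":[0,0,0],"hand":0},{"linear":[0.1,0.25,0],"rot":[0,0,0],"hand":0},{"linear":[0.1,0.25,0],"rot":[0,0,0],"hand":0},{"linear":[0.1,0.25,0],"rot":[0,0,0],"hand":0},{"linear":[0.1,0.25,0],"rot":[0,0,0],"hand":0},{"linear":[0.1,0.25,0],"rot":[0,0,0],"hand":0}]'
```

```text
clock: 21.78
tool_pos: [0.4592, -0.2033, 0.0441]
orientation: [-113.2, 89.9, -24.0]
force: [-1.1, -0.8, 0.0]
opening: 0.055
clock: 22.52
tool_pos: [0.4978, -0.1061, 0.0441]
orientation: [-120.3, 89.9, -31.0]
force: [0.2, -1.0, -1.7]
opening: 0.055
```

```bash
python3 -m crank '[{"linear":[0,0.25,0],"rot":[0,0,0],"hand":0},{"linear":[0,0.25,0],"rot":[0,0,0],"hand":0},{"linear":[0,0.25,0],"rot":[0,0,0],"hand":0},{"linear":[0,0.2,0],"rot":[0,0,0],"hand":0},{"linear":[0,0,0],"rot":[0,0,0],"hand":0}]';python3 - <<'E'
from h import *
st();print(yaw()[0])
d=snap('side');save(d,'s13.png',(240,150,440,300),4)
d=snap('scene');save(d,'s13b.png',(240,150,440,300),4)
d=snap('wrist');save(d,'w13.png');np.save('w13.npy',d,allow_pickle=True)
E
```

```text
clock: 23.15
tool_pos: [0.4981, -0.0439, 0.0441]
orientation: [-94.9, 89.9, -5.6]
force: [-0.1, 1.4, -2.0]
opening: 0.0549
{'clock': 23.15, 'joint_pos': [17.5475, 15.7926, -34.3051, 0.045, -39.8349, -18.2568], 'tool_pos': [0.4981, -0.0439, 0.0441], 'orientation': [-94.9102, 89.9266, -5.585], 'force': [-0.1133, 1.4201, -1.9558], 'moment': [0.1437, -0.1147, -0.0549], 'opening': 0.0549}
179.325211863596
```

View pics/s13.png

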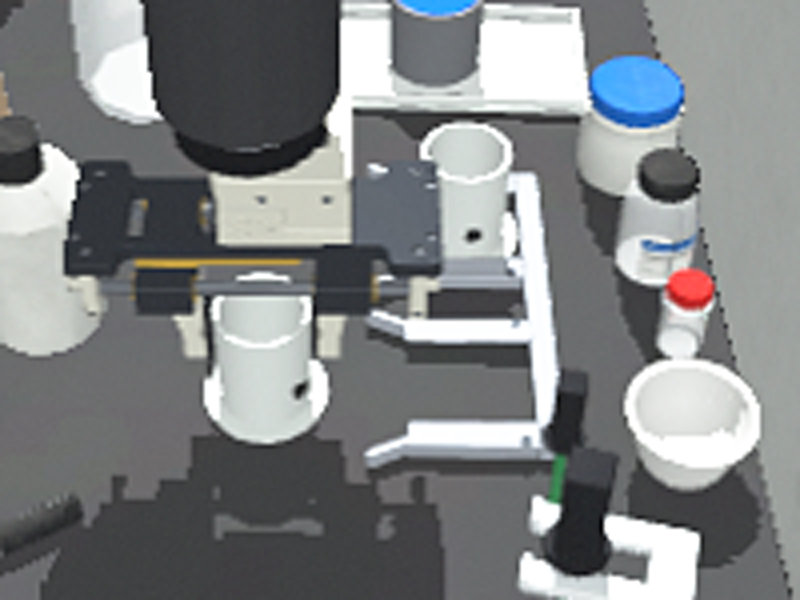

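View pics/w13.png

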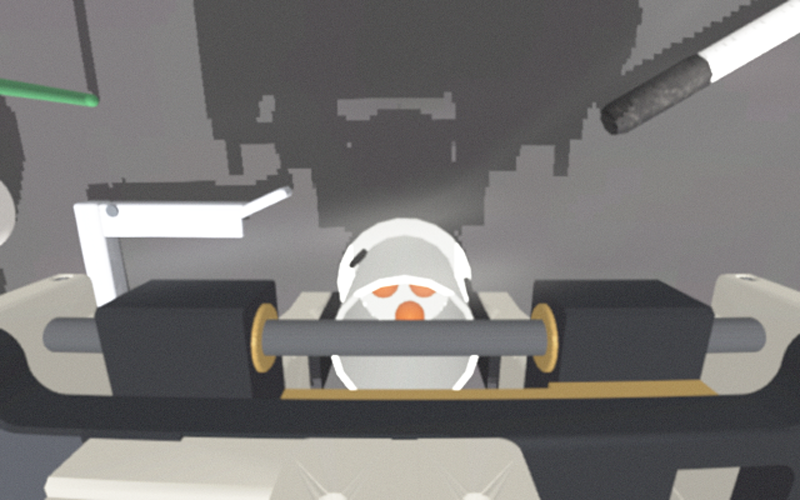

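```bash
python3 - <<'E'
from h import *
d=np.load('w13.npy',allow_pickle=True).item()
for a in [(243,237),(122,233),(243,205),(122,203)]: print(atz(d,a[0]/1.25-.1,a[1]/1.25-.1,.012).round(4))
P=[atz(d,a[0]/1.25-.1,a[1]/1.25-.1,.005)[:2] for a in [(403,218),(338,278),(471,278),(355,240),(451,240)]]
from scipy.optimize import least_squares
r=least_squares(lambda c:[np.hypot(*(p-c))-.036 for p in P],[.5,-.04]);print(r.x,r.fun)
E
```

```text
[ 0.5783 -0.0726  0.012 ]
[ 0.6418 -0.0757  0.012 ]
[ 0.5764 -0.0889  0.012 ]
[ 0.6388 -0.0911  0.012 ]
[ 0.49689716 -0.04336927] [ 0.00069984 -0.00027057  0.000256   -0.0001222  -0.00085777]
```

```bash
python3 -m crank '[{"linear":[0.15,0.01,0],"rot":[0,0,0],"hand":0},{"linear":[0.2,0,0],"rot":[0,0,0],"hand":0},{"linear":[0.2,0,0],"rot":[0,0,0],"hand":0},{"linear":[0.2,0,0],"rot":[0,0,0],"hand":0}]';python3 -m crank '[{"linear":[0.15,0,0],"rot":[0,0,0],"hand":0},{"linear":[0.15,0,0],"rot":[0,0,0],"hand":0}]';python3 - <<'E'
from h import *
st();print(yaw()[0])
d=snap('side');save(d,'s14.png',(240,150,440,300),4)
d=snap('wrist');save(d,'w14.png')
E
```

```text
clock: 23.8
tool_pos: [0.543, -0.0462, 0.0442]
orientation: [113.7, 89.8, -157.2]
force: [-3.6, -0.5, 6.2]
opening: 0.0552
clock: 24.05
tool_pos: [0.5618, -0.0468, 0.0442]
orientation: [111.9, 89.7, -159.0]
force: [-4.8, -0.2, 6.5]
opening: 0.055
{'clock': 24.05, 'joint_pos': [15.1482, 20.9488, -25.9446, 0.0438, -43.3994, -16.0708], 'tool_pos': [0.5618, -0.0468, 0.0442], 'orientation': [111.9079, 89.7057, -158.9828], 'force': [-4.7906, -0.246, 6.498], 'moment': [0.1092, 1.6145, 0.0113], 'opening': 0.055}
179.10902789943663
```

View pics/s14.png

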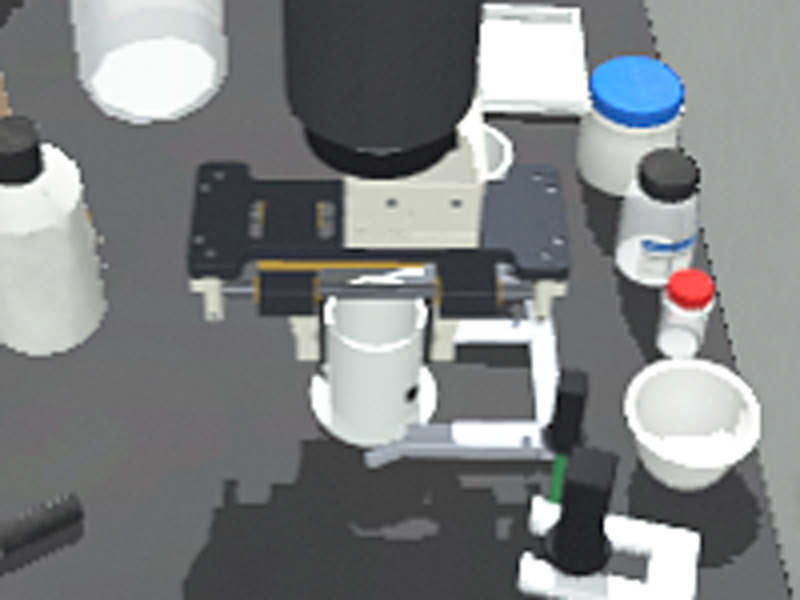

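View pics/w14.png

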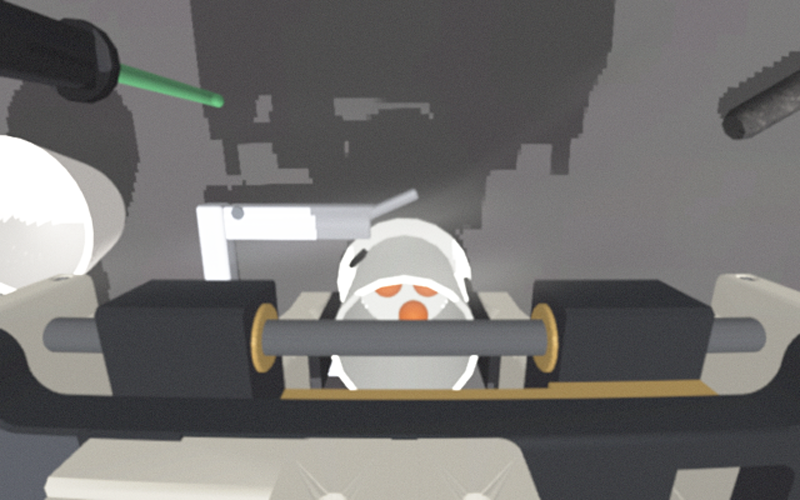

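```bash
python3 -m crank '[{"linear":[0,0.05,0.015],"rot":[0,0,0],"hand":0},{"linear":[0,0,0],"rot":[0,0,0],"hand":0}]';python3 -m crank '[{"linear":[0.1,0.01,0.006],"rot":[0,0,0],"hand":0},{"linear":[0.1,0.01,0.006],"rot":[0,0,0],"hand":0},{"linear":[0.1,0.01,0.004],"rot":[0,0,0],"hand":0}]';python3 -m crank '[{"linear":[0.1,0.01,0.005],"rot":[0,0,0],"hand":0},{"linear":[0.1,0.01,0.005],"rot":[0,0,0],"hand":0}]'
```

```text
clock: 24.4
tool_pos: [0.5637, -0.0432, 0.0444]
orientation: [119.6, 89.9, -151.4]
force: [-0.1, -0.1, -1.9]
opening: 0.055
clock: 24.78
tool_pos: [0.5823, -0.0411, 0.0452]
orientation: [114.0, 89.8, -156.9]
force: [0.3, -0.5, -2.0]
opening: 0.0549
clock: 25.02
tool_pos: [0.5954, -0.0398, 0.0458]
orientation: [115.3, 89.8, -155.6]
force: [0.3, 0.2, -1.2]
opening: 0.0554
```

```bash
python3 -m crank '[{"linear":[0.1,-0.02,-0.008],"rot":[0,0,0],"hand":0},{"linear":[0.08,-0.015,-0.008],"rot":[0,0,0],"hand":0}]';python3 -m crank '[{"linear":[0.06,-0.01,0],"rot":[0,0,0],"hand":0}]';python3 -m crank '[{"linear":[0.04,0,0],"rot":[0,0,0],"hand":0}]'
```

```text
clock: 25.28
tool_pos: [0.6072, -0.0419, 0.0448]
orientation: [116.4, 89.9, -154.5]
force: [-0.6, -0.5, -2.4]
opening: 0.0551
clock: 25.4
tool_pos: [0.611, -0.0427, 0.0446]
orientation: [114.7, 89.8, -156.2]
force: [0.5, 0.2, -2.2]
opening: 0.0552
clock: 25.52
tool_pos: [0.6136, -0.0428, 0.0445]
orientation: [114.0, 89.8, -156.9]
force: [1.1, 0.1, -1.1]
opening: 0.0551
```

```bash
python3 - <<'E'
from h import *
st();print(yaw()[0])
d=snap('side');save(d,'s15.png',(300,150,440,270),5)
d=snap('wrist');save(d,'w15.png',(130,130,410,300),2.8)
E
```

```text
{'clock': 25.525, 'joint_pos': [14.1971, 24.7923, -19.2817, 0.0364, -46.0936, -15.1212], 'tool_pos': [0.6136, -0.0428, 0.0445], 'orientation': [113.9894, 89.8304, -156.9094], 'force': [1.0895, 0.0575, -1.0909], 'moment': [0.0847, -0.0579, -0.0075], 'opening': 0.0551}
179.10112164438348
```

View pics/s15.png

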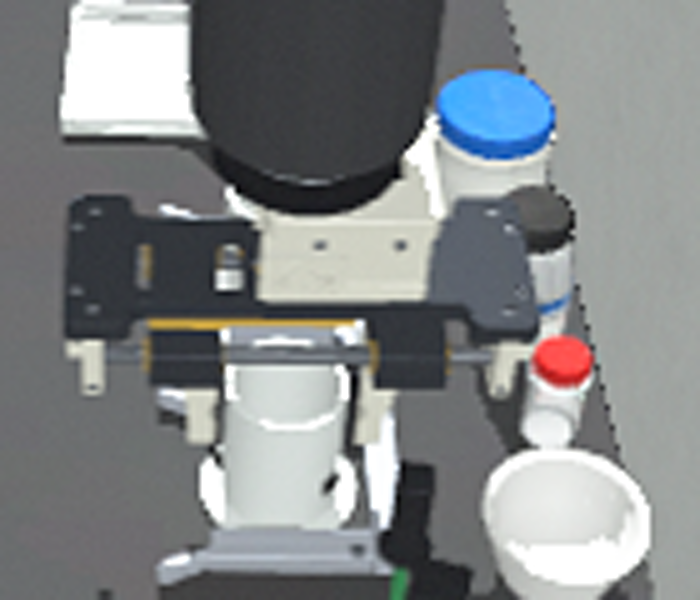

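View pics/w15.png

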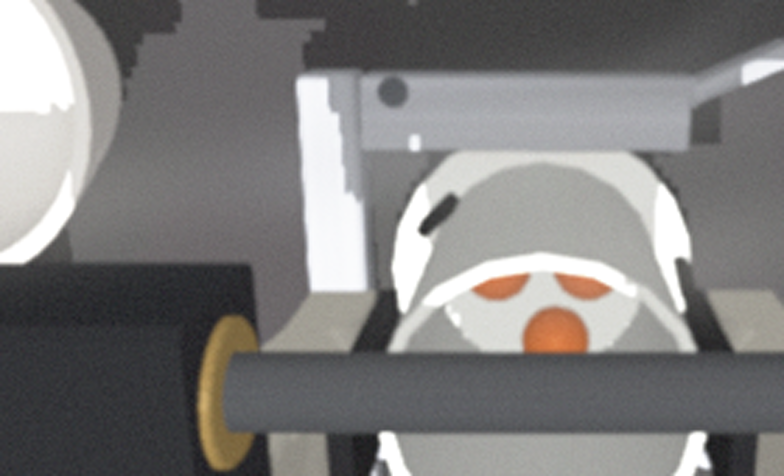

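Flange is under the lip; a gap of several mm to the cross bar remains.

```bash
python3 -m crank '[{"linear":[0.05,0,-0.003],"rot":[0,0,0],"hand":0}]';python3 -m crank '[{"linear":[0.04,0,0],"rot":[0,0,0],"hand":0}]';python3 -m crank '[{"linear":[0.04,0,0],"rot":[0,0,0],"hand":0}]'
```

```text
clock: 25.75
tool_pos: [0.6164, -0.0427, 0.0444]
orientation: [112.6, 89.8, -158.3]
force: [-0.4, 0.3, -2.0]
opening: 0.0554
clock: 25.88
tool_pos: [0.619, -0.0427, 0.0445]
orientation: [113.0, 89.8, -157.9]
force: [-0.5, -0.6, -2.2]
opening: 0.0552
clock: 26.0
tool_pos: [0.6195, -0.0429, 0.0444]
orientation: [104.4, 89.6, -166.5]
force: [-10.3, 2.3, 9.1]
opening: 0.0551
```

```bash
python3 -m crank '[{"linear":[-0.025,0,-0.005],"rot":[0,0,0],"hand":0},{"linear":[0,0,0],"rot":[0,0,0],"hand":0}]';python3 -m crank '[{"linear":[0,0,0],"rot":[0,0,0],"hand":1},{"linear":[0,0,0],"rot":[0,0,0],"hand":1},{"linear":[0,0,0],"rot":[0,0,0],"hand":1},{"linear":[0,0,0],"rot":[0,0,0],"hand":1},{"linear":[0,0,0],"rot":[0,0,0],"hand":1}]';python3 -m crank '[{"linear":[0,0,0.2],"rot":[0,0,0],"hand":1},{"linear":[0,0,0.4],"rot":[0,0,0],"hand":1},{"linear":[0,0,0.6],"rot":[0,0,0],"hand":1},{"linear":[0,0,0.7],"rot":[0,0,0],"hand":1},{"linear":[0,0,0.7],"rot":[0,0,0],"hand":1},{"linear":[0,0,0.7],"rot":[0,0,0],"hand":1},{"linear":[0,0,0.5],"rot":[0,0,0],"hand":1},{"linear":[0,0,0],"rot":[0,0,0],"hand":1}]'; python3 - <<'E'
from h import *
st();print(yaw()[0])
d=snap('scene');save(d,'s16.png',(260,110,440,290),4)
d=snap('side');save(d,'s16b.png',(300,110,460,290),4)
E
```

```text
clock: 26.25
tool_pos: [0.6187, -0.0428, 0.0444]
orientation: [106.2, 89.7, -164.7]
force: [0.3, -0.3, -2.8]
opening: 0.0554
clock: 26.88
tool_pos: [0.6198, -0.0427, 0.0451]
orientation: [115.7, 89.8, -155.1]
force: [0.2, -0.1, -0.7]
opening: 0.0868
clock: 27.88
tool_pos: [0.6184, -0.0436, 0.2874]
orientation: [-138.8, 89.9, -49.6]
force: [0.3, 0.2, 0.8]
opening: 0.0877
{'clock': 27.875, 'joint_pos': [14.0667, 13.5174, -1.3139, 0.1181, -75.1122, -14.9452], 'tool_pos': [0.6184, -0.0436, 0.2874], 'orientation': [-138.7819, 89.8727, -49.6301], 'force': [0.3139, 0.1547, 0.7968], 'moment': [0.0896, -0.0444, 0.0184], 'opening': 0.0877}
179.15189842292457
```

View pics/s16.png

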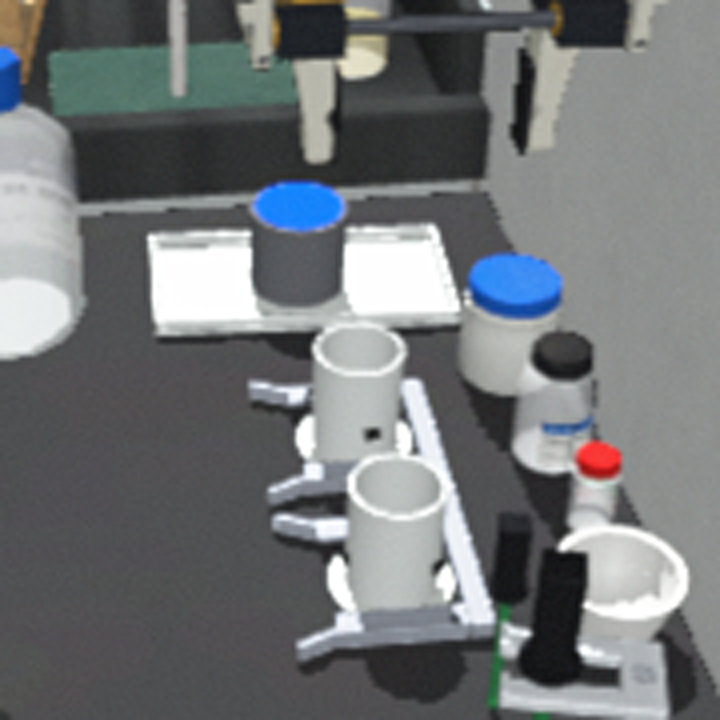

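View pics/s16b.png

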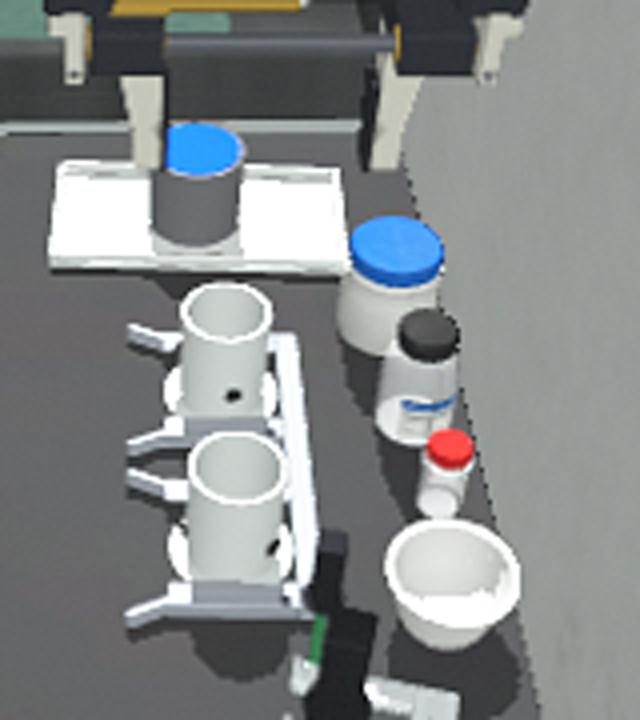

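```bash
python3 -m crank '[{"linear":[0.05,-0.4,0],"rot":[0,0,-0.6],"hand":1},{"linear":[0.05,-0.4,0],"rot":[0,0,-0.6],"hand":1},{"linear":[0.05,-0.4,0],"rot":[0,0,-0.6],"hand":1},{"linear":[0.05,-0.4,0],"rot":[0,0,-0.6],"hand":1},{"linear":[0.05,-0.4,0],"rot":[0,0,0],"hand":1},{"linear":[0.05,-0.4,0],"rot":[0,0,0],"hand":1},{"linear":[0,-0.3,0],"rot":[0,0,0],"hand":1},{"linear":[0,0,0],"rot":[0,0,0],"hand":1}]'; python3 - <<'E'
from h import *
st();print(yaw());d=snap('wrist');save(d,'w17.png');np.save('w17.npy',d,allow_pickle=True)
E
```

```text
clock: 28.98
tool_pos: [0.6304, -0.2094, 0.274]
orientation: [100.1, 88.8, 176.8]
force: [1.5, 0.3, 0.0]
opening: 0.0875
{'clock': 28.975, 'joint_pos': [-1.6089, 18.9166, 4.4529, -0.0334, -76.731, -11.6012], 'tool_pos': [0.6304, -0.2094, 0.274], 'orientation': [100.0526, 88.8048, 176.8344], 'force': [1.5183, 0.3066, 0.0112], 'moment': [0.133, -0.168, -0.0095], 'opening': 0.0875}
(np.float64(166.77974422405276), array([[-0.0208, -0.9733,  0.2286],
       [ 0.0012,  0.2286,  0.9735],
       [-0.9998,  0.0205, -0.0036]]))
```

View pics/w17.png

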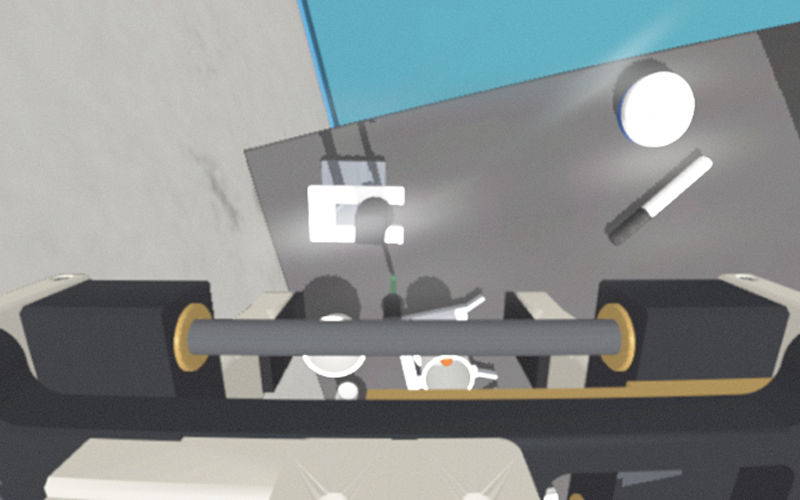

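```bash
python3 - <<'E'
from h import *
d=np.load('w17.npy',allow_pickle=True).item();save(d,'w17c.png',(230,120,340,200),7)
E
```

```text
(no output)
```

View pics/w17c.png

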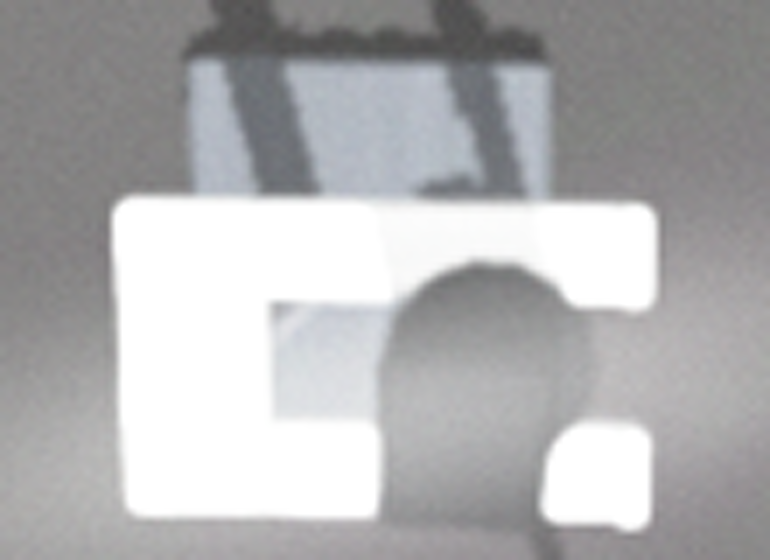

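```bash
python3 - <<'E'
from h import *
d=np.load('w17.npy',allow_pickle=True).item()
f=lambda x,y,z:atz(d,230+x/7-.4,120+y/7-.4,z)[:2]
yv=np.array([np.sin(np.radians(13)),np.cos(np.radians(13))])
a,b=f(383,525,.192),f(541,525,.192);print('edge',a,b,np.linalg.norm(a-b),'ctr',(a+b)/2-.010*yv)
xv=np.array([yv[1],-yv[0]])
# collar: top (490,262) right (597,365)
c=f(488,262,.136);r=f(597,365,.136);print('collar',c+.015*yv, r+.015*xv)
# fork corners z .130/ ends
e1,e2=f(657,305,.13),f(652,422,.13);print('slot from ends',(e1+e2)/2+.022*xv)
b1,b2=f(275,303,.13),f(275,418,.13);print('slot back',(b1+b2)/2)
E
```

```text
edge [ 0.65473597 -0.22832869] [ 0.63725752 -0.22412632] 0.017976543954191702 ctr [ 0.64374724 -0.23597121]
collar [ 0.64352039 -0.23495947] [ 0.64363819 -0.23574733]
slot from ends [ 0.64279369 -0.23472978]
slot back [ 0.67311852 -0.24261056]
```

```bash
python3 -m crank '[{"linear":[0.11,-0.21,0],"rot":[-0.014,-0.24,0],"hand":1},{"linear":[0.11,-0.21,0],"rot":[0,0,0],"hand":1},{"linear":[0,0,-0.3],"rot":[0,0,0],"hand":1},{"linear":[0,0,-0.3],"rot":[0,0,0],"hand":1},{"linear":[0,0,-0.3],"rot":[0,0,0],"hand":1},{"linear":[0,0,0],"rot":[0,0,0],"hand":1}]'; python3 - <<'E'
from h import *
st();print(yaw());d=snap('side');save(d,'s18.png',(320,150,480,320),4.5)
E
```

```text
clock: 29.78
tool_pos: [0.6439, -0.234, 0.2149]
orientation: [27.3, 89.9, 104.2]
force: [0.3, -0.6, 0.4]
opening: 0.0878
{'clock': 29.775, 'joint_pos': [-3.7566, 21.9011, 1.2117, -0.0866, -69.3369, -9.3439], 'tool_pos': [0.6439, -0.234, 0.2149], 'orientation': [27.2881, 89.9149, 104.1569], 'force': [0.3076, -0.5966, 0.3722], 'moment': [0.0914, -0.0466, 0.0442], 'opening': 0.0878}
(np.float64(166.86887631241348), array([[-4.000e-04, -9.739e-01,  2.272e-01],
       [ 1.400e-03,  2.272e-01,  9.739e-01],
       [-1.000e+00,  7.000e-04,  1.300e-03]]))
```

View pics/s18.png

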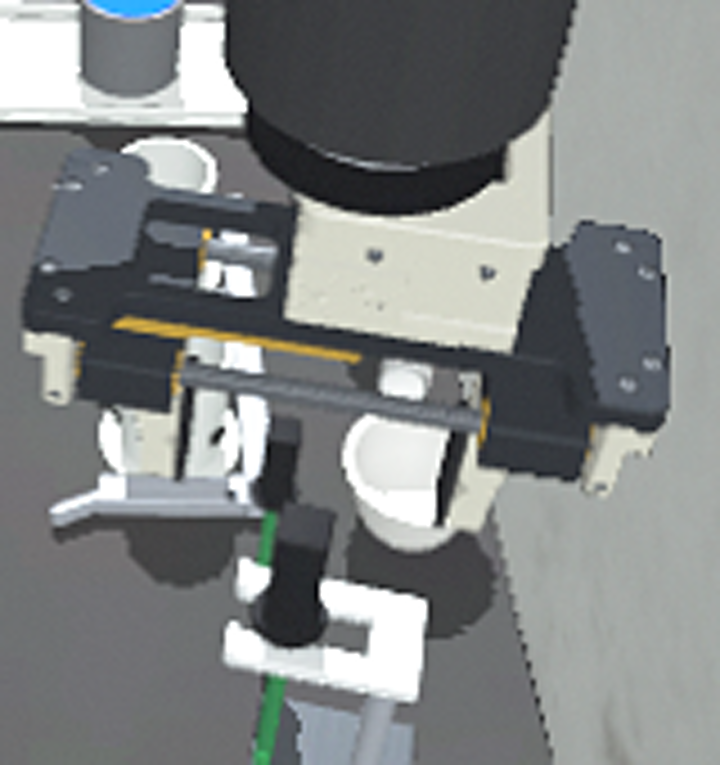

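```bash
python3 -m crank '[{"linear":[0,-0.02,-0.3],"rot":[0,0,0],"hand":1},{"linear":[0,0,-0.3],"rot":[0,0,0],"hand":1},{"linear":[0,0,-0.3],"rot":[0,0,0],"hand":1},{"linear":[0,0,-0.1],"rot":[0,0,0],"hand":1},{"linear":[0,0,0],"rot":[0,0,0],"hand":1}]'; python3 - <<'E'
from h import *
st();print(yaw())
E
```

```text
clock: 30.45
tool_pos: [0.6448, -0.2353, 0.1533]
orientation: [-64.3, 89.9, 12.6]
force: [-0.0, 0.6, -0.5]
opening: 0.0878
{'clock': 30.45, 'joint_pos': [-3.8443, 24.3233, -3.3822, -0.048, -62.1511, -9.2286], 'tool_pos': [0.6448, -0.2353, 0.1533], 'orientation': [-64.264, 89.8505, 12.6407], 'force': [-0.0057, 0.566, -0.5107], 'moment': [0.0914, -0.0691, -0.0702], 'opening': 0.0878}
(np.float64(166.90468464217057), array([[ 2.500e-03, -9.740e-01,  2.266e-01],
       [ 6.000e-04,  2.266e-01,  9.740e-01],
       [-1.000e+00, -2.300e-03,  1.100e-03]]))
```

```bash
python3 -m crank '[{"linear":[-0.01,0,-0.08],"rot":[0,0,0],"hand":1},{"linear":[0,0,-0.06],"rot":[0,0,0],"hand":1},{"linear":[0,0,0],"rot":[0,0,0],"hand":1},{"linear":[0,0,0],"rot":[0,0,0],"hand":0},{"linear":[0,0,0],"rot":[0,0,0],"hand":0},{"linear":[0,0,0],"rot":[0,0,0],"hand":0},{"linear":[0,0,0],"rot":[0,0,0],"hand":0},{"linear":[0,0,0],"rot":[0,0,0],"hand":0},{"linear":[0,0,0],"rot":[0,0,0],"hand":0}]'; python3 - <<'E'
from h import *
st();print(yaw());d=snap('side');save(d,'s19.png',(320,180,480,320),4.5)
E
```

```text
clock: 31.58
tool_pos: [0.6453, -0.2355, 0.1466]
orientation: [-78.6, 89.7, -1.7]
force: [0.3, 0.7, -0.5]
opening: 0.0333
{'clock': 31.575, 'joint_pos': [-3.8474, 24.5585, -3.9532, -0.015, -61.1417, -9.2254], 'tool_pos': [0.6453, -0.2355, 0.1466], 'orientation': [-78.5956, 89.6532, -1.6756], 'force': [0.2878, 0.7009, -0.5274], 'moment': [0.0683, -0.0861, -0.0393], 'opening': 0.0333}
(np.float64(166.9197924350551), array([[ 6.000e-03, -9.740e-01,  2.263e-01],
       [-2.000e-04,  2.263e-01,  9.741e-01],
       [-1.000e+00, -5.900e-03,  1.200e-03]]))
```

View pics/s19.png

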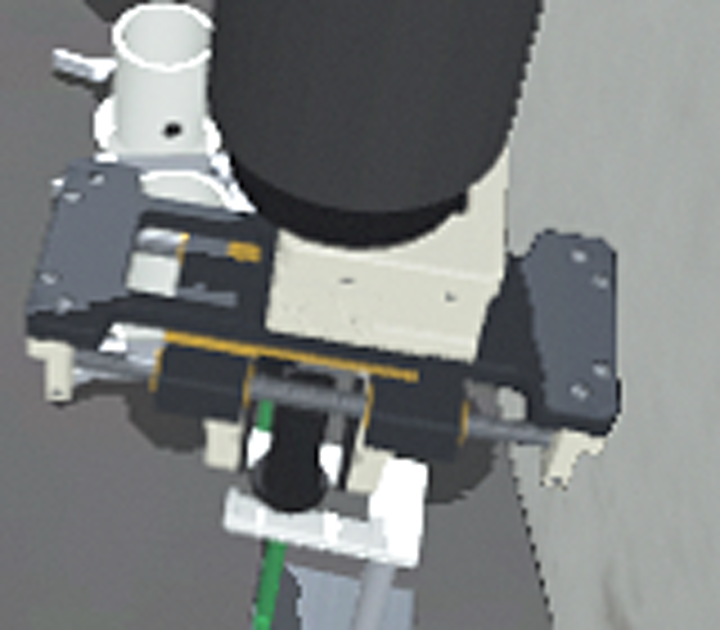

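```bash
python3 -m crank '[{"linear":[-0.015,0,-0.02],"rot":[0,0.07,0],"hand":0},{"linear":[0,0,0],"rot":[0,0,0],"hand":0},{"linear":[0,0,0],"rot":[0,0,0],"hand":0},{"linear":[0,0,0],"rot":[0,0,0],"hand":0}]'; python3 - <<'E'
from h import *
st();print(yaw())
E
```

```text
clock: 32.12
tool_pos: [0.6445, -0.2355, 0.1456]
orientation: [171.0, 90.0, -112.0]
force: [0.1, -0.7, 1.1]
opening: 0.0199
{'clock': 32.125, 'joint_pos': [-3.8334, 24.7291, -3.8322, 0.019, -61.4441, -9.2469], 'tool_pos': [0.6445, -0.2355, 0.1456], 'orientation': [171.0227, 89.9824, -112.0485], 'force': [0.1381, -0.6502, 1.078], 'moment': [0.2054, -0.0691, 0.036], 'opening': 0.0199}
(np.float64(166.92877229403507), array([[-1.000e-04, -9.741e-01,  2.262e-01],
       [-3.000e-04,  2.262e-01,  9.741e-01],
       [-1.000e+00,  0.000e+00, -3.000e-04]]))
```

```bash
python3 -m crank '[{"linear":[0,0,0.1],"rot":[0,0,0],"hand":0},{"linear":[0,0,0.1],"rot":[0,0,0],"hand":0},{"linear":[0,0,0],"rot":[0,0,0],"hand":0}]'; python3 -m crank '[{"linear":[-0.2,0.046,0],"rot":[0,0,0],"hand":0},{"linear":[-0.2,0.046,0],"rot":[0,0,0],"hand":0},{"linear":[-0.2,0.046,0],"rot":[0,0,0],"hand":0},{"linear":[-0.2,0.046,0],"rot":[0,0,0],"hand":0},{"linear":[-0.2,0.046,0],"rot":[0,0,0],"hand":0},{"linear":[0,0,0],"rot":[0,0,0],"hand":0}]';python3 - <<'E'
from h import *
st();print(yaw());d=snap('side');save(d,'s20.png',(300,160,480,320),4.4)
d=snap('scene');save(d,'s20b.png',(300,180,480,340),4.4)
E
```

```text
clock: 32.5
tool_pos: [0.6444, -0.2355, 0.1582]
orientation: [117.2, 90.0, -165.8]
force: [0.4, 0.6, -0.7]
opening: 0.0199
clock: 33.25
tool_pos: [0.5787, -0.2204, 0.1581]
orientation: [82.5, 89.9, 159.4]
force: [0.4, -0.2, -0.1]
opening: 0.0195
{'clock': 33.25, 'joint_pos': [-2.8229, 18.3031, -11.976, -0.0229, -59.7826, -10.2588], 'tool_pos': [0.5787, -0.2204, 0.1581], 'orientation': [82.5214, 89.9352, 159.4281], 'force': [0.4405, -0.1847, -0.0971], 'moment': [0.1216, -0.1387, 0.0324], 'opening': 0.0195}
(np.float64(166.9067109102501), array([[-1.100e-03, -9.740e-01,  2.265e-01],
       [ 4.000e-04,  2.265e-01,  9.740e-01],
       [-1.000e+00,  1.100e-03,  1.000e-04]]))
```

View pics/s20.png

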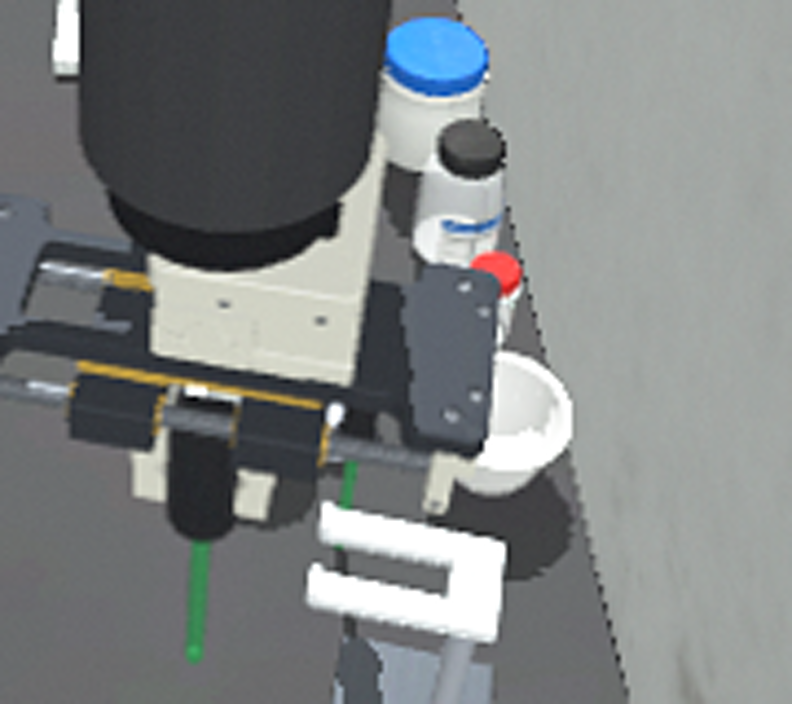

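View pics/s20b.png

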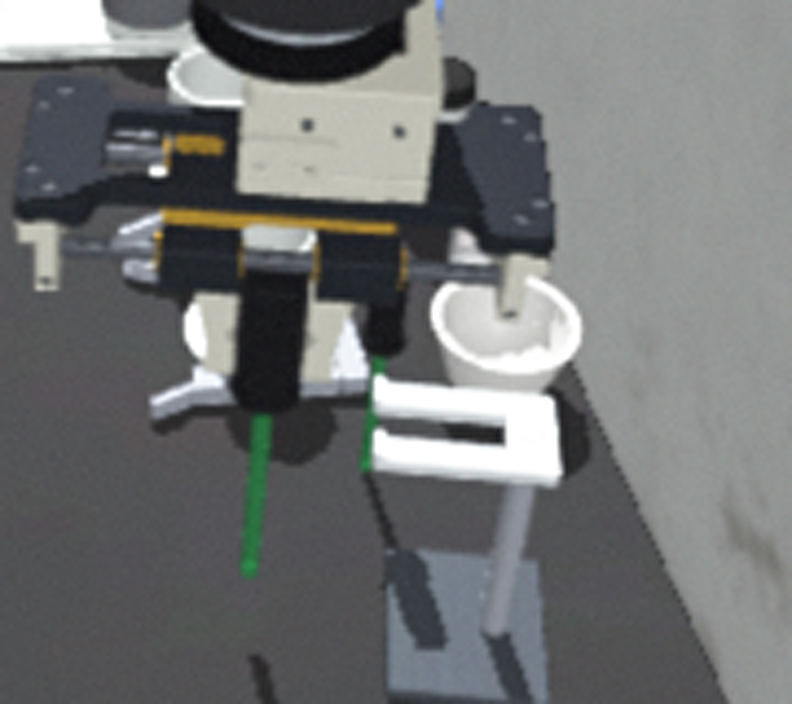

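```bash
python3 - <<'E'
from h import *
e=snap('side');s=snap('scene')
A=[];b=[]
for d,uv in((e,(300+194.5/4.4-.4,160+655/4.4-.4)),(s,(300+249/4.4-.4,180+573/4.4-.4))):
    o=d['wfc'][:3,3];r=d['wfc'][:3,:3]@ray(d,*uv);r/=np.linalg.norm(r);P=np.eye(3)-np.outer(r,r);A.append(P);b.append(P@o);print(atz(d,*uv,.0275))
print(np.linalg.lstsq(np.vstack(A),np.hstack(b),rcond=None)[0],monitor.get_obs()['tool_pos'])
# cups
for d in(e,s):
    C=cloud(d).reshape(-1,3)
    for n,x0,x1,y0,y1 in(('L',.57,.67,.03,.14),('R',.57,.67,-.1,.01)):
        m=(C[:,0]>x0)&(C[:,0]<x1)&(C[:,1]>y0)&(C[:,1]<y1)&(C[:,2]>.071)&(C[:,2]<.085)
        if m.sum()>50:print(n,m.sum(),cv2.minEnclosingCircle(C[m][:,:2].astype(np.float32)))
E
```

```text
[ 0.57947319 -0.2170572   0.0275    ]
[ 0.58066553 -0.21748477  0.0275    ]
[ 0.57982052 -0.2185992   0.02944977] [ 0.57997866 -0.22073729  0.15771491]
L 56 ((0.6181946396827698, 0.08528755605220795), 0.02762531116604805)
```

```bash
python3 - <<'E'
from h import *
e=snap('side');s=snap('scene')
f=lambda d,o,x,y:atz(d,o[0]+x/4-.4,o[1]+y/4-.4,.075).round(4)
print('L',f(s,(260,110),359,349),f(e,(300,110),227,312.5))
print('R',f(s,(260,110),397,484),f(e,(300,110),237.5,465.5))
E
```

```text
L [0.6214 0.0877 0.075 ] [0.6211 0.0856 0.075 ]
R [ 0.6192 -0.0394  0.075 ] [ 0.6188 -0.0408  0.075 ]
```

```bash
python3 -m crank '[{"linear":[0,0,0.5],"rot":[0,0,0],"hand":0},{"linear":[0,0,0.5],"rot":[0,0,0],"hand":0},{"linear":[0,0,0.4],"rot":[0,0,0],"hand":0},{"linear":[0,0.4,0],"rot":[0,0,0],"hand":0},{"linear":[0,0.4,0],"rot":[0,0,0],"hand":0},{"linear":[0,0.4,0],"rot":[0,0,0],"hand":0},{"linear":[0,0.4,0],"rot":[0,0,0],"hand":0},{"linear":[0,0.4,0],"rot":[0,0,0],"hand":0},{"linear":[0,0.4,0],"rot":[0,0,0],"hand":0},{"linear":[0.07,0.4,0],"rot":[0,0,0],"hand":0},{"linear":[0.1,0.4,0],"rot":[0,0,0],"hand":0},{"linear":[0.1,0.4,0],"rot":[0,0,0],"hand":0},{"linear":[0.1,0.4,0],"rot":[0,0,0],"hand":0},{"linear":[0.1,0.4,0],"rot":[0,0,0],"hand":0},{"linear":[0.1,0.3,0],"rot":[0,0,0],"hand":0},{"linear":[0,0,0],"rot":[0,0,0],"hand":0}]';python3 - <<'E'
from h import *
st();print(yaw());d=snap('side');save(d,'s21.png',(300,110,460,270),4.7)
d=snap('wrist');save(d,'w21.png')
E
```

```text
clock: 35.55
tool_pos: [0.6182, 0.0714, 0.2407]
orientation: [107.3, 89.7, -175.9]
force: [-0.5, 0.2, -0.1]
opening: 0.02
{'clock': 35.55, 'joint_pos': [24.4645, 15.3553, -4.801, -0.1246, -70.1589, -37.6492], 'tool_pos': [0.6182, 0.0714, 0.2407], 'orientation': [107.2927, 89.6637, -175.9347], 'force': [-0.4587, 0.2322, -0.1141], 'moment': [0.0247, -0.0614, 0.0143], 'opening': 0.02}
(np.float64(166.77231299685602), array([[-5.900e-03, -9.735e-01,  2.288e-01],
       [-4.000e-04,  2.288e-01,  9.735e-01],
       [-1.000e+00,  5.600e-03, -1.700e-03]]))
```

View pics/s21.png

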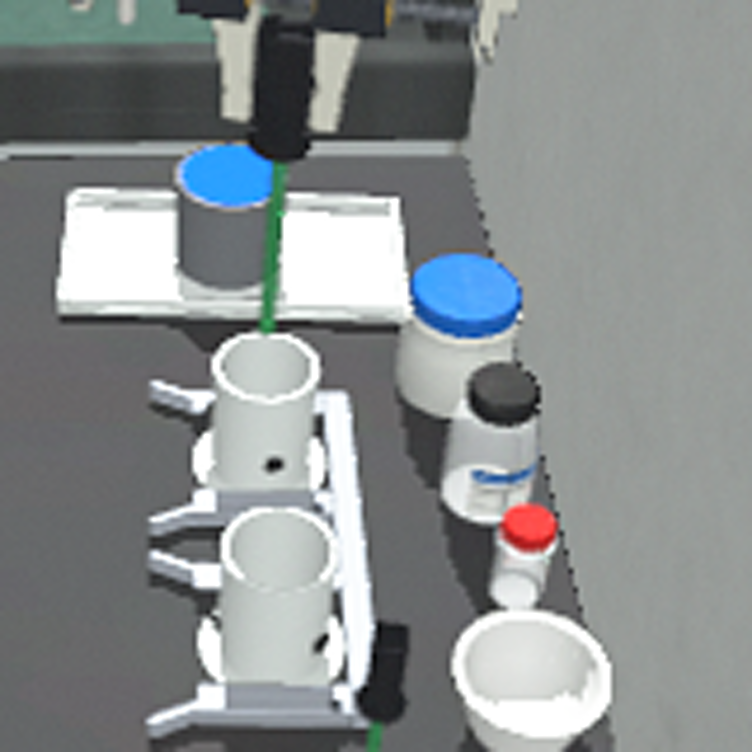

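View pics/w21.png

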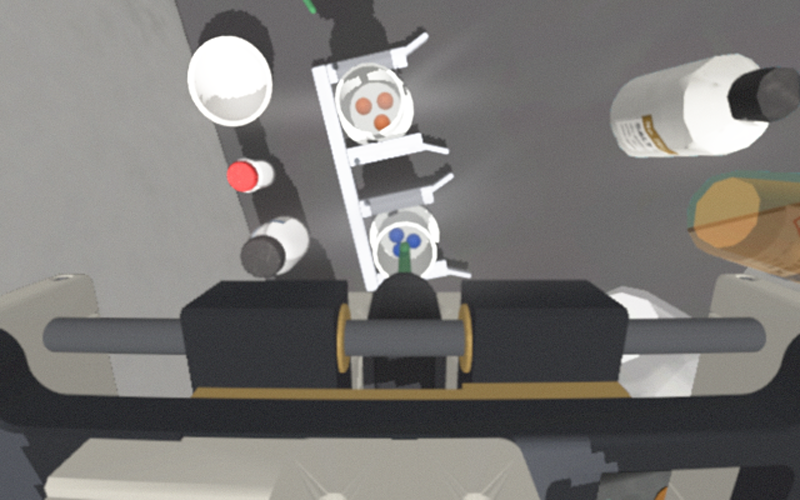

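```bash
python3 - <<'E'
from h import *
d=snap('wrist');np.save('w21.npy',d,allow_pickle=True);save(d,'w21c.png',(280,150,370,240),8)
E
```

```text
(no output)
```

View pics/w21c.png

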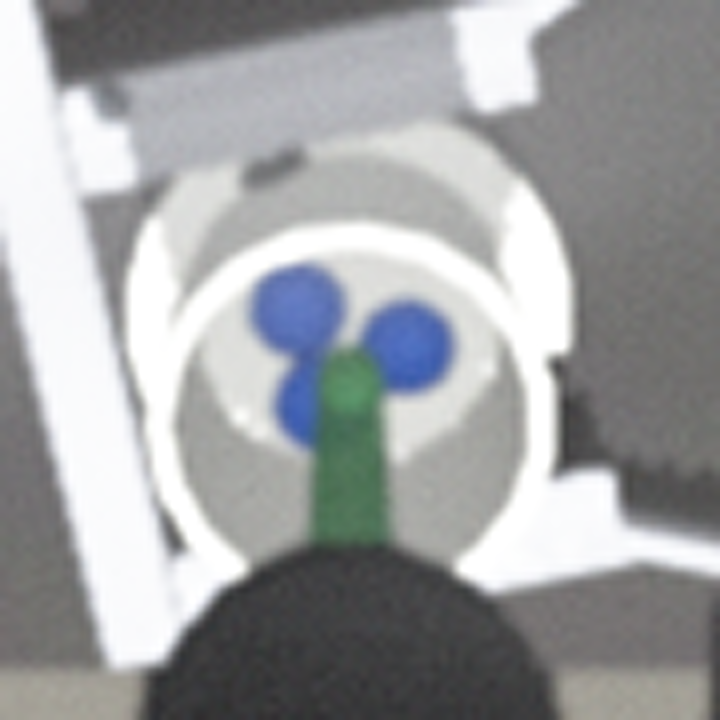

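```bash
python3 - <<'E'
from h import *
d=np.load('w21.npy',allow_pickle=True).item()
f=lambda x,y,z:atz(d,280+x/8-.4,150+y/8-.4,z).round(4)
print('beads',f(297,308,.013),f(409,346,.013),f(322,403,.013))
print('tip',f(351,385,.114),monitor.get_obs()['tool_pos'])
L=[f(160,390,.075),f(553,390,.075),f(355,235,.075)];print('rim',L)
P=[f(x,y,.075)[:2] for x,y in((150,400),(555,400),(355,225),(215,275),(495,270),(165,345),(545,350))]
from scipy.optimize import least_squares
r=least_squares(lambda c:[np.hypot(*(p-c))-.0275 for p in P],[.62,.086]);print(r.x,r.fun.round(4))
E
```

```text
beads [0.6261 0.0808 0.013 ] [0.6101 0.0909 0.013 ] [0.6259 0.0969 0.013 ]
tip [0.6157 0.0714 0.114 ] [0.61767657 0.06975397 0.24105378]
rim [array([0.6429, 0.0752, 0.075 ]), array([0.5912, 0.0875, 0.075 ]), array([0.6124, 0.0607, 0.075 ])]
[0.6184059  0.08562776] [ 0.0002 -0.0002 -0.0005  0.      0.0006  0.0001  0.0001]
```

```bash
python3 -m crank '[{"linear":[-0.08,0.05,0],"rot":[0,-0.07,0],"hand":0},{"linear":[0,0,-0.3],"rot":[0,0,0],"hand":0},{"linear":[0,0,0],"rot":[0,0,0],"hand":0}]';python3 - <<'E'
from h import *
st();print(yaw());d=snap('side');save(d,'s22.png',(310,150,380,250),6)
d=snap('wrist');save(d,'w22c.png',(270,140,380,240),6)
E
```

```text
clock: 36.08
tool_pos: [0.6119, 0.0714, 0.2234]
orientation: [-80.7, 89.9, -4.1]
force: [-0.2, -0.3, -0.3]
opening: 0.0198
{'clock': 36.075, 'joint_pos': [24.8263, 15.1039, -7.5182, 0.0505, -67.2938, -38.2828], 'tool_pos': [0.6119, 0.0714, 0.2234], 'orientation': [-80.6966, 89.9038, -4.1337], 'force': [-0.1945, -0.3453, -0.2803], 'moment': [0.0853, -0.0973, -0.0166], 'opening': 0.0198}
(np.float64(166.56295889575313), array([[ 1.700e-03, -9.726e-01,  2.324e-01],
       [-1.000e-04,  2.324e-01,  9.726e-01],
       [-1.000e+00, -1.700e-03,  3.000e-04]]))
```

View pics/s22.png

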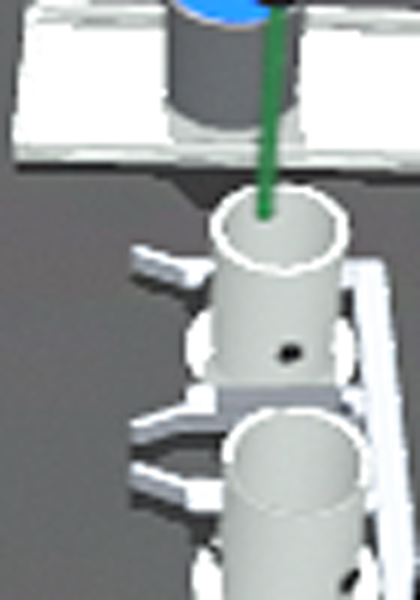

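View pics/w22c.png

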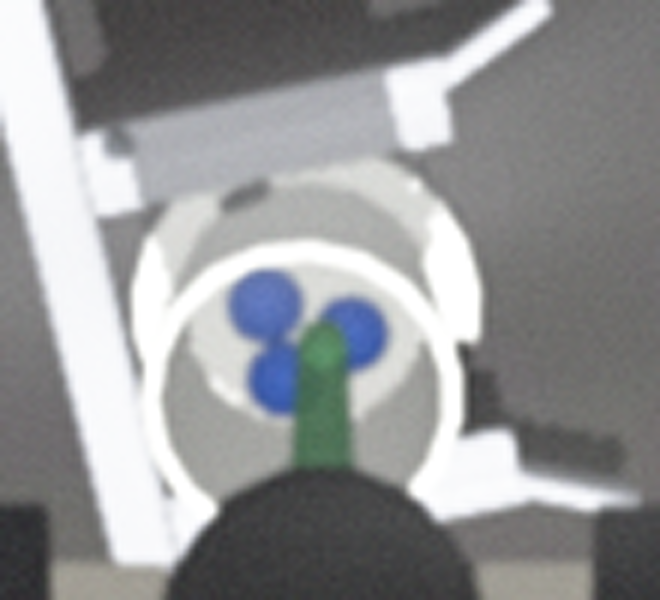

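```bash
python3 -m crank '[{"linear":[0.01,0.05,-0.2],"rot":[0,0,0],"hand":0},{"linear":[0,0,-0.25],"rot":[0,0,0],"hand":0},{"linear":[0,0,0],"rot":[0,0,0],"hand":0}]';python3 - <<'E'
from h import *
st();print(yaw()[0]);d=snap('side');save(d,'s23.png',(310,150,380,250),6)
d=snap('wrist');save(d,'w23c.png',(270,140,380,240),6)
E
```

```text
clock: 36.55
tool_pos: [0.614, 0.0748, 0.1974]
orientation: [-67.3, 89.6, 9.2]
force: [-0.2, -0.2, -0.8]
opening: 0.0197
{'clock': 36.55, 'joint_pos': [25.077, 16.2022, -9.546, 0.1069, -63.9137, -38.5527], 'tool_pos': [0.614, 0.0748, 0.1974], 'orientation': [-67.3394, 89.6484, 9.2316], 'force': [-0.1822, -0.206, -0.8013], 'moment': [0.0486, 0.001, -0.0344], 'opening': 0.0197}
166.57062342488928
```

View pics/s23.png

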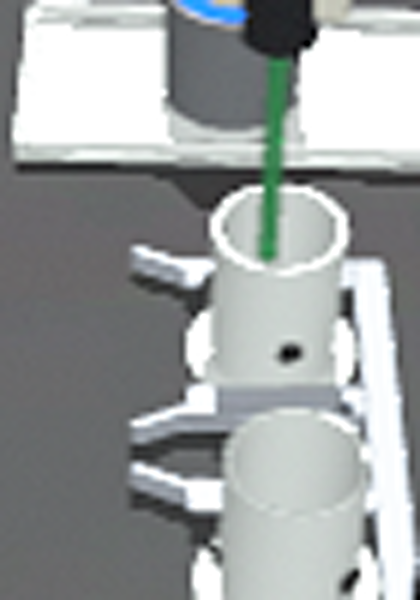

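View pics/w23c.png

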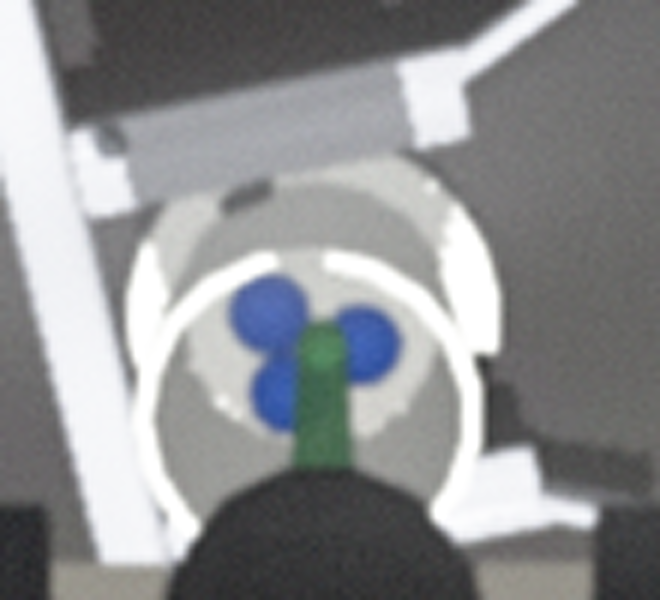

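```bash
python3 -m crank '[{"linear":[-0.02,-0.01,-0.2],"rot":[0,0,0],"hand":0},{"linear":[0,0,-0.2],"rot":[0,0,0],"hand":0},{"linear":[0,0,0],"rot":[0,0,0],"hand":0}]';python3 - <<'E'
from h import *
st();print(yaw());d=snap('side');save(d,'s24.png',(310,150,380,250),6)
d=snap('wrist');save(d,'w24c.png',(270,140,380,240),6)
E
```

```text
clock: 37.02
tool_pos: [0.6136, 0.0743, 0.1733]
orientation: [-66.4, 89.5, 10.2]
force: [-0.3, 0.1, -0.1]
opening: 0.0202
{'clock': 37.025, 'joint_pos': [25.0677, 17.1447, -11.5699, 0.1426, -60.8166, -38.5554], 'tool_pos': [0.6136, 0.0743, 0.1733], 'orientation': [-66.3859, 89.515, 10.1955], 'force': [-0.2598, 0.1411, -0.147], 'moment': [0.0763, -0.0281, 0.0476], 'opening': 0.0202}
(np.float64(166.58061645328752), array([[ 0.0083, -0.9727,  0.2321],
       [ 0.0015,  0.2321,  0.9727],
       [-1.    , -0.0078,  0.0034]]))
```

View pics/w24c.png

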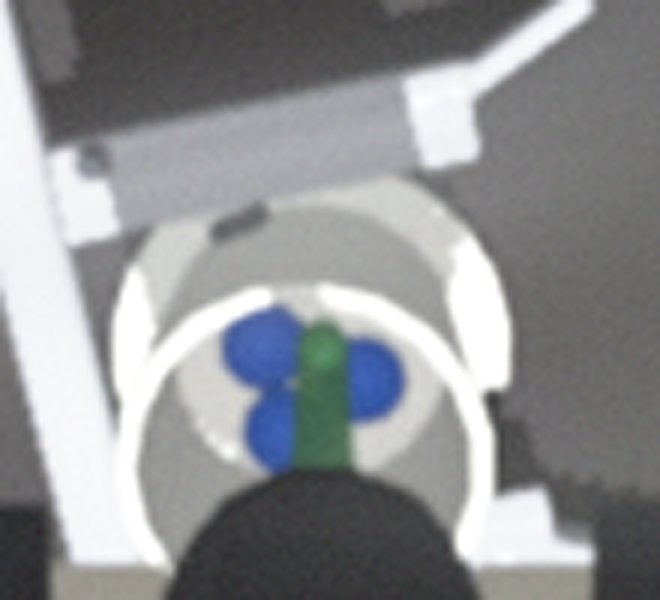

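```bash
python3 -m crank '[{"linear":[0,-0.01,-0.15],"rot":[-0.015,0.09,0],"hand":0},{"linear":[0,0,-0.15],"rot":[0,0,0],"hand":0},{"linear":[0,0,-0.15],"rot":[0,0,0],"hand":0},{"linear":[0,0,0],"rot":[0,0,0],"hand":0}]';python3 - <<'E'
from h import *
st();print(yaw());d=snap('side');save(d,'s25.png',(310,150,380,250),6)
d=snap('wrist');save(d,'w25c.png',(270,140,380,240),6)
E
```

```text
clock: 37.62
tool_pos: [0.6144, 0.0739, 0.1458]
orientation: [-57.7, 89.9, 18.9]
force: [0.0, 0.4, 0.5]
opening: 0.0199
{'clock': 37.625, 'joint_pos': [24.9241, 18.7817, -13.0614, 0.0141, -58.0435, -38.342], 'tool_pos': [0.6144, 0.0739, 0.1458], 'orientation': [-57.6887, 89.8859, 18.9008], 'force': [0.0395, 0.405, 0.4688], 'moment': [0.0866, -0.0176, 0.0957], 'opening': 0.0199}
(np.float64(166.58944986075744), array([[ 1.900e-03, -9.727e-01,  2.319e-01],
       [ 6.000e-04,  2.319e-01,  9.727e-01],
       [-1.000e+00, -1.700e-03,  1.100e-03]]))
```

View pics/w25c.png

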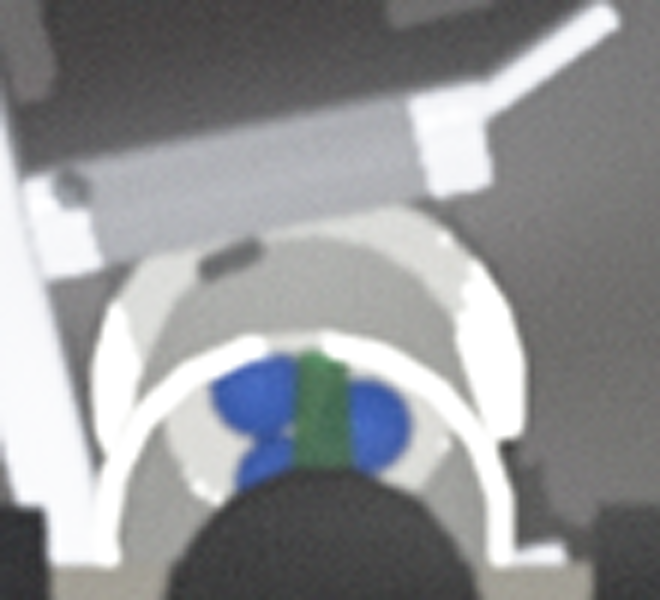

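```bash
python3 -m crank '[{"linear":[0,0,-0.06],"rot":[0,0,0],"hand":0},{"linear":[0.1,-0.027,0],"rot":[0,0,0],"hand":0},{"linear":[0.1,0.027,0],"rot":[0,0,0],"hand":0},{"linear":[0.073,0.073,0],"rot":[0,0,0],"hand":0}]';python3 -m crank '[{"linear":[0.027,0.1,0],"rot":[0,0,0],"hand":0},{"linear":[-0.027,0.1,0],"rot":[0,0,0],"hand":0},{"linear":[-0.073,0.073,0],"rot":[0,0,0],"hand":0}]'
```

```text
clock: 38.22
tool_pos: [0.6329, 0.0786, 0.144]
orientation: [-60.9, 89.7, 15.7]
force: [-0.3, -0.3, -0.4]
opening: 0.0201
clock: 38.6
tool_pos: [0.629, 0.0963, 0.1438]
orientation: [-62.4, 89.7, 14.2]
force: [-0.2, -0.9, -1.7]
opening: 0.0201
```

```bash
python3 -m crank '[{"linear":[-0.1,0.02,-0.03],"rot":[0,0,0],"hand":0},{"linear":[-0.1,-0.03,0],"rot":[0,0,0],"hand":0},{"linear":[-0.073,-0.073,0],"rot":[0,0,0],"hand":0}]';python3 -m crank '[{"linear":[-0.027,-0.1,0],"rot":[0,0,0],"hand":0},{"linear":[0.027,-0.1,0],"rot":[0,0,0],"hand":0},{"linear":[0.073,-0.073,0],"rot":[0,0,0],"hand":0}]'; python3 - <<'E'
from h import *
st();d=snap('side');save(d,'s26.png',(310,150,380,250),6)
d=snap('wrist');save(d,'w26c.png',(270,140,380,240),6)
E
```

```text
clock: 38.98
tool_pos: [0.6115, 0.0919, 0.1423]
orientation: [-62.0, 89.6, 14.7]
force: [1.7, -1.7, -0.4]
opening: 0.02
clock: 39.35
tool_pos: [0.6152, 0.0744, 0.1427]
orientation: [-52.0, 89.6, 24.7]
force: [-2.5, 3.5, 1.0]
opening: 0.0197
{'clock': 39.35, 'joint_pos': [24.9292, 18.8639, -13.3762, 0.0022, -57.3603, -38.2893], 'tool_pos': [0.6152, 0.0744, 0.1427], 'orientation': [-51.9725, 89.6004, 24.6686], 'force': [-2.4893, 3.4619, 0.9837], 'moment': [1.9837, 1.5513, 0.0329], 'opening': 0.0197}
```

View pics/w26c.png

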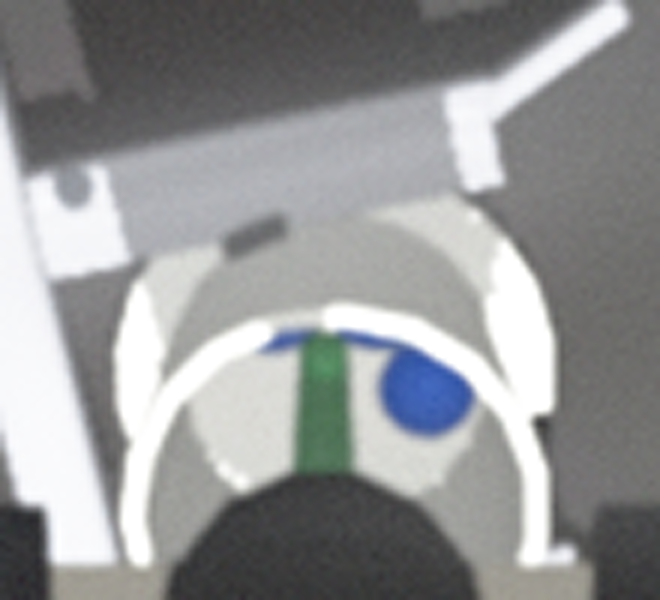

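View pics/s26.png

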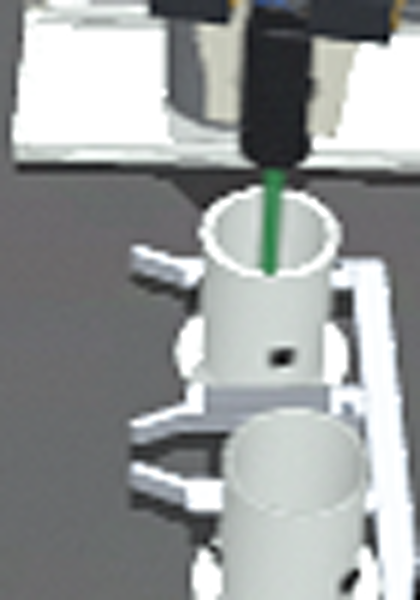

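```bash
cat > fit.py <<'E'
from h import *
from scipy.optimize import least_squares
def fitrim(d,pts,o,s):
    P=[atz(d,o[0]+x/s-.4,o[1]+y/s-.4,.075)[:2] for x,y in pts]
    r=least_squares(lambda c:[np.hypot(*(p-c))-.0275 for p in P],np.mean(P,0)+[0,.01]);return r.x.round(4),r.fun.round(4)
E
python3 - <<'E'
from fit import *
d=snap('wrist');print(fitrim(d,[(122,520),(140,430),(190,358),(255,322),(330,303),(420,318),(495,370),(538,440),(550,520)],(270,140),6))
e=snap('side');print(atz(e,310+270/6-.4,150+231/6-.4,.075)); print(atz(e,310+279.5/6-.4,150+228/6-.4,.075))
E
```

```text
(array([0.6147, 0.0835]), array([ 0.0001, -0.0002,  0.0001, -0.0003,  0.0001,  0.0002,  0.    ,
       -0.0001, -0.0001]))
[0.61673287 0.0843041  0.075     ]
[0.6207418  0.08609193 0.075     ]
```

```bash
python3 -m crank '[{"linear":[0.03,0.08,0],"rot":[0,0.07,0],"hand":0},{"linear":[0.06,0.08,0],"rot":[0,0,0],"hand":0},{"linear":[0.1,0,0],"rot":[0,0,0],"hand":0}]';python3 -m crank '[{"linear":[0.1,0,0],"rot":[0,0,0],"hand":0}]';python3 -m crank '[{"linear":[0.08,0,0],"rot":[0,0,0],"hand":0}]'; python3 - <<'E'
from h import *
st();d=snap('side');save(d,'s27.png',(310,150,380,250),6)
d=snap('wrist');save(d,'w27c.png',(270,140,380,240),6)
E
```

```text
clock: 39.92
tool_pos: [0.6278, 0.0846, 0.1425]
orientation: [3.0, 89.9, 79.6]
force: [-0.2, 0.2, -0.7]
opening: 0.0199
clock: 40.05
tool_pos: [0.6343, 0.0847, 0.1424]
orientation: [3.5, 90.0, 80.2]
force: [-1.0, 0.1, -0.4]
opening: 0.0199
clock: 40.17
tool_pos: [0.6391, 0.0846, 0.1422]
orientation: [76.6, 89.9, 153.3]
force: [-1.8, 0.2, -0.7]
opening: 0.02
{'clock': 40.175, 'joint_pos': [24.8177, 21.3116, -9.7087, -0.052, -59.0151, -38.0894], 'tool_pos': [0.6391, 0.0846, 0.1422], 'orientation': [76.5993, 89.9431, 153.3008], 'force': [-1.8131, 0.2379, -0.6577], 'moment': [0.038, 0.8273, 0.015], 'opening': 0.02}
```

View pics/w27c.png

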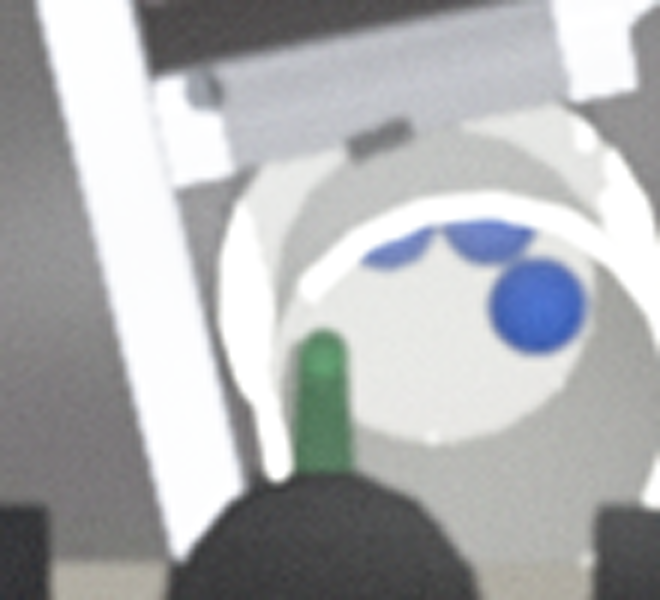

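```bash
python3 -m crank '[{"linear":[0.05,0,0],"rot":[0,0,0],"hand":0}]';python3 -m crank '[{"linear":[0.03,0,0],"rot":[0,0,0],"hand":0}]'; python3 - <<'E'
from h import *
st();d=snap('side');save(d,'s28.png',(310,150,380,250),6)
d=snap('wrist');save(d,'w28c.png',(270,140,380,240),6)
E
```

```text
clock: 40.4
tool_pos: [0.6421, 0.0844, 0.142]
orientation: [84.2, 89.9, 160.9]
force: [-3.1, 0.2, 1.6]
opening: 0.02
clock: 40.52
tool_pos: [0.6429, 0.084, 0.1416]
orientation: [106.6, 89.8, -176.8]
force: [-4.9, 0.0, 1.5]
opening: 0.0197
{'clock': 40.525, 'joint_pos': [24.6099, 21.7395, -9.1045, -0.083, -59.3384, -37.8996], 'tool_pos': [0.6429, 0.084, 0.1416], 'orientation': [106.5661, 89.8042, -176.766], 'force': [-4.8883, 0.041, 1.4788], 'moment': [0.0573, 2.2865, 0.0177], 'opening': 0.0197}
```

View pics/w28c.png

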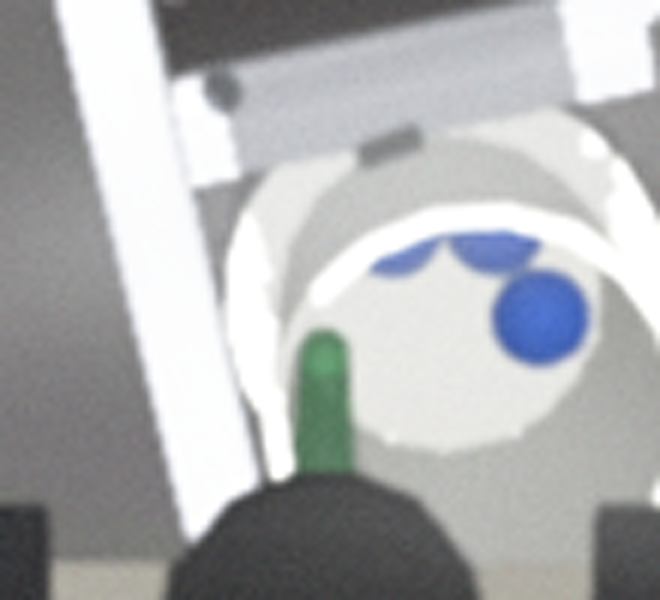

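View pics/s28.png

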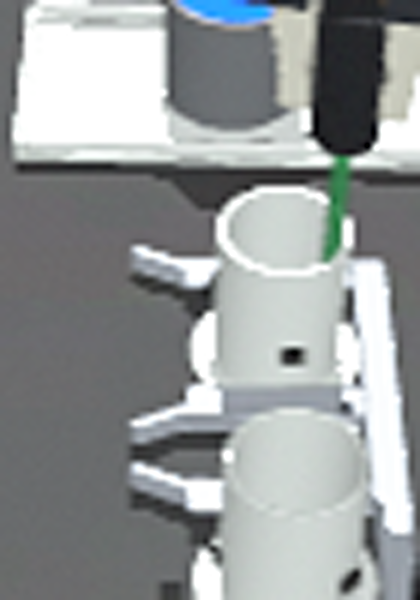

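```bash
python3 -m crank '[{"linear":[-0.1,0,0],"rot":[0,0,0],"hand":0},{"linear":[-0.031,0.117,0],"rot":[0,0,0],"hand":0},{"linear":[-0.085,0.085,0],"rot":[0,0,0],"hand":0},{"linear":[-0.117,0.031,0],"rot":[0,0,0],"hand":0}]';python3 -m crank '[{"linear":[-0.117,-0.031,0],"rot":[0,0,0],"hand":0},{"linear":[-0.085,-0.085,0],"rot":[0,0,0],"hand":0}]'; python3 - <<'E'
from h import *
st()
d=snap('wrist');save(d,'w29c.png',(270,140,380,240),6)
E
```

```text
clock: 41.12
tool_pos: [0.6243, 0.0998, 0.1426]
orientation: [-45.6, 89.8, 31.1]
force: [0.5, 0.7, -0.5]
opening: 0.0198
clock: 41.38
tool_pos: [0.6111, 0.0931, 0.1428]
orientation: [-45.9, 89.8, 30.9]
force: [0.3, -0.3, -0.2]
opening: 0.0202
{'clock': 41.375, 'joint_pos': [26.7293, 18.8507, -13.3852, -0.0161, -57.5777, -39.9716], 'tool_pos': [0.6111, 0.0931, 0.1428], 'orientation': [-45.8591, 89.813, 30.89], 'force': [0.2974, -0.3309, -0.24], 'moment': [0.0772, -0.0573, 0.0218], 'opening': 0.0202}
```

View pics/w29c.png

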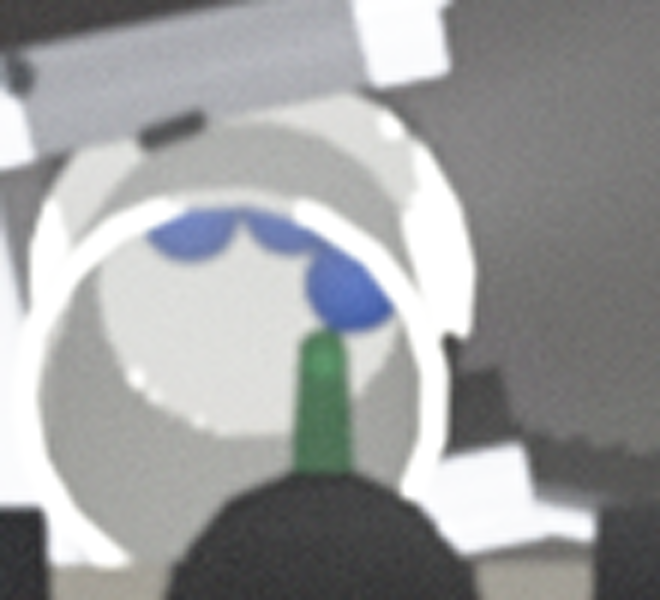

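```bash
python3 -m crank '[{"linear":[-0.09,-0.13,0],"rot":[0,0,0],"hand":0},{"linear":[0.03,-0.13,0],"rot":[0,0,0],"hand":0}]';python3 -m crank '[{"linear":[0.09,-0.098,0],"rot":[0,0,0],"hand":0}]'; python3 - <<'E'
from h import *
st()
d=snap('wrist');save(d,'w30c.png',(270,140,380,240),6)
E
```

```text
clock: 41.68
tool_pos: [0.6066, 0.076, 0.1431]
orientation: [-44.2, 89.8, 32.6]
force: [-0.6, 0.2, -1.2]
opening: 0.0198
clock: 41.8
tool_pos: [0.6122, 0.0693, 0.1433]
orientation: [-45.5, 89.8, 31.2]
force: [0.6, 0.5, -0.7]
opening: 0.0197
{'clock': 41.8, 'joint_pos': [24.5799, 18.6341, -13.6295, -0.0288, -57.5265, -37.8407], 'tool_pos': [0.6122, 0.0693, 0.1433], 'orientation': [-45.5459, 89.7887, 31.1778], 'force': [0.5844, 0.4635, -0.7035], 'moment': [0.0576, -0.1002, -0.0419], 'opening': 0.0197}
```

View pics/w30c.png

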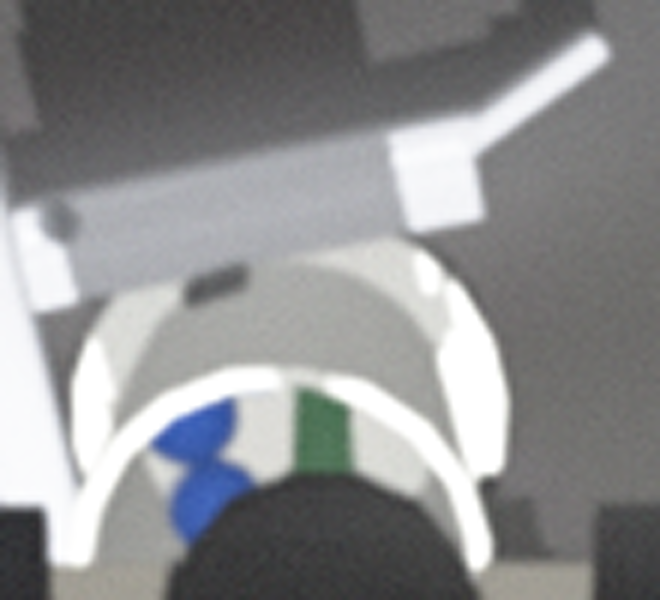

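```bash
python3 -m crank '[{"linear":[0.145,0.01,-0.02],"rot":[0,0,0],"hand":0},{"linear":[0.12,0.035,0],"rot":[0,0,0],"hand":0},{"linear":[0.09,0.09,0],"rot":[0,0,0],"hand":0}]';python3 -m crank '[{"linear":[0.03,0.12,0],"rot":[0,0,0],"hand":0},{"linear":[-0.035,0.12,0],"rot":[0,0,0],"hand":0},{"linear":[-0.092,0.09,0],"rot":[0,0,0],"hand":0}]'; python3 - <<'E'
from h import *
st();print(yaw())
d=snap('wrist');save(d,'w31c.png',(270,140,380,240),6)
E
```

```text
clock: 42.22
tool_pos: [0.6361, 0.0766, 0.1415]
orientation: [-52.6, 89.8, 24.0]
force: [-0.1, 0.1, 0.1]
opening: 0.0199
clock: 42.6
tool_pos: [0.6306, 0.0984, 0.1408]
orientation: [-52.5, 89.8, 24.2]
force: [-0.2, 0.3, -0.9]
opening: 0.0197
{'clock': 42.6, 'joint_pos': [26.365, 20.7051, -10.8618, 0.0068, -58.2796, -39.7142], 'tool_pos': [0.6306, 0.0984, 0.1408], 'orientation': [-52.4518, 89.8465, 24.2027], 'force': [-0.231, 0.2723, -0.8565], 'moment': [0.0731, -0.0285, 0.0034], 'opening': 0.0197}
(np.float64(166.65431828004486), array([[ 0.0024, -0.973 ,  0.2308],
       [ 0.0011,  0.2308,  0.973 ],
       [-1.    , -0.0021,  0.0016]]))
```

View pics/w31c.png

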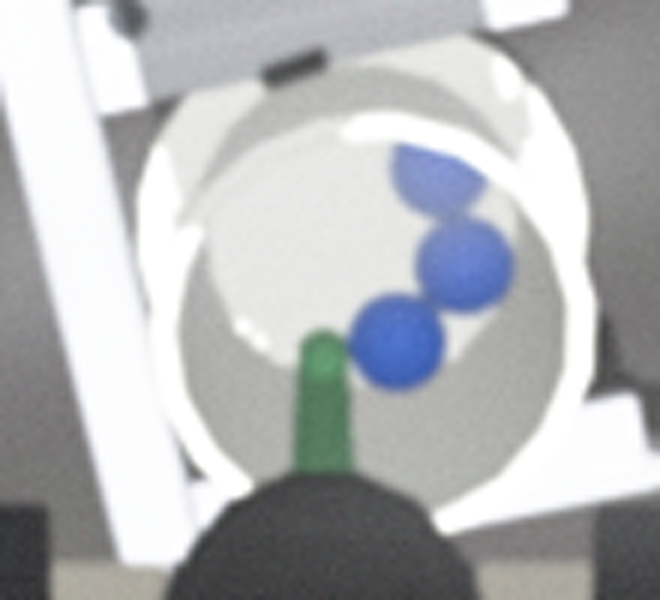

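```bash
python3 -m crank '[{"linear":[-0.14,0.01,0.01],"rot":[0,0,0],"hand":0},{"linear":[-0.12,-0.035,0],"rot":[0,0,0],"hand":0},{"linear":[-0.09,-0.09,0],"rot":[0,0,0],"hand":0}]';python3 -m crank '[{"linear":[-0.033,-0.12,0],"rot":[0,0,0],"hand":0},{"linear":[0.033,-0.12,0],"rot":[0,0,0],"hand":0}]'; python3 - <<'E'
from h import *
st()
d=snap('wrist');save(d,'w32c.png',(270,140,380,240),6)
E
```

```text
clock: 43.02
tool_pos: [0.607, 0.0922, 0.142]
orientation: [-44.2, 89.8, 32.6]
force: [-0.4, 0.1, -0.1]
opening: 0.0198
clock: 43.28
tool_pos: [0.6064, 0.0766, 0.1425]
orientation: [-44.9, 89.8, 31.8]
force: [0.5, 0.1, 0.1]
opening: 0.0198
{'clock': 43.275, 'joint_pos': [25.4753, 18.2435, -14.3244, -0.0285, -57.2168, -38.7185], 'tool_pos': [0.6064, 0.0766, 0.1425], 'orientation': [-44.9165, 89.7834, 31.8249], 'force': [0.4615, 0.0748, 0.1137], 'moment': [0.0728, -0.072, 0.0392], 'opening': 0.0198}
```

View pics/w32c.png

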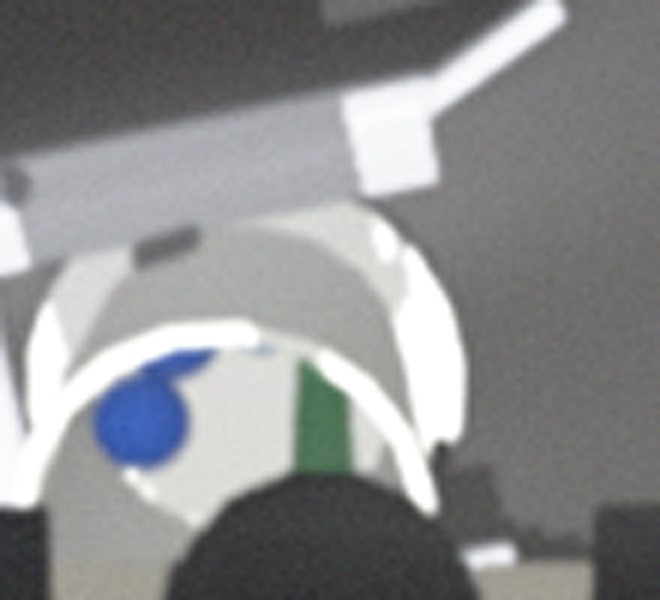

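```bash
python3 -m crank '[{"linear":[0.1,-0.08,-0.01],"rot":[0,0,0],"hand":0},{"linear":[0.12,-0.028,0],"rot":[0,0,0],"hand":0},{"linear":[0.12,0.035,0],"rot":[0,0,0],"hand":0}]';python3 -m crank '[{"linear":[0.085,0.088,0],"rot":[0,0,0],"hand":0},{"linear":[0.025,0.12,0],"rot":[0,0,0],"hand":0}]';python3 -m crank '[{"linear":[-0.035,0.12,0],"rot":[0,0,0],"hand":0},{"linear":[-0.092,0.09,0],"rot":[0,0,0],"hand":0}]'; python3 - <<'E'
from h import *
st()
d=snap('wrist');save(d,'w33c.png',(270,140,380,240),6)
d=snap('side');save(d,'s33.png',(310,150,380,250),6)
E
```

```text
clock: 43.7
tool_pos: [0.6286, 0.0703, 0.1416]
orientation: [-48.5, 89.8, 28.1]
force: [0.5, 1.0, -0.1]
opening: 0.0199
clock: 43.95
tool_pos: [0.6364, 0.0833, 0.1411]
orientation: [-52.7, 89.8, 23.9]
force: [0.1, -0.9, -0.5]
opening: 0.0196
clock: 44.2
tool_pos: [0.6286, 0.0975, 0.1407]
orientation: [-51.4, 89.9, 25.2]
force: [0.1, -0.3, -0.9]
opening: 0.02
{'clock': 44.2, 'joint_pos': [26.3675, 20.5306, -11.1407, 0.0034, -58.1878, -39.7269], 'tool_pos': [0.6286, 0.0975, 0.1407], 'orientation': [-51.448, 89.8591, 25.1943], 'force': [0.0543, -0.299, -0.9019], 'moment': [-0.0105, -0.2085, 0.0114], 'opening': 0.02}
```

View pics/w33c.png

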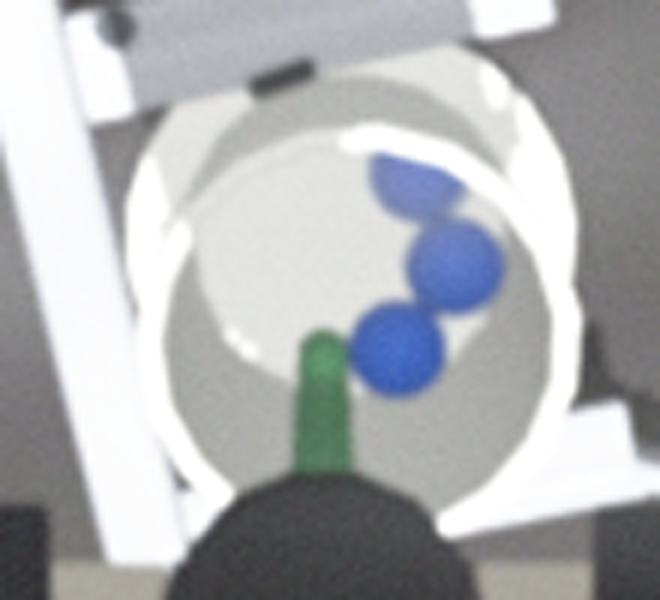

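View pics/s33.png

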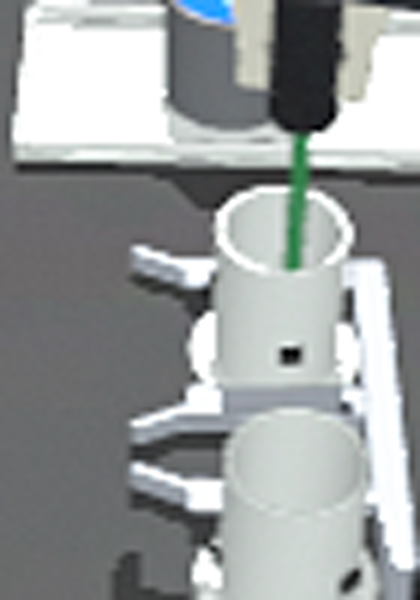

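```bash
python3 -m crank '[{"linear":[0.02,-0.03,0.05],"rot":[0,0,0],"hand":0},{"linear":[0,0,0.2],"rot":[0,0,0],"hand":0},{"linear":[0,0,0.3],"rot":[0,0,0],"hand":0},{"linear":[0,0,0.4],"rot":[0,0,0],"hand":0},{"linear":[0,0,0.4],"rot":[0,0,0],"hand":0},{"linear":[0,0,0.3],"rot":[0,0,0],"hand":0},{"linear":[-0.04,-0.35,0],"rot":[0,0,0],"hand":0},{"linear":[-0.04,-0.35,0],"rot":[0,0,0],"hand":0},{"linear":[-0.04,-0.35,0],"rot":[0,0,0],"hand":0},{"linear":[-0.04,-0.35,0],"rot":[0,0,0],"hand":0},{"linear":[0,-0.35,0],"rot":[0,0,0],"hand":0},{"linear":[0,-0.35,0],"rot":[0,0,0],"hand":0},{"linear":[0,-0.3,0],"rot":[0,0,0],"hand":0},{"linear":[0,0,0],"rot":[0,0,0],"hand":0}]'; python3 - <<'E'
from h import *
st();print(yaw())
d=snap('wrist');save(d,'w34.png');np.save('w34.npy',d,allow_pickle=True)
d=snap('side');save(d,'s34.png',(290,90,430,270),4)
E
```

```text
clock: 46.05
tool_pos: [0.6182, -0.0616, 0.2474]
orientation: [-54.6, 89.8, 21.8]
force: [0.6, 0.6, 0.2]
opening: 0.0198
{'clock': 46.05, 'joint_pos': [12.2659, 14.7038, -4.8526, -0.0396, -70.2227, -25.7757], 'tool_pos': [0.6182, -0.0616, 0.2474], 'orientation': [-54.6361, 89.776, 21.8407], 'force': [0.6399, 0.5579, 0.1645], 'moment': [0.1242, -0.0395, 0.0128], 'opening': 0.0198}
(np.float64(166.47657348461232), array([[ 0.0036, -0.9723,  0.2338],
       [ 0.0015,  0.2338,  0.9723],
       [-1.    , -0.0032,  0.0023]]))
```

View pics/w34.png

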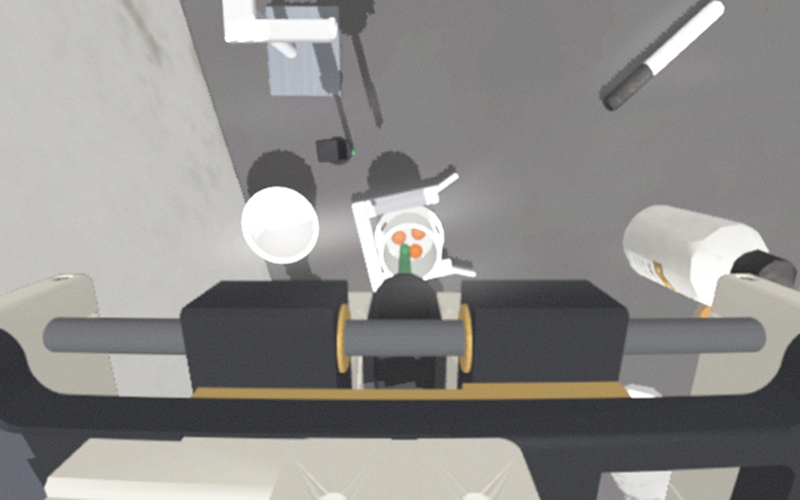

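View pics/s34.png

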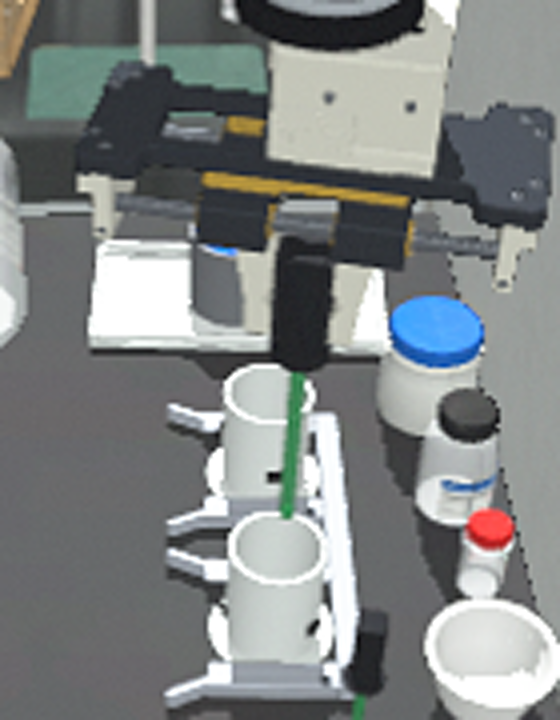

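```bash
python3 - <<'E'
from h import *
d=np.load('w34.npy',allow_pickle=True).item();save(d,'w34c.png',(285,150,375,240),8)
E
```

```text
(no output)
```

View pics/w34c.png

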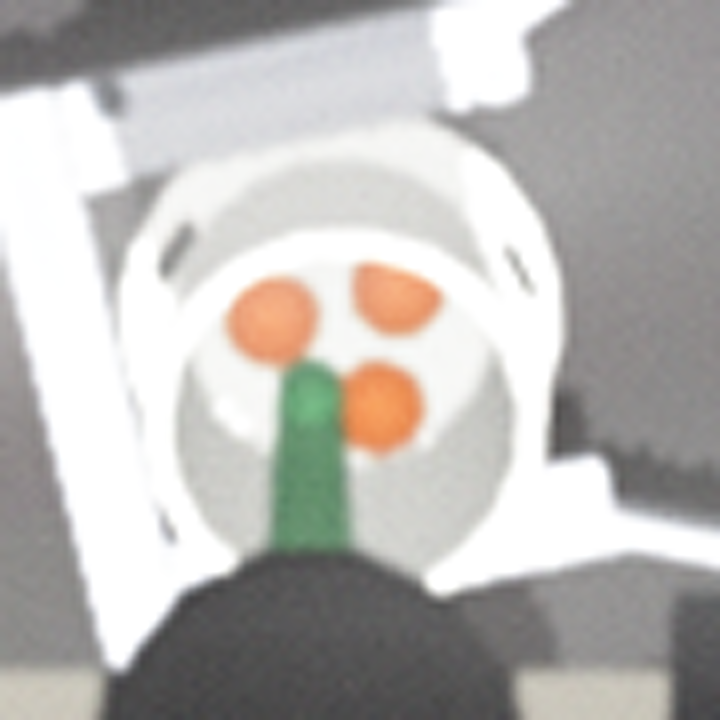

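```bash
python3 - <<'E'
from fit import *
d=np.load('w34.npy',allow_pickle=True).item()
f=lambda x,y,z:atz(d,285+x/8-.4,150+y/8-.4,z).round(4)
print('beads',f(272,320,.013),f(398,290,.013),f(378,408,.013));print('tip',f(313,395,.117),monitor.get_obs()['tool_pos'])
print(fitrim(d,[(160,370),(170,330),(215,270),(280,238),(350,228),(430,245),(500,295),(535,340),(550,400)],(285,150),8))
E
```

```text
beads [ 0.6274 -0.0468  0.013 ] [ 0.6063 -0.0469  0.013 ] [ 0.614  -0.0285  0.013 ]
tip [ 0.6176 -0.0581  0.117 ] [ 0.618238   -0.06043966  0.24739382]
(array([ 0.6162, -0.043 ]), array([-0.0004,  0.0003,  0.0007,  0.    , -0.0003, -0.0004, -0.0003,
        0.0004,  0.0003]))
```

```bash
python3 -m crank '[{"linear":[0.02,0.04,-0.2],"rot":[-0.01,0.04,0],"hand":0},{"linear":[0,0,-0.25],"rot":[0,0,0],"hand":0},{"linear":[0,0,-0.25],"rot":[0,0,0],"hand":0},{"linear":[0,0,-0.25],"rot":[0,0,0],"hand":0},{"linear":[0,0,0],"rot":[0,0,0],"hand":0}]'; python3 - <<'E'
from h import *
st();print(yaw())
d=snap('wrist');save(d,'w35c.png',(270,140,380,240),6)
d=snap('side');save(d,'s35.png',(310,150,380,270),6)
E
```

```text
clock: 46.78
tool_pos: [0.6187, -0.056, 0.1845]
orientation: [88.4, 89.8, 165.1]
force: [0.1, -0.6, 0.0]
opening: 0.0201
{'clock': 46.775, 'joint_pos': [12.7651, 17.3073, -9.6795, -0.086, -63.1595, -26.0541], 'tool_pos': [0.6187, -0.056, 0.1845], 'orientation': [88.4206, 89.8348, 165.0927], 'force': [0.1424, -0.6201, 0.0394], 'moment': [0.057, -0.0972, 0.0115], 'opening': 0.0201}
(np.float64(166.67212702580477), array([[-2.800e-03, -9.731e-01,  2.305e-01],
       [ 7.000e-04,  2.305e-01,  9.731e-01],
       [-1.000e+00,  2.900e-03,  1.000e-04]]))
```

View pics/w35c.png

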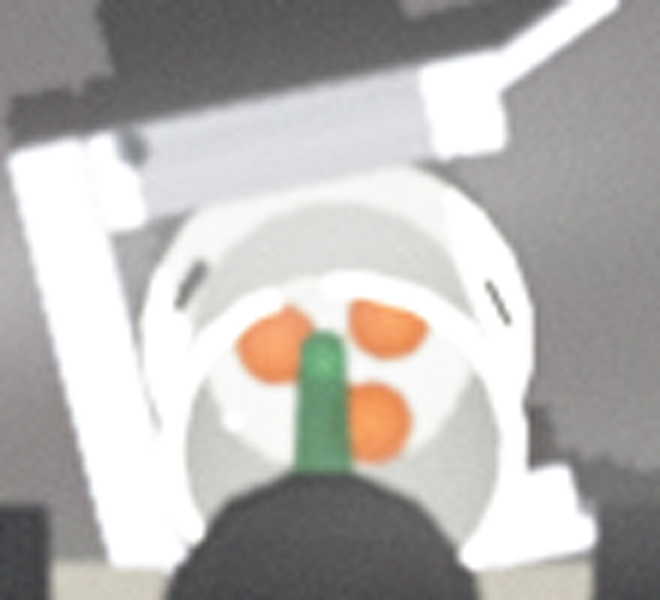

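View pics/s35.png

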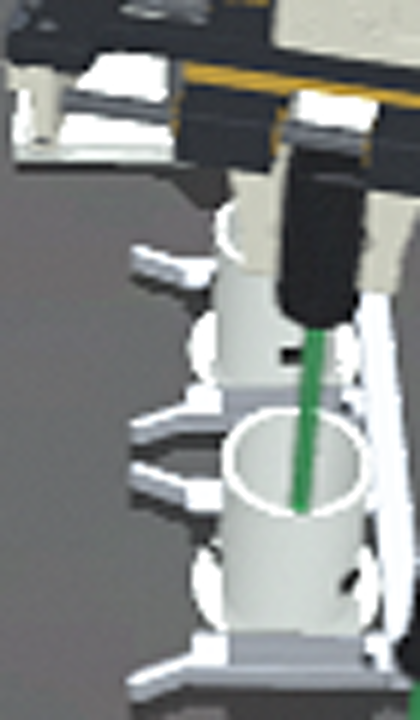

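```bash
python3 -m crank '[{"linear":[-0.01,-0.035,-0.2],"rot":[0,0,0],"hand":0},{"linear":[0,0,-0.2],"rot":[0,0,0],"hand":0},{"linear":[0,0,0],"rot":[0,0,0],"hand":0}]'; python3 - <<'E'
from h import *
st()
d=snap('wrist');save(d,'w36c.png',(270,140,380,240),6)
E
```

```text
clock: 47.25
tool_pos: [0.6194, -0.0584, 0.1616]
orientation: [-41.8, 89.9, 34.9]
force: [-0.0, 0.0, -0.2]
opening: 0.0197
{'clock': 47.25, 'joint_pos': [12.5449, 18.3059, -11.463, -0.0493, -60.1268, -25.8523], 'tool_pos': [0.6194, -0.0584, 0.1616], 'orientation': [-41.8067, 89.8874, 34.8614], 'force': [-0.0019, 0.0319, -0.1677], 'moment': [0.0622, -0.0515, -0.0135], 'opening': 0.0197}
```

View pics/w36c.png

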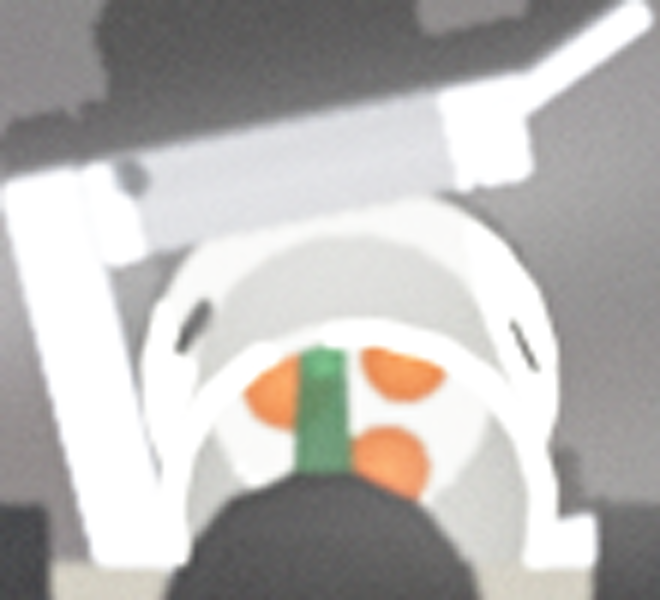

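```bash
python3 -m crank '[{"linear":[-0.025,0,-0.15],"rot":[0,0,0],"hand":0},{"linear":[0,0,-0.15],"rot":[0,0,0],"hand":0},{"linear":[0,0,0],"rot":[0,0,0],"hand":0}]'; python3 - <<'E'
from h import *
st()
d=snap('wrist');save(d,'w37c.png',(270,140,380,240),6)
E
```

```text
clock: 47.68
tool_pos: [0.6184, -0.0583, 0.1433]
orientation: [-55.4, 89.8, 21.3]
force: [-0.4, -0.9, 0.3]
opening: 0.0203
{'clock': 47.675, 'joint_pos': [12.5798, 19.0783, -12.9557, -0.0339, -57.7782, -25.8856], 'tool_pos': [0.6184, -0.0583, 0.1433], 'orientation': [-55.403, 89.81, 21.2732], 'force': [-0.373, -0.8968, 0.3413], 'moment': [0.0323, -0.0669, -0.0184], 'opening': 0.0203}
```

View pics/w37c.png

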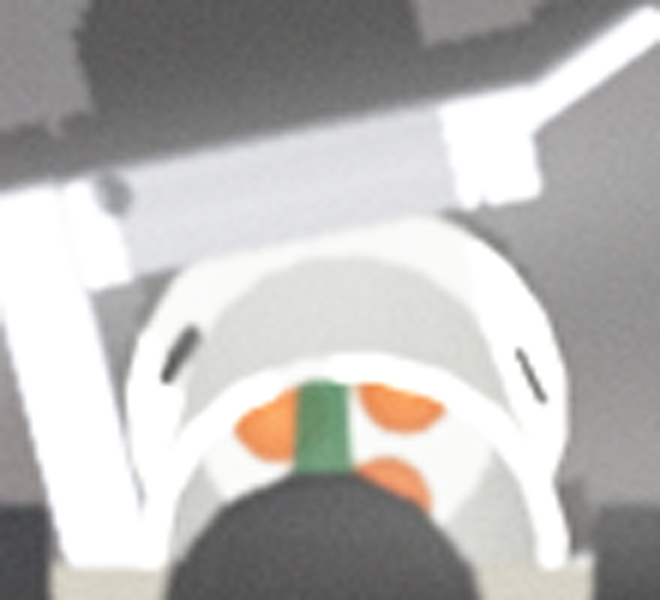

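```bash
python3 -m crank '[{"linear":[0.135,0,-0.015],"rot":[0,0,0],"hand":0},{"linear":[0.09,0.085,0],"rot":[0,0,0],"hand":0}]';python3 -m crank '[{"linear":[0.03,0.12,0],"rot":[0,0,0],"hand":0},{"linear":[-0.035,0.12,0],"rot":[0,0,0],"hand":0}]'; python3 - <<'E'
from h import *
st()
d=snap('wrist');save(d,'w38c.png',(270,140,380,240),6)
E
```

```text
clock: 47.98
tool_pos: [0.6333, -0.0532, 0.1435]
orientation: [-63.3, 89.7, 13.4]
force: [-0.4, 0.4, -0.2]
opening: 0.0199
clock: 48.22
tool_pos: [0.6339, -0.0379, 0.1435]
orientation: [-64.3, 89.7, 12.4]
force: [-0.8, -0.4, -0.5]
opening: 0.0196
{'clock': 48.225, 'joint_pos': [14.1677, 20.2103, -11.2412, 0.0112, -58.2438, -27.52], 'tool_pos': [0.6339, -0.0379, 0.1435], 'orientation': [-64.2698, 89.6952, 12.3837], 'force': [-0.7563, -0.3951, -0.4527], 'moment': [0.0461, -0.0271, 0.0013], 'opening': 0.0196}
```

View pics/w38c.png

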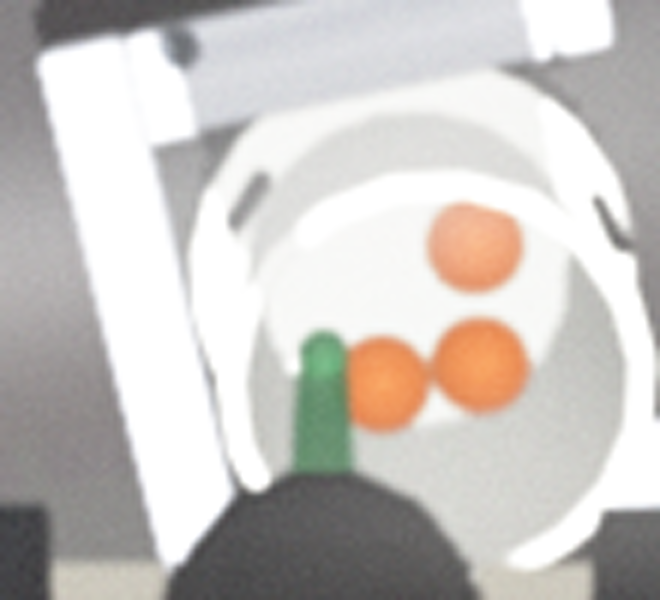

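```bash
python3 -m crank '[{"linear":[-0.1,0.11,-0.02],"rot":[0,0,0],"hand":0},{"linear":[-0.12,0.03,0],"rot":[0,0,0],"hand":0},{"linear":[-0.12,-0.03,0],"rot":[0,0,0],"hand":0}]';python3 -m crank '[{"linear":[-0.09,-0.09,0],"rot":[0,0,0],"hand":0},{"linear":[-0.033,-0.12,0],"rot":[0,0,0],"hand":0}]'; python3 - <<'E'
from h import *
st()
d=snap('wrist');save(d,'w39c.png',(270,140,380,240),6)
E
```

```text
clock: 48.65
tool_pos: [0.6116, -0.0293, 0.1423]
orientation: [-60.6, 89.7, 16.2]
force: [0.8, 0.3, -0.4]
opening: 0.02
clock: 48.9
tool_pos: [0.6032, -0.0425, 0.1428]
orientation: [-60.2, 89.7, 16.6]
force: [-0.6, 0.7, -1.1]
opening: 0.0198
{'clock': 48.9, 'joint_pos': [14.4538, 17.5837, -15.2635, -0.0155, -56.8036, -27.6783], 'tool_pos': [0.6032, -0.0425, 0.1428], 'orientation': [-60.1867, 89.6505, 16.5804], 'force': [-0.6058, 0.7443, -1.143], 'moment': [0.5051, -0.2233, -0.0245], 'opening': 0.0198}
```

View pics/w39c.png

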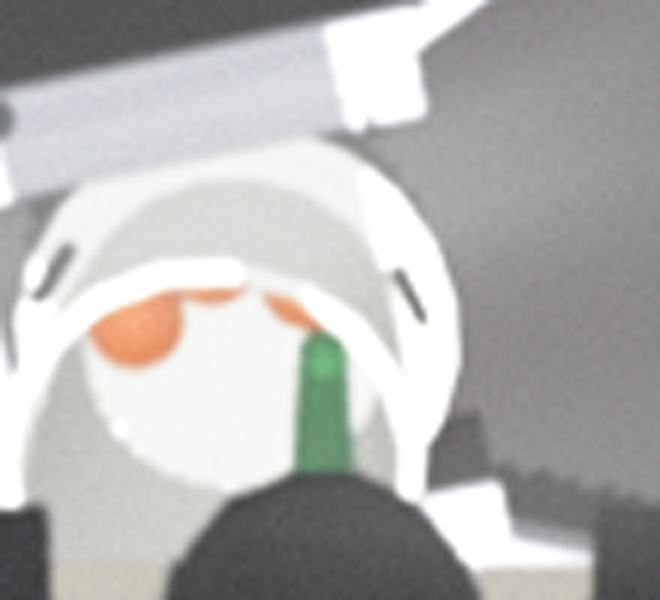

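```bash
python3 -m crank '[{"linear":[0.045,-0.13,-0.01],"rot":[0,0.03,0],"hand":0},{"linear":[0.092,-0.085,0],"rot":[0,0,0],"hand":0},{"linear":[0.12,-0.025,0],"rot":[0,0,0],"hand":0}]';python3 -m crank '[{"linear":[0.12,0.035,0],"rot":[0,0,0],"hand":0},{"linear":[0.085,0.088,0],"rot":[0,0,0],"hand":0}]';python3 -m crank '[{"linear":[0.028,0.12,0],"rot":[0,0,0],"hand":0},{"linear":[-0.035,0.12,0],"rot":[0,0,0],"hand":0}]'; python3 - <<'E'
from h import *
st()
d=snap('wrist');save(d,'w40c.png',(270,140,380,240),6)
E
```

```text
clock: 49.32
tool_pos: [0.6194, -0.0595, 0.1422]
orientation: [-48.0, 89.8, 28.7]
force: [0.4, -0.1, -0.7]
opening: 0.0198
clock: 49.58
tool_pos: [0.633, -0.0523, 0.1417]
orientation: [-48.6, 89.8, 28.0]
force: [-0.7, -0.4, -0.8]
opening: 0.0197
clock: 49.82
tool_pos: [0.6331, -0.0367, 0.1413]
orientation: [-46.8, 89.9, 29.9]
force: [0.1, -0.5, -0.6]
opening: 0.0198
{'clock': 49.825, 'joint_pos': [14.268, 20.351, -11.3189, -0.0426, -58.2005, -27.6174], 'tool_pos': [0.6331, -0.0367, 0.1413], 'orientation': [-46.7561, 89.8654, 29.8722], 'force': [0.1009, -0.4837, -0.6468], 'moment': [0.0514, -0.1091, -0.0138], 'opening': 0.0198}
```

View pics/w40c.png

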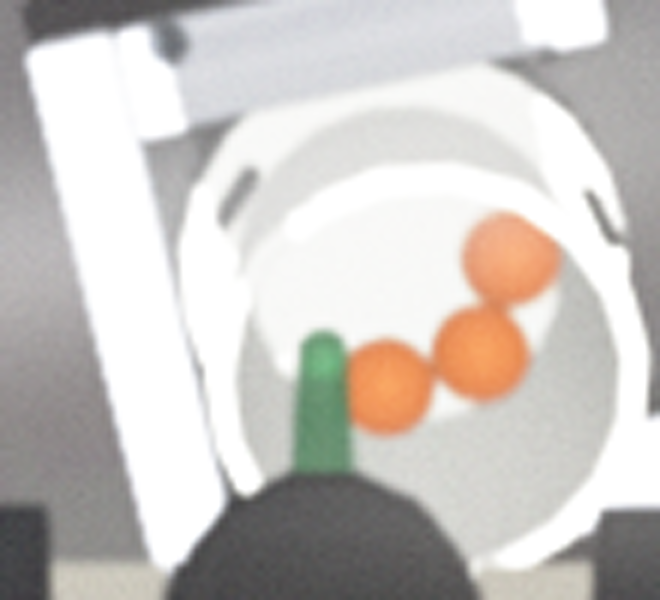

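```bash
python3 -m crank '[{"linear":[-0.1,0.1,0.01],"rot":[0,0,0],"hand":0},{"linear":[-0.12,0.025,0],"rot":[0,0,0],"hand":0},{"linear":[-0.12,-0.035,0],"rot":[0,0,0],"hand":0}]';python3 -m crank '[{"linear":[-0.085,-0.09,0],"rot":[0,0,0],"hand":0},{"linear":[-0.03,-0.12,0],"rot":[0,0,0],"hand":0}]';python3 -m crank '[{"linear":[0.045,-0.13,-0.01],"rot":[0,0.03,0],"hand":0},{"linear":[0.092,-0.085,0],"rot":[0,0,0],"hand":0}]'
```

```text
clock: 50.25
tool_pos: [0.6109, -0.0292, 0.1423]
orientation: [-43.0, 89.8, 33.7]
force: [0.0, 0.2, 0.5]
opening: 0.02
clock: 50.5
tool_pos: [0.6029, -0.0424, 0.1428]
orientation: [-45.4, 89.8, 31.3]
force: [-0.8, 0.5, 0.0]
opening: 0.0198
clock: 50.75
tool_pos: [0.6113, -0.057, 0.1424]
orientation: [0.3, 89.9, 77.0]
force: [0.1, -0.5, 0.0]
opening: 0.0196
```

```bash
python3 -m crank '[{"linear":[0.12,-0.025,0],"rot":[0,0,0],"hand":0},{"linear":[0.12,0.035,0],"rot":[0,0,0],"hand":0},{"linear":[0.085,0.088,0],"rot":[0,0,0],"hand":0}]';python3 -m crank '[{"linear":[0.028,0.12,0],"rot":[0,0,0],"hand":0},{"linear":[-0.035,0.12,0],"rot":[0,0,0],"hand":0}]'; python3 -m crank '[{"linear":[-0.1,0.1,0.01],"rot":[0,0,0],"hand":0},{"linear":[-0.12,0.025,0],"rot":[0,0,0],"hand":0},{"linear":[-0.12,-0.035,0],"rot":[0,0,0],"hand":0}]';python3 -m crank '[{"linear":[-0.085,-0.09,0],"rot":[0,0,0],"hand":0},{"linear":[-0.03,-0.12,0],"rot":[0,0,0],"hand":0}]';python3 - <<'E'
from h import *
st()
d=snap('wrist');save(d,'w41c.png',(270,140,380,240),6)
d=snap('side');save(d,'s41.png',(290,130,400,270),5)
E
```

```text
clock: 51.12
tool_pos: [0.6327, -0.052, 0.1418]
orientation: [19.7, 89.9, 96.4]
force: [0.5, 0.3, -0.6]
opening: 0.0196
clock: 51.38
tool_pos: [0.6329, -0.0363, 0.1413]
orientation: [34.8, 89.9, 111.4]
force: [-0.2, 0.1, -1.0]
opening: 0.0195
clock: 51.75
tool_pos: [0.6109, -0.029, 0.1421]
orientation: [23.1, 89.9, 99.8]
force: [0.2, -0.8, -1.0]
opening: 0.02
clock: 52.0
tool_pos: [0.6028, -0.0423, 0.1426]
orientation: [7.2, 89.9, 83.9]
force: [-0.3, -0.6, 0.1]
opening: 0.0196
{'clock': 52.0, 'joint_pos': [14.427, 17.7411, -15.0101, -0.116, -57.2125, -27.6029], 'tool_pos': [0.6028, -0.0423, 0.1426], 'orientation': [7.1873, 89.8959, 83.9486], 'force': [-0.3305, -0.5742, 0.0688], 'moment': [0.1414, -0.1199, 0.0036], 'opening': 0.0196}
```

View pics/w41c.png

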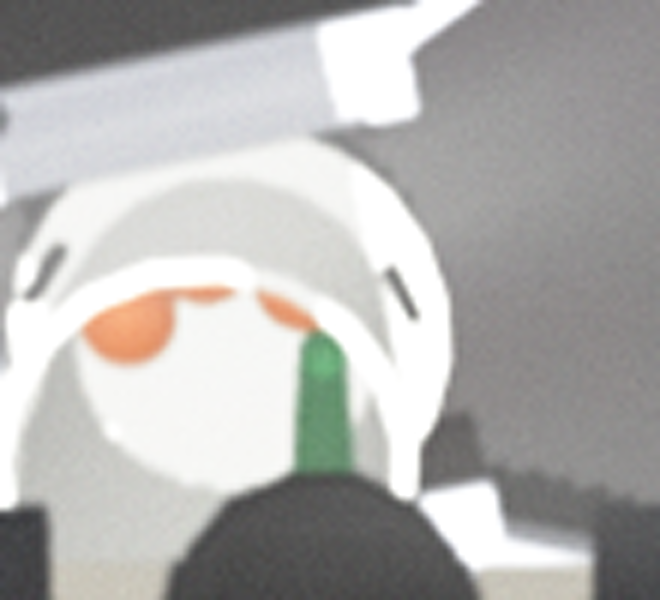

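View pics/s41.png

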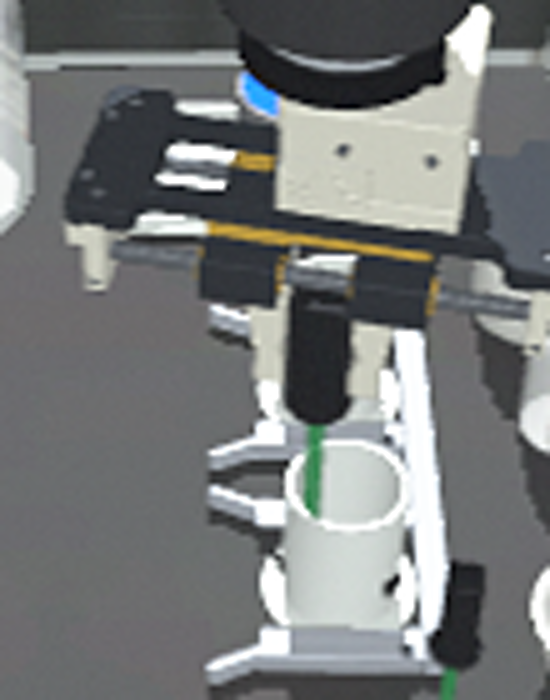

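```bash
python3 -m crank '[{"linear":[0.06,0.02,0.03],"rot":[0,0,0],"hand":0},{"linear":[0,0,0.2],"rot":[0,0,0],"hand":0},{"linear":[0,0,0.3],"rot":[0,0,0],"hand":0},{"linear":[0,0,0.4],"rot":[0,0,0],"hand":0},{"linear":[0,0,0.4],"rot":[0,0,0],"hand":0},{"linear":[0,0,0.3],"rot":[0,0,0],"hand":0},{"linear":[-0.1,-0.3,0],"rot":[0,0,0],"hand":0},{"linear":[-0.1,-0.3,0],"rot":[0,0,0],"hand":0},{"linear":[-0.1,-0.3,0],"rot":[0,0,0],"hand":0},{"linear":[-0.1,-0.3,0],"rot":[0,0,0],"hand":0},{"linear":[-0.1,-0.3,0],"rot":[0,0,0],"hand":0},{"linear":[0,-0.3,0],"rot":[0,0,0],"hand":0},{"linear":[0,-0.3,0],"rot":[0,0,0],"hand":0},{"linear":[0,-0.3,0],"rot":[0,0,0],"hand":0},{"linear":[0,-0.3,0],"rot":[0,0,0],"hand":0},{"linear":[0,0,0],"rot":[0,0,0],"hand":0}]';python3 - <<'E'
from h import *
st();print(yaw())
d=snap('side');save(d,'s42.png',(270,110,450,310),4)
E
```

```text
clock: 54.1
tool_pos: [0.575, -0.2163, 0.2451]
orientation: [75.7, 89.9, 152.3]
force: [0.6, 0.4, -0.9]
opening: 0.0197
{'clock': 54.1, 'joint_pos': [-2.4532, 14.3113, -5.6738, -0.0447, -70.1041, -10.9324], 'tool_pos': [0.575, -0.2163, 0.2451], 'orientation': [75.7277, 89.9014, 152.3269], 'force': [0.6375, 0.4444, -0.8763], 'moment': [0.1161, -0.0753, 0.0058], 'opening': 0.0197}
(np.float64(166.59923212399576), array([[-1.500e-03, -9.728e-01,  2.318e-01],
       [ 8.000e-04,  2.318e-01,  9.728e-01],
       [-1.000e+00,  1.700e-03,  4.000e-04]]))
```

View pics/s42.png

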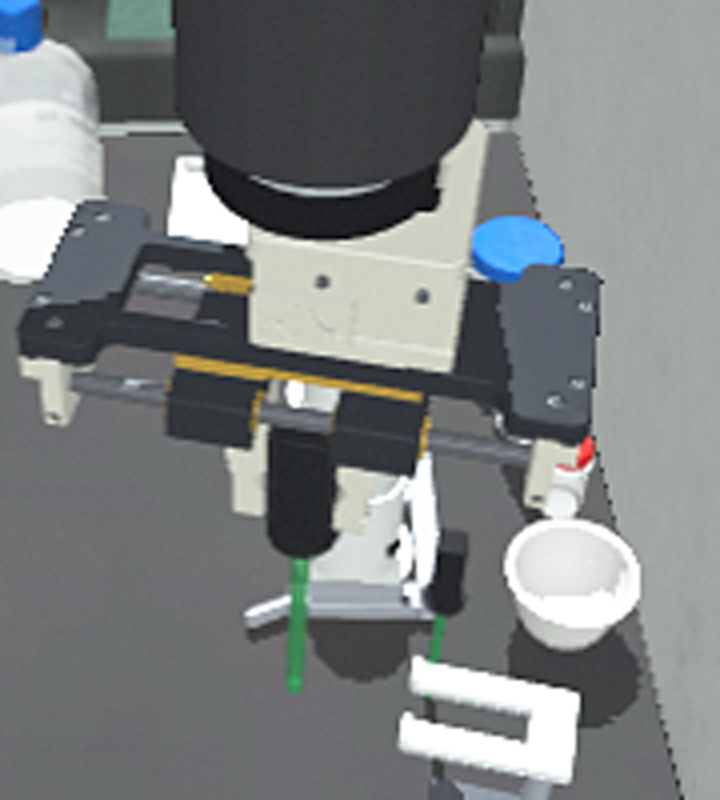

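```bash
python3 -m crank '[{"linear":[0.05,-0.07,-0.3],"rot":[0,-0.02,0.06],"hand":0},{"linear":[0,0,-0.35],"rot":[0,0,0],"hand":0},{"linear":[0,0,-0.35],"rot":[0,0,0],"hand":0},{"linear":[0,0,-0.3],"rot":[0,0,0],"hand":0},{"linear":[0,0,0],"rot":[0,0,0],"hand":0}]';python3 - <<'E'
from h import *
st();print(yaw())
o=np.array(monitor.get_obs()['tool_pos'])-[.6445,-.2355,.1456]
a=np.radians(-13.1);x=np.array([np.cos(a),np.sin(a)]);y=np.array([-x[1],x[0]]);print('along',o[:2]@x,'lat',o[:2]@y,'dz',o[2])
E
```

```text
clock: 54.78
tool_pos: [0.5774, -0.2183, 0.1598]
orientation: [56.1, 89.8, 133.3]
force: [1.1, 0.1, -0.3]
opening: 0.02
{'clock': 54.775, 'joint_pos': [-2.6965, 18.1115, -11.9633, -0.1522, -60.0615, -10.1027], 'tool_pos': [0.5774, -0.2183, 0.1598], 'orientation': [56.1272, 89.8103, 133.2518], 'force': [1.1004, 0.1467, -0.331], 'moment': [0.0763, -0.0589, 0.0025], 'opening': 0.02}
(np.float64(167.12479899072505), array([[-0.0023, -0.9749,  0.2228],
       [ 0.0024,  0.2228,  0.9749],
       [-1.    ,  0.0027,  0.0018]]))
along -0.06922729633630001 lat 0.0015126872758166017 dz 0.014188531660444093
```

```bash
python3 -m crank '[{"linear":[0.19,-0.068,0],"rot":[0,0,0],"hand":0},{"linear":[0.19,-0.045,0],"rot":[0,0,0],"hand":0},{"linear":[0.13,-0.03,0],"rot":[0,0,0],"hand":0},{"linear":[0,0,0],"rot":[0,0,0],"hand":0}]';python3 - <<'E'
from h import *
st()
o=np.array(monitor.get_obs()['tool_pos'])-[.6445,-.2355,.1456]
a=np.radians(-13.1);x=np.array([np.cos(a),np.sin(a)]);y=np.array([-x[1],x[0]]);print('along',o[:2]@x,'lat',o[:2]@y,'dz',o[2])
d=snap('side');save(d,'s43.png',(330,180,450,320),5)
d=snap('scene');save(d,'s43b.png',(340,210,460,340),5)
E
```

```text
clock: 55.28
tool_pos: [0.6121, -0.2276, 0.1613]
orientation: [-10.8, 89.9, 66.4]
force: [-0.4, -0.1, -1.6]
opening: 0.0199
{'clock': 55.275, 'joint_pos': [-3.3716, 21.0959, -7.2904, -0.1063, -61.5793, -9.3771], 'tool_pos': [0.6121, -0.2276, 0.1613], 'orientation': [-10.7712, 89.9004, 66.4295], 'force': [-0.3569, -0.0537, -1.6064], 'moment': [0.1135, 0.0098, 0.0069], 'opening': 0.0199}
along -0.03332864417853474 lat 0.00037881546392290016 dz 0.015724987841368304
```

View pics/s43.png

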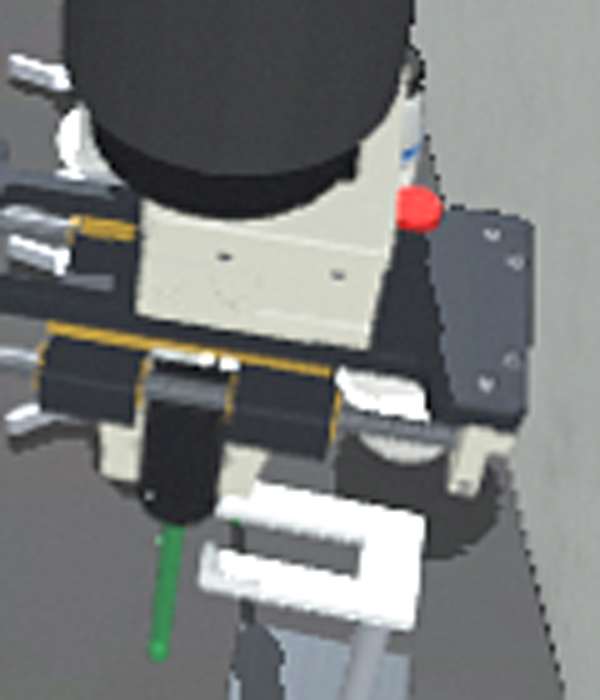

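View pics/s43b.png

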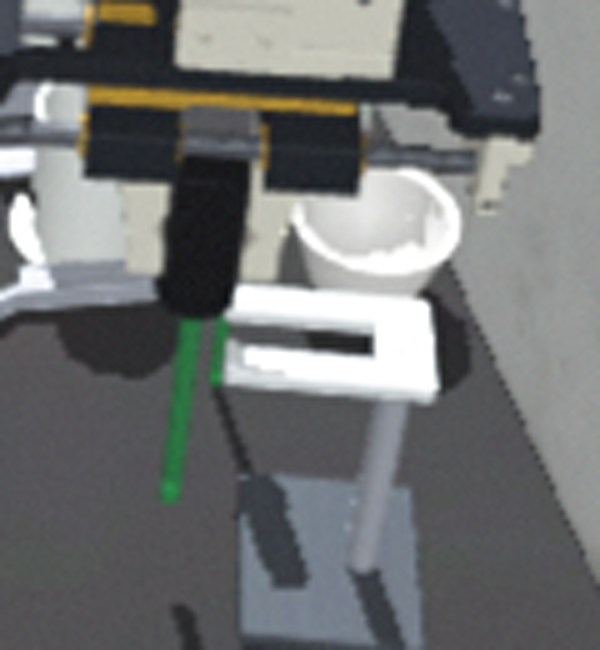

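```bash
python3 - <<'E'
from h import *
e=snap('side');s=snap('scene')
A=[];b=[]
for d,uv in((e,(330+156/5-.4,180+657/5-.4)),(s,(340+170/5-.4,210+498/5-.4))):
    o=d['wfc'][:3,3];r=d['wfc'][:3,:3]@ray(d,*uv);r/=np.linalg.norm(r);P=np.eye(3)-np.outer(r,r);A.append(P);b.append(P@o)
t=np.linalg.lstsq(np.vstack(A),np.hstack(b),rcond=None)[0];print(t,t-np.array(monitor.get_obs()['tool_pos']))
E
python3 -m crank '[{"linear":[0.15,-0.038,-0.01],"rot":[0,0,0],"hand":0},{"linear":[0.15,-0.038,0],"rot":[0,0,0],"hand":0},{"linear":[0.12,-0.03,0],"rot":[0,0,0],"hand":0},{"linear":[0,0,0],"rot":[0,0,0],"hand":0}]';python3 - <<'E'
from h import *
st();print(yaw())
o=np.array(monitor.get_obs()['tool_pos'])-[.6445,-.2355,.1456]
a=np.radians(-13.1);x=np.array([np.cos(a),np.sin(a)]);y=np.array([-x[1],x[0]]);print('along',o[:2]@x,'lat',o[:2]@y,'dz',o[2])
E
```

```text
[ 0.61161606 -0.22939366  0.03886793] [ 0.00062304 -0.0020579  -0.12249424]
clock: 55.98
tool_pos: [0.6381, -0.2342, 0.1611]
orientation: [-16.4, 89.9, 60.8]
force: [0.1, -0.3, -0.9]
opening: 0.0197
{'clock': 55.975, 'joint_pos': [-3.8176, 23.4537, -3.6564, -0.1083, -62.8442, -8.9254], 'tool_pos': [0.6381, -0.2342, 0.1611], 'orientation': [-16.4373, 89.8934, 60.7703], 'force': [0.1256, -0.3107, -0.8591], 'moment': [0.1338, -0.0028, -0.0802], 'opening': 0.0197}
(np.float64(167.2076097598592), array([[ 9.000e-04, -9.752e-01,  2.214e-01],
       [ 1.600e-03,  2.214e-01,  9.752e-01],
       [-1.000e+00, -5.000e-04,  1.800e-03]]))
along -0.006566278547863514 lat -0.00015852605126590995 dz 0.0154710705101066
```

```bash
python3 -m crank '[{"linear":[0.1,-0.02,0],"rot":[0,0,0],"hand":0},{"linear":[0,0,0],"rot":[0,0,0],"hand":0}]';python3 - <<'E'
from h import *
st()
o=np.array(monitor.get_obs()['tool_pos'])-[.6445,-.2355,.1456]
a=np.radians(-13.1);x=np.array([np.cos(a),np.sin(a)]);y=np.array([-x[1],x[0]]);print('along',o[:2]@x,'lat',o[:2]@y,'dz',o[2])
d=snap('side');save(d,'s44.png',(340,200,430,310),6.5)
d=snap('scene');save(d,'s44b.png',(350,230,450,340),6.5)
E
```

```text
clock: 56.22
tool_pos: [0.6443, -0.2354, 0.1608]
orientation: [-0.4, 89.9, 76.8]
force: [0.1, -0.5, -0.9]
opening: 0.0195
{'clock': 56.225, 'joint_pos': [-3.8922, 24.041, -2.7584, -0.1121, -63.1842, -8.8526], 'tool_pos': [0.6443, -0.2354, 0.1608], 'orientation': [-0.4096, 89.8987, 76.7949], 'force': [0.0797, -0.5118, -0.8579], 'moment': [0.0918, -0.0645, -0.0301], 'opening': 0.0195}
along -0.0001776512327974311 lat 4.0327605801481816e-05 dz 0.015215838861154712
```

View pics/s44.png

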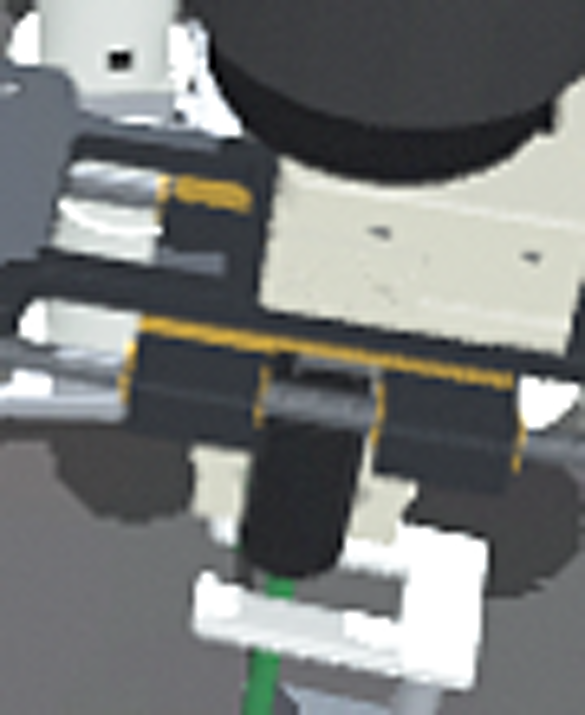

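View pics/s44b.png

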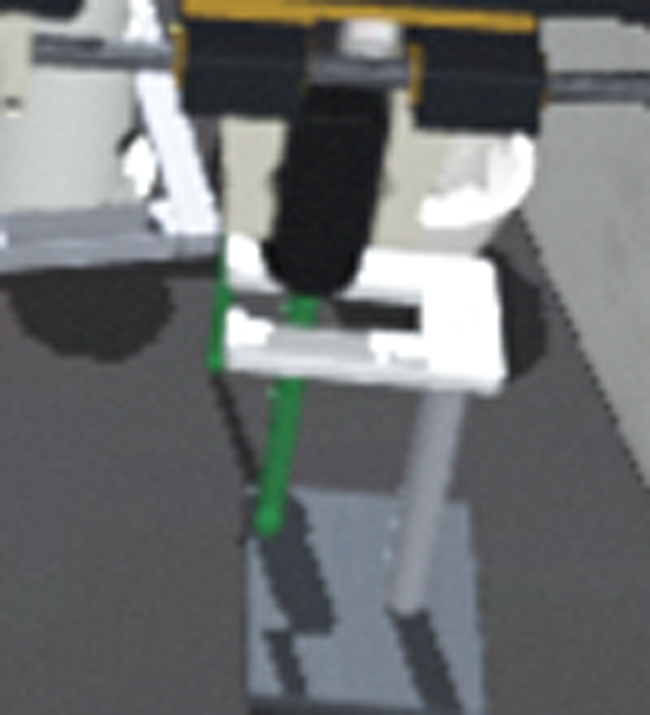

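```bash
python3 -m crank '[{"linear":[0,0,-0.1],"rot":[0,0,0],"hand":0},{"linear":[0,0,-0.08],"rot":[0,0,0],"hand":0}]';python3 -m crank '[{"linear":[0,0,-0.04],"rot":[0,0,0],"hand":0}]';python3 -m crank '[{"linear":[0,0,-0.03],"rot":[0,0,0],"hand":0}]'
```

```text
clock: 56.58
tool_pos: [0.6438, -0.2353, 0.1499]
orientation: [-14.8, 89.9, 62.4]
force: [-0.9, -0.4, 0.1]
opening: 0.0197
clock: 56.7
tool_pos: [0.6435, -0.2352, 0.147]
orientation: [0.1, 89.9, 77.3]
force: [-0.4, -0.4, 0.1]
opening: 0.0197
clock: 56.82
tool_pos: [0.6435, -0.2352, 0.1456]
orientation: [-0.1, 89.9, 77.1]
force: [-3.4, 4.4, 10.8]
opening: 0.0199
```

```bash
python3 -m crank '[{"linear":[0.01,0,0.005],"rot":[0,0,0],"hand":0},{"linear":[0,0,0],"rot":[0,0,0],"hand":0}]';python3 -m crank '[{"linear":[0,0,0],"rot":[0,0,0],"hand":1},{"linear":[0,0,0],"rot":[0,0,0],"hand":1},{"linear":[0,0,0],"rot":[0,0,0],"hand":1},{"linear":[0,0,0],"rot":[0,0,0],"hand":1},{"linear":[0,0,0],"rot":[0,0,0],"hand":1},{"linear":[0,0,0],"rot":[0,0,0],"hand":1},{"linear":[0,0,0],"rot":[0,0,0],"hand":1},{"linear":[0,0,0],"rot":[0,0,0],"hand":1},{"linear":[0,0,0],"rot":[0,0,0],"hand":1}]';python3 -m crank '[{"linear":[0,0,0.15],"rot":[0,0,0],"hand":1},{"linear":[0,0,0.3],"rot":[0,0,0],"hand":1},{"linear":[0,0,0.5],"rot":[0,0,0],"hand":1},{"linear":[0,0,0.6],"rot":[0,0,0],"hand":1},{"linear":[0,0,0.6],"rot":[0,0,0],"hand":1},{"linear":[0,0,0.6],"rot":[0,0,0],"hand":1},{"linear":[-0.5,0.4,0],"rot":[0,0,0],"hand":1},{"linear":[-0.5,0.4,0],"rot":[0,0,0],"hand":1},{"linear":[-0.5,0.4,0],"rot":[0,0,0],"hand":1},{"linear":[-0.5,0.4,0],"rot":[0,0,0],"hand":1},{"linear":[0,0,0],"rot":[0,0,0],"hand":1}]';python3 - <<'E'
from h import *
st()
d=snap('side');save(d,'s45.png',(280,130,440,320),4)
d=snap('scene');save(d,'s45b.png',(260,140,460,340),4)
d=snap('wrist');save(d,'w45.png')
E
```

```text
clock: 57.08
tool_pos: [0.6442, -0.2352, 0.1461]
orientation: [-13.4, 89.9, 63.9]
force: [-0.0, -0.6, -0.6]
opening: 0.0196
clock: 58.2
tool_pos: [0.6444, -0.2354, 0.1461]
orientation: [-22.2, 89.9, 55.0]
force: [0.3, 0.9, 0.7]
opening: 0.0875
clock: 59.58
tool_pos: [0.5211, -0.1384, 0.3322]
orientation: [-80.2, 89.1, -3.0]
force: [0.4, 0.6, 1.8]
opening: 0.0874
{'clock': 59.575, 'joint_pos': [6.0791, 4.0453, -7.0461, 0.1479, -77.9989, -18.9121], 'tool_pos': [0.5211, -0.1384, 0.3322], 'orientation': [-80.1508, 89.0788, -2.9543], 'force': [0.4062, 0.6377, 1.8082], 'moment': [0.0385, -0.1682, 0.0009], 'opening': 0.0874}
```

View pics/s45.png

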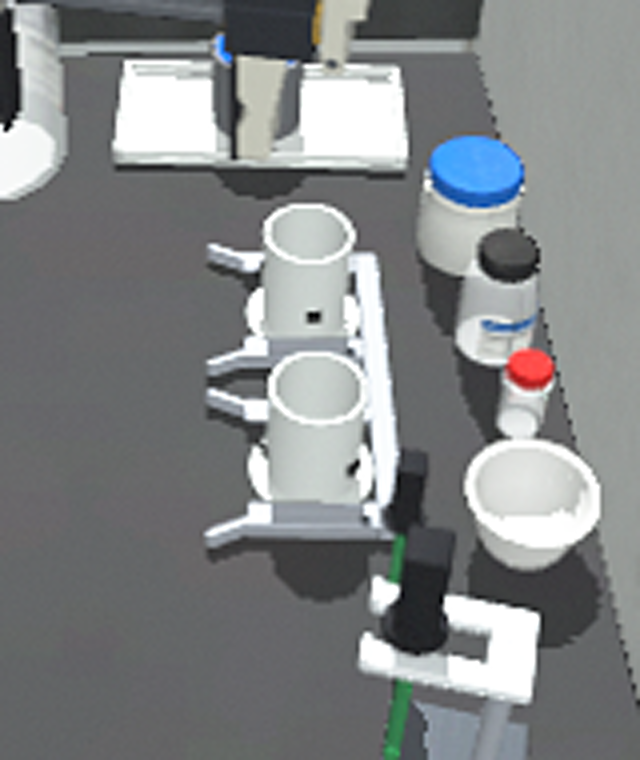

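View pics/s45b.png

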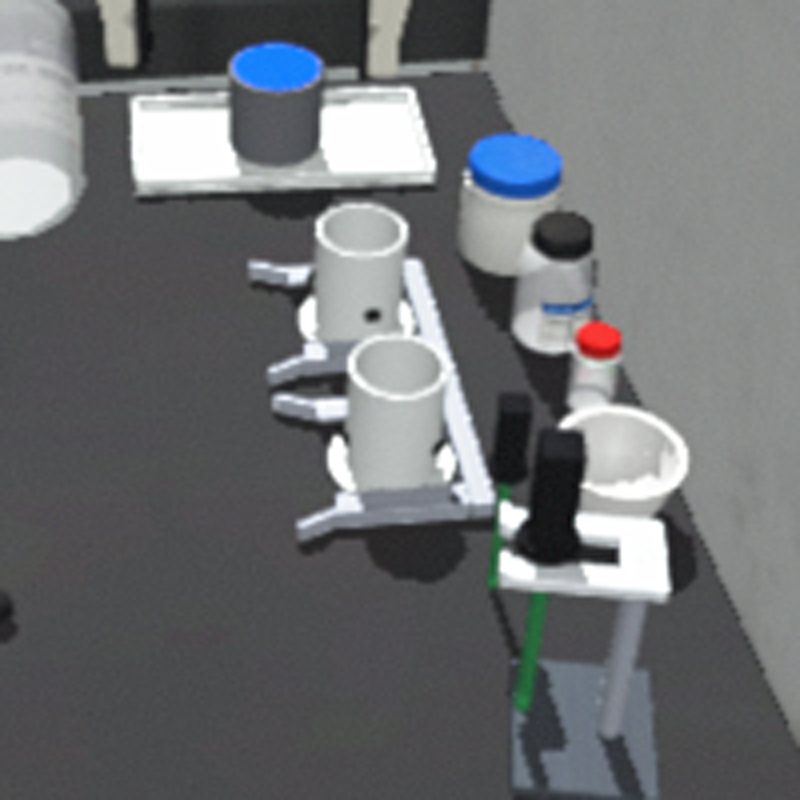

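View pics/w45.png

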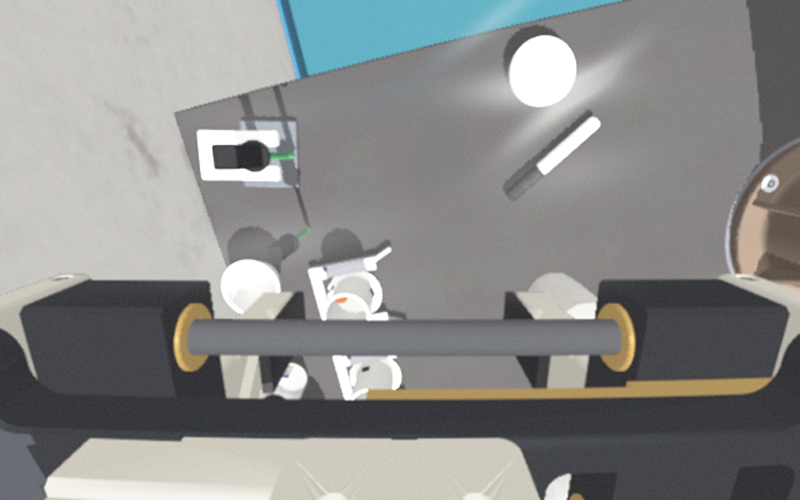

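```bash
python3 -m crank '[{"linear":[0.2,0.45,0],"rot":[0,0,0],"hand":1},{"linear":[0.2,0.45,0],"rot":[0,0,0],"hand":1},{"linear":[0.2,0.45,0],"rot":[0,0,0],"hand":1},{"linear":[0.2,0.45,0],"rot":[0,0,0],"hand":1},{"linear":[0.2,0.45,0],"rot":[0,0,0],"hand":1},{"linear":[0.2,0.45,0],"rot":[0,0,0],"hand":1},{"linear":[0.2,0.45,0],"rot":[0,0,0],"hand":1},{"linear":[0,0.45,0],"rot":[0,0,0],"hand":1},{"linear":[0,0,0],"rot":[0,0,0],"hand":1}]';python3 - <<'E'
from h import *
st()
d=snap('wrist');save(d,'w46.png')
E
```

```text
clock: 60.85
tool_pos: [0.6164, 0.0801, 0.3266]
orientation: [-117.1, 89.5, -40.5]
force: [0.6, 0.3, -0.9]
opening: 0.0876
{'clock': 60.85, 'joint_pos': [25.664, 12.7187, 2.4655, 0.4571, -79.5487, -39.1211], 'tool_pos': [0.6164, 0.0801, 0.3266], 'orientation': [-117.1426, 89.5086, -40.5175], 'force': [0.5842, 0.2694, -0.8674], 'moment': [0.0531, -0.0108, 0.0071], 'opening': 0.0876}
```

View pics/w46.png

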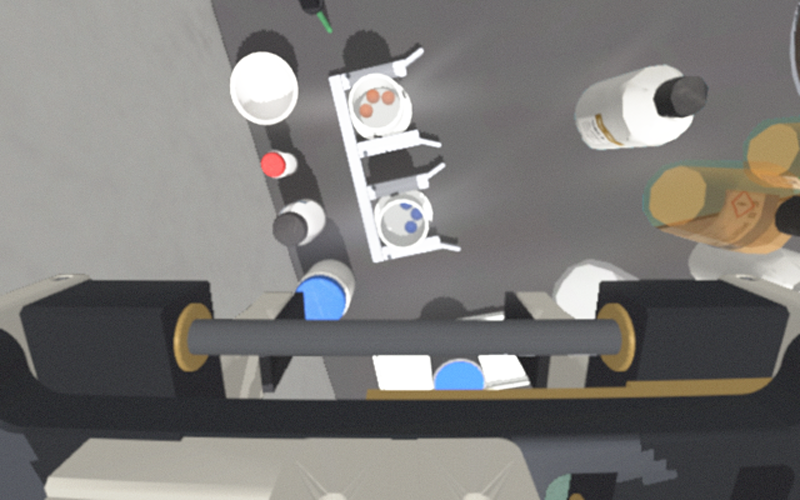

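The picture shows three orange beads in the cup at (377,103) and three blue beads in the cup at (405,220). Both cups are against the cross bar, and the cover stands in the tray. I'm handing in.

```bash
python3 -c "
from plant import ticket
print(ticket.close_job())"
```

```text
the job is handed in; nothing more can be done
None
```

The job is handed in at about 61 s of the 210 s allowed; no verdict was reported.

**What I did**
- **Cups:** only the blue cup was jammed. I slid it into the left bay, pulled its cover straight off there and stood the cover closed end up in the tray. The orange cup was already bare and went into the right bay.
- **Stirring:** blue first, then orange, with the tip about 5 to 8 mm above the cup floor. Blue got two further full turns after an uneven first one, and orange about 2.7 turns.
- **Rod:** I hung it back in its slot, within about 1 mm of where it started.

**Last checks:** the pictures show three beads in each cup, both flanges under the lips, the cover upright in the tray, the rod hanging in the fork and the gripper clear.

**What did not go smoothly**
- My first grasp of the blue cover was about 19 mm off-centre, so I opened and gripped again before moving anything.
- During the first blue turn a bead wedged between the rod and the wall and pushed the cup back about 4 mm. I pushed it back to the stop with the rod and stirred again in a wider circle.
- My measurement of the rod tip before re-hanging differed by about 6 mm in height from the earlier one. The collar still seated at the original height.

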